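# Nest the washed sample pots, lugs in notches

### The job

The three sample pots are washed and go back as one nest, largest to smallest. First lower the blue pot into the white one and turn it until the lugs under its collar drop into the notches of the white rim and the collar sits flat on the rim; then set the yellow pot into the blue one in the same way. Lower them in gently without dropping them, leave the white pot where it stands, and do not disturb anything else on the trolley.

Things in the scene. Friction and masses are not known exactly. Their poses are not given: they have to be found in the camera images.
- large_pot: Largest pot, white plastic, standing upright and loose (about 0.5 kg): round, 70 mm diameter, 130 mm tall, bore 61 mm, floor 5 mm thick, with a collar 84 mm in diameter and 5 mm thick, its underside 97 mm above the foot. Origin: centre of its underside; z along its axis towards the mouth. Its x and y axes are not lined up with notches or lugs.
- large_rim (a point): Centre of the white pot's mouth, level with its rim, 130 mm above its foot. Six drain notches, evenly spaced (every 60 degrees), are cut in the rim: each about 11 mm wide and 6.5 mm deep. A pot set in anyhow rests on its lugs; a turn of at most 60 degrees either way brings lugs and notches together. Pressed harder than about 10 N, the pot below turns along.
- middle_pot: Middle pot, blue plastic, upright and loose (about 0.2 kg): round, 58 mm diameter, 115 mm tall, bore 49 mm, foot edge rounded in by 3 mm. A collar 72 mm in diameter, 5 mm thick, underside 82 mm above the foot; above it a straight band 28 mm tall, 58 mm in diameter, to grip. Origin: centre of its underside; z towards the mouth. Its x and y axes are not lined up with notches or lugs.
- middle_rim (a point): Centre of the blue pot's mouth, level with its rim, 115 mm above its foot. The rim has six even drain notches, each about 9 mm wide and 6.5 mm deep. Under the collar are three even lugs, 7 mm wide and 4.5 mm deep, which drop into notches of the white rim. It enters the white pot with 1.5 mm to spare all round. Home, its foot is 48 mm above the white foot; on its lugs, 52.5 mm.
- small_pot: Smallest pot, yellow plastic, upright and loose (about 0.12 kg): round, 46 mm diameter, 100 mm tall, bore 38 mm, foot edge rounded in by 3 mm. A collar 60 mm in diameter, 5 mm thick, underside 67 mm above the foot; above it a straight band 28 mm tall, 46 mm in diameter, to grip. Origin: centre of its underside; z towards the mouth. Its x and y axes are not lined up with notches or lugs.
- small_rim (a point): Centre of the yellow pot's mouth, level with its rim, 100 mm above its foot. Under the collar are three even lugs, 5.5 mm wide and 4.5 mm deep, which drop into notches of the blue rim. It enters the blue pot with 1.5 mm to spare all round. Home, its foot is 48 mm above the blue foot; on its lugs, 52.5 mm.
- glass_beaker: Glass beaker, 76 mm over the rim, 95 mm tall, standing at the far side; not to be disturbed. Origin: centre of its underside, z up.
- marker_pen: Blue and white marker pen, 165 mm long and 18 mm thick, lying near the robot on its left; not to be disturbed. Origin: under its middle, x along the pen.
- petri_dish: Clear petri dish with lid, 95 mm in diameter, 18 mm high, near the robot on its right; not to be disturbed. Origin: centre of its underside.
- weighing_jar: Small amber glass jar with black screw cap, 50 mm in diameter, 76 mm tall, standing at the far side; not to be disturbed. Origin: centre of its underside, z up.

How it is judged:
By the outcome, as a careful person would: the job done as asked, in the order asked, and still so for the second after the job is handed in, with the robot touching nothing.
It also fails if it takes over 72 s, if anything falls off the work surface, if the arm or the gripper's body presses on something with over 40 N, if the wrist force passes 120 N, or if a joint passes its speed limit or range.

### The arm

A 6-joint arm with a two-finger parallel gripper is mounted at the origin on the work surface. World frame = base frame: x ahead of the robot, y to its left, z up, the work surface at z = 0. Lengths are in mm, angles in rad, forces in N, time in s.
With the tool pointing down it reaches from about 300 to 875 mm from the base axis. Payload 4.2 kg.
Tool frame: the origin (TCP) lies midway between the tips of the shut fingers; the grasp point (between the pads) lies 19 mm behind it (bot.tcp_to_grasp is the distance from the TCP to the grasp point, in mm); y points along the fingers, x is the direction in which the jaws open and shut, and the axes are right-handed (so a half turn about y gives the same grasp; the last joint's range is limited). The gripper opens to 85 mm and grips with 20 to 120 N. Pads are 22 mm wide; open, the fingers measure 114 mm over their backs; the gripper's body (76 mm by 85 mm) begins 54 mm behind the grasp point. The pads swing forward as they close: fully open they stand 13 mm farther back than shut.
Start: joints at [1.176, 0.32, 1.565, -0, 1.257, -0.02], TCP at [210.502, 535.098, 231.338] pointing down, gripper open.
Joint ranges: [-3.11, 3.11], [-0.84, 2.01], [0.21, 2.61], [-1.34, 4.49], [0.05, 2.63], [-2.56, 2.56]. Speed limits (rad/s): [2.57, 2.57, 3.14, 3.14, 3.14, 3.14].

### API

Orientations are given as a rotation vector (axis times angle).
In Python, from plant import bot gives the robot as it stands.
- The arm moves only by the shell command python3 -m handwheel 'ROWS' [OPENING]. ROWS is JSON, a list of rows, each an object with "delta_pos": the shift along the tool's x, y, z in m, a list of three; "yaw": the turn about the tool's y in degrees. In form: [{"delta_pos": [tx, ty, tz], "yaw": yaw}, ...]. A call has exactly 10 rows; each row shifts and turns the pose as measured when the row begins, along the tool's axes as they then stand; what a row does not reach is not made up. A row lasts 1/12 s, in which the tool goes at most 41.7 mm and 7.16 degrees, less where a joint would pass 70% of its speed; a pose out of reach is approached as far as the arm can. A call with a gripper value outside its range is refused whole. OPENING is the gripper command: -1 is shut, 1 is fully open, values between are in proportion, set as the call begins (- or left out, the last holds). The fingers move at their own pace and stop on an object; the grip force is fixed at half the most. Time passes only in rows, so rows that do not move let the fingers close, or fill a call up. It gives the time, the measured TCP pose, the force and the opening at its end, in the units of the state.
- bot.get_obs(): the state, without advancing time (a new reading comes with each control period).
- bot.capture(name): name is "scene" or "side" or "wrist"; returns a dict with "image" (384x512x3 uint8, red, green, blue), "camera_matrix" (3x3 intrinsics, pixels), "k1" (the pictures are not rectified: a ray, as slopes to the right and down, at radius r is drawn at 1 + k1 r^2 times it, then the intrinsics apply), "extrinsics" (4x4, takes a point from camera to world coordinates); the wrist camera has in their place "T_tool_cam" (4x4, takes a point from camera to tool coordinates, whose origin is the TCP and whose axes are the tool frame's). Camera axes: x right, y up, looking along -z (the intrinsics and any distortion apply to the point x, -y, -z); pixel columns grow to the right and rows downward; lengths in mm; the calibration is good to about 2 mm. A picture is of the moment at which its call begins: read the wrist's pose just before it. There is no depth.
- bot.sign_off(): hands the job in, once; it reports no verdict.
The state is a dict: "time": time; "qpos": joint angles; "joint_vel": joint speeds; "effort": joint torques, N m; "tool_pos": TCP position; "ee_rot": TCP orientation; "contact_force": force on the tool from outside, world axes, zero at the start; "torque": the same for the moment, N m; "width": opening from 0.0 (shut) to 1.0 (fully open).
Only numpy, scipy, OpenCV 4.12 (cv2) and the standard library are available. Lean on these libraries where they do the work, as an engineer would, in place of code of your own. Each camera call takes 0.05 s, during which the arm holds its last target.

## Working session

There is one attempt and no reset: what is moved stays moved. The work goes in short steps, Python scripts to look and compute and a shell command to move; the robot and the scene stay as the last step left them, time stands still between calls to the robot, and variables do not carry over. Pictures are saved under pics/ and viewed, and the job is handed in when it is done.

```bash
mkdir -p pics; ls; python3 - <<'E'
from plant import bot
import cv2,numpy as np
np.set_printoptions(suppress=True,precision=4)
for k,v in bot.get_obs().items(): print(k,v)
print(bot.tcp_to_grasp)
for n in ["scene","side","wrist"]:
    c=bot.capture(n); cv2.imwrite(f"pics/{n}0.png",c["image"][:,:,::-1])
    for k in c:
        if k!="image": print(n,k,c[k])
E
```

```text
pics
time 0.0
qpos [ 1.176   0.3203  1.5657 -0.      1.2574 -0.02  ]
joint_vel [-0.0011  0.0003  0.0014  0.0016  0.0012  0.0001]
effort [  0.0009 -41.5513 -23.4173   0.0003   0.008   -0.    ]
tool_pos [210.312  534.6548 230.4532]
ee_rot [-1.3645 -0.9277  0.9302]
contact_force [ 0.8618 -0.647   0.6191]
torque [ 0.0357 -0.0346 -0.0094]
width 1.0001177210384469
18.700000000000003
scene camera_matrix [[413.5051   0.     253.0087]
 [  0.     413.5051 184.0315]
 [  0.       0.       1.    ]]
scene k1 0.021042572388745944
scene extrinsics [[   0.0159   -0.7471    0.6646 1235.9749]
 [   0.9999    0.0146   -0.0075  -19.7389]
 [  -0.0041    0.6646    0.7472  869.9394]
 [   0.        0.        0.        1.    ]]
side camera_matrix [[482.1063   0.     256.7526]
 [  0.     482.1063 183.0658]
 [  0.       0.       1.    ]]
side k1 -0.061462881137282724
side extrinsics [[   0.8986    0.3502   -0.2644  262.9764]
 [  -0.4385    0.6932   -0.5719 -587.8824]
 [  -0.017     0.6299    0.7765  923.247 ]
 [   0.        0.        0.        1.    ]]
wrist camera_matrix [[287.0791   0.     256.0971]
 [  0.     287.0791 191.7738]
 [  0.       0.       1.    ]]
wrist k1 0.014859035698101758
wrist T_tool_cam [[   1.        0.0004    0.0006   -0.9355]
 [   0.0005    0.2638   -0.9646 -141.9671]
 [  -0.0005    0.9646    0.2638   66.8859]
 [   0.        0.        0.        1.    ]]
```

View pics/scene0.png

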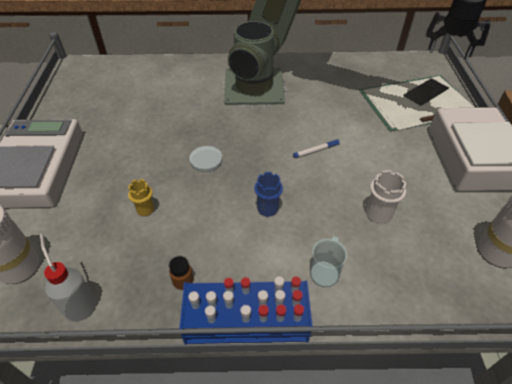

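View pics/side0.png

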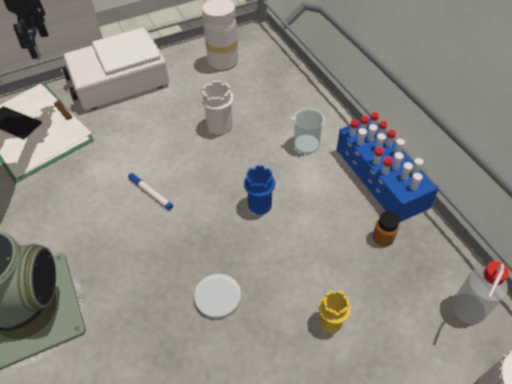

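View pics/wrist0.png

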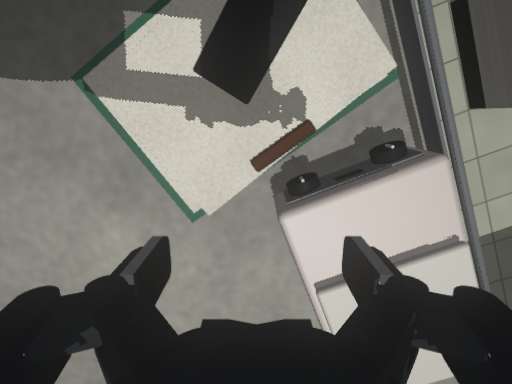

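The scene shows the yellow pot at about (142,197), the blue at (268,193) and the white at (386,197). The same three are visible in the side view. I'll enlarge them.

```bash
cat > h.py <<'E'
import numpy as np,cv2
from scipy.spatial.transform import Rotation as R
from plant import bot
np.set_printoptions(suppress=True,precision=2)
def cam(c,obs=None):
    if "extrinsics" in c: T=np.array(c["extrinsics"])
    else:
        W=np.eye(4);W[:3,:3]=R.from_rotvec(obs["ee_rot"]).as_matrix();W[:3,3]=obs["tool_pos"]
        T=W@np.array(c["T_tool_cam"])
    return dict(T=T,K=np.array(c["camera_matrix"]),k1=c["k1"])
def proj(C,P):
    P=np.atleast_2d(P); p=(P-C["T"][:3,3])@C["T"][:3,:3]
    u=p[:,:2]*[1,-1]/-p[:,2:3]; r2=(u**2).sum(1,keepdims=True); u=u*(1+C["k1"]*r2)
    return u@np.diag(np.diag(C["K"])[:2])+C["K"][:2,2]
def ray(C,px):
    d=np.array([C["k1"],0,0,0,0.]); u=cv2.undistortPoints(np.array([[px]],float),C["K"],d).ravel()
    return C["T"][:3,3],C["T"][:3,:3]@np.array([u[0],-u[1],-1])
def atz(C,px,z):
    o,v=ray(C,px); return o+v*(z-o[2])/v[2]
def crop(img,x0,y0,w,h,f,name):
    im=cv2.resize(img[y0:y0+h,x0:x0+w,::-1],None,fx=f,fy=f,interpolation=cv2.INTER_CUBIC); cv2.imwrite(name,im)
def snap(n):
    o=bot.get_obs(); c=bot.capture(n); return c["image"],cam(c,o),o
E
python3 - <<'E'
import cv2,numpy as np
a=cv2.imread("pics/scene0.png");b=cv2.imread("pics/side0.png")
def g(im,x,y):
    return cv2.resize(im[y:y+64,x:x+64],None,fx=4,fy=4,interpolation=cv2.INTER_CUBIC)
r1=[g(a,110,165),g(a,236,160),g(a,352,163)]; r2=[g(b,302,280),g(b,228,155),g(b,186,74)]
cv2.imwrite("pics/crops.png",np.vstack([np.hstack(r1),np.hstack(r2)]))
E
```

```text
(no output)
```

View pics/crops.png

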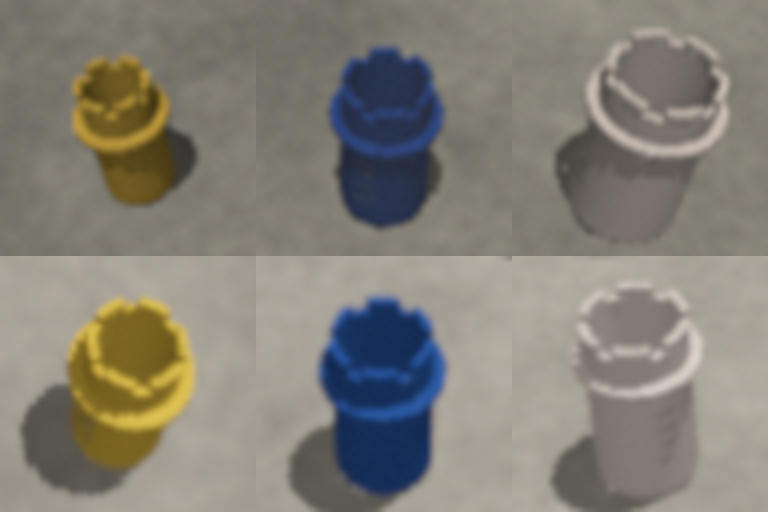

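```bash
cat > fit0.py <<'E'
from h import *
from scipy.optimize import least_squares
A=snap("scene")[1];B=snap("side")[1]
D={"yellow":(67,30,[128,152.2,203],[319,350.75,322.75]),"blue":(82,36,[254.75,282.75,199.25],[244,275.5,195.5]),"white":(97,42,[371,406,202.5],[201.75,233.75,108.75])}
t=np.linspace(0,2*np.pi,360)
for n,(z,r,a,b) in D.items():
    def f(p):
        o=[]
        for C,m in ((A,a),(B,b)):
            P=np.vstack([np.c_[p[0]+r*np.cos(t),p[1]+r*np.sin(t),0*t+z+dz] for dz in(0,5)])
            q=proj(C,P); o+= [q[:,0].min()-m[0],q[:,0].max()-m[1],q[:,1].max()-m[2]]
        return np.array(o)+.4
    p0=atz(A,[(a[0]+a[1])/2,a[2]-7],z)[:2]
    s=least_squares(f,p0,diff_step=1e-4); print(n,s.x,s.fun, np.hypot(*s.x))
E
python3 fit0.py
```

```text
yellow [ 551.62 -297.82] [ 0.51  0.81  1.03 -0.2   0.23  1.1 ] 626.8813749292959
blue [553.26  27.56] [ 0.11  0.79  1.35 -0.62  0.08  1.4 ] 553.9411335530564
white [575.57 319.37] [-0.13  0.59  1.49 -0.86 -0.17  1.4 ] 658.2419760052782
```

```bash
python3 - <<'E'
from h import *
o=bot.get_obs(); M=R.from_rotvec(o["ee_rot"]).as_matrix(); print(M, o["time"])
for P in ([553,27.5],[551.6,-298],[575.6,319.4]): print((np.array([*P,300])-o["tool_pos"])@M)
E
```

```text
[[ 0.37 -0.   -0.93]
 [ 0.93 -0.    0.37]
 [-0.   -1.    0.  ]] 0.25
[-346.81  -68.8  -504.55]
[-650.23  -68.55 -622.4 ]
[ -66.9   -69.03 -418.72]
```

```bash
python3 -m handwheel '[{"delta_pos":[-0.0067,0,-0.041],"yaw":0},{"delta_pos":[-0.0067,0,-0.041],"yaw":0},{"delta_pos":[-0.0067,0,-0.041],"yaw":0},{"delta_pos":[-0.0067,0,-0.041],"yaw":0},{"delta_pos":[-0.0067,0,-0.041],"yaw":0},{"delta_pos":[-0.0067,0,-0.041],"yaw":0},{"delta_pos":[-0.0067,0,-0.041],"yaw":0},{"delta_pos":[-0.0067,0,-0.041],"yaw":0},{"delta_pos":[-0.0067,0,-0.041],"yaw":0},{"delta_pos":[-0.0067,0,-0.041],"yaw":0}]' 1
cat > st.py <<'E'
from h import *
import sys
# usage: st.py x y z psi
o=bot.get_obs(); M=R.from_rotvec(o["ee_rot"]).as_matrix(); psi=np.degrees(np.arctan2(M[1,0],M[0,0]))
print("t%.2f"%o["time"],"pos",np.array(o["tool_pos"]),"psi %.2f"%psi,"tilt",M[2,0]*57.3,M[2,2]*57.3,"F",np.array(o["contact_force"]),"T",np.array(o["torque"]),"w %.3f"%o["width"],"q6 %.2f"%o["qpos"][5])
if len(sys.argv)>3:
    P=np.array([float(v) for v in sys.argv[1:4]]); print("delta tool mm",(P-o["tool_pos"])@M, "yaw",psi-float(sys.argv[4]) if len(sys.argv)>4 else "")
E
python3 st.py 575.6 319.4 235 30
```

```text
time: 1.08
tool_pos: [566.7, 325.8, 228.5]
ee_rot: [-1.354, -0.938, 0.942]
contact_force: [0.4, 1.3, 0.3]
width: 0.997
t1.08 pos [566.7  325.83 228.54] psi 69.41 tilt 0.006627106379731889 0.26953642065279804 F [0.37 1.25 0.27] T [ 0.02 -0.08 -0.07] w 0.997 q6 -0.71
delta tool mm [ -2.88  -6.51 -10.56] yaw 39.413275192269296
```

```bash
python3 -m handwheel '[{"delta_pos":[-0.003,-0.006,-0.010],"yaw":0},{"delta_pos":[0,0,0],"yaw":7},{"delta_pos":[0,0,0],"yaw":7},{"delta_pos":[0,0,0],"yaw":7},{"delta_pos":[0,0,0],"yaw":7},{"delta_pos":[0,0,0],"yaw":7},{"delta_pos":[0,0,0],"yaw":5},{"delta_pos":[0,0,0],"yaw":0},{"delta_pos":[0,0,0],"yaw":0},{"delta_pos":[0,0,0],"yaw":0}]' 1
python3 st.py 575.6 319.4 235 30
python3 - <<'E'
from h import *
import pickle
im,C,o=snap("wrist"); pickle.dump((im,C,o),open("w1.pkl","wb"))
cv2.imwrite("pics/w1.png",im[:,:,::-1]); crop(im,156,90,200,150,4,"pics/w1c.png")
E
```

```text
time: 1.92
tool_pos: [582.0, 312.4, 231.7]
ee_rot: [-1.536, -0.379, 0.39]
contact_force: [-0.1, -1.2, 0.0]
width: 1.0
t1.92 pos [582.02 312.4  231.66] psi 28.08 tilt -0.39455563053871595 0.11140019671357111 F [-0.09 -1.15  0.02] T [-0.04  0.01 -0.05] w 1.000 q6 -0.02
delta tool mm [-2.39 -3.31  9.2 ] yaw -1.9154954415560148
```

View pics/w1.png

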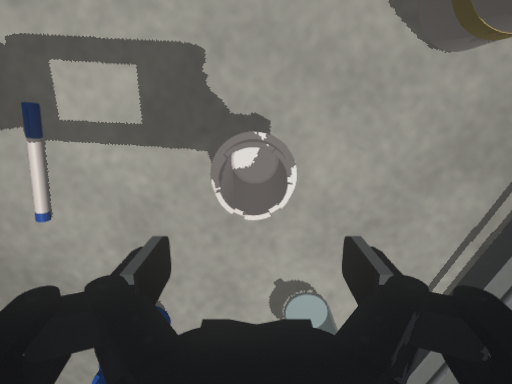

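View pics/w1c.png

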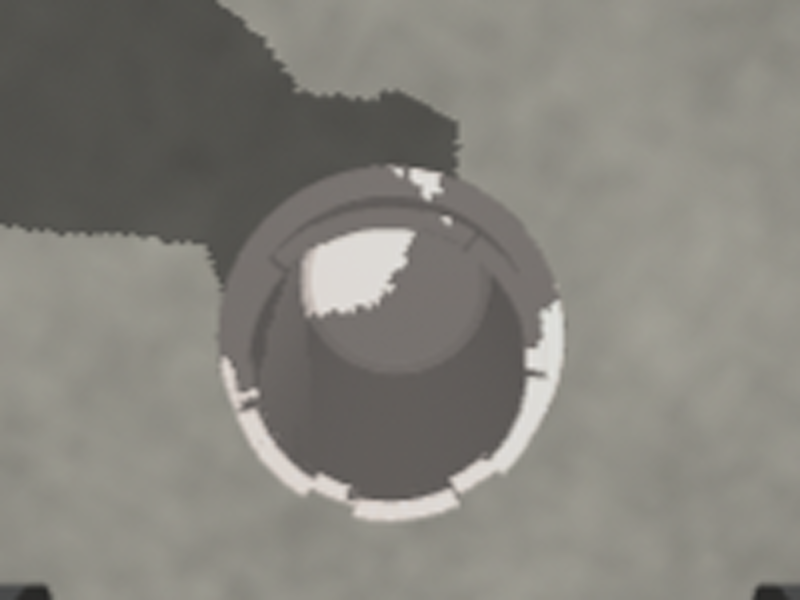

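```bash
cat > ov.py <<'E'
from h import *
def overlay(im,C,x,y,phi,rz,ro,ri,nw,cz,cr,box,f,name,col=(0,0,255)):
    x0,y0,w,h=box
    I=cv2.resize(im[y0:y0+h,x0:x0+w,::-1],None,fx=f,fy=f,interpolation=cv2.INTER_CUBIC)
    t=np.linspace(0,2*np.pi,181)
    def dr(P,c):
        q=((proj(C,P)-[x0,y0]+.5)*f-.5).round().astype(int); cv2.polylines(I,[q.reshape(-1,1,2)],False,c,1,cv2.LINE_AA)
    for r in (ro,ri): dr(np.c_[x+r*np.cos(t),y+r*np.sin(t),0*t+rz],(0,0,255))
    dr(np.c_[x+cr*np.cos(t),y+cr*np.sin(t),0*t+cz],(0,255,0))
    if phi is not None:
        for k in range(6):
            a=np.radians(phi+60*k); e=np.array([np.cos(a),np.sin(a)]); n=np.array([-e[1],e[0]])
            for s in (-1,1):
                p=[np.r_[np.array([x,y])+e*r+n*s*nw/2,rz] for r in (ri,ro)]
                dr(np.array(p),(255,0,0))
            dr(np.array([np.r_[np.array([x,y])+e*r,rz] for r in (ro,ro+6)]),(0,200,255) if k else (255,0,255))
    cv2.imwrite(name,I)
E
python3 - <<'E'
from ov import *
import pickle
im,C,o=pickle.load(open("w1.pkl","rb"))
k=lambda u,v:(u/4+156-.375,v/4+90-.375)
for z,p in((130,(395,522)),(102,(390,165)),(102,(219,340)),(102,(565,330)),(130,(258,370)),(130,(527,370))): print(z,atz(C,k(*p),z))
print(atz(C,k(395,300),5))
overlay(im,C,575.6,319.4,0,130,35,30.5,11,102,42,(156,90,200,150),4,"pics/w1o.png")
E
```

```text
130 [591.82 287.21 130.  ]
102 [554.15 354.89 102.  ]
102 [537.07 298.86 102.  ]
102 [609.45 340.36 102.  ]
130 [548.93 304.26 130.  ]
130 [600.62 331.94 130.  ]
[576.68 312.09   5.  ]
```

View pics/w1o.png

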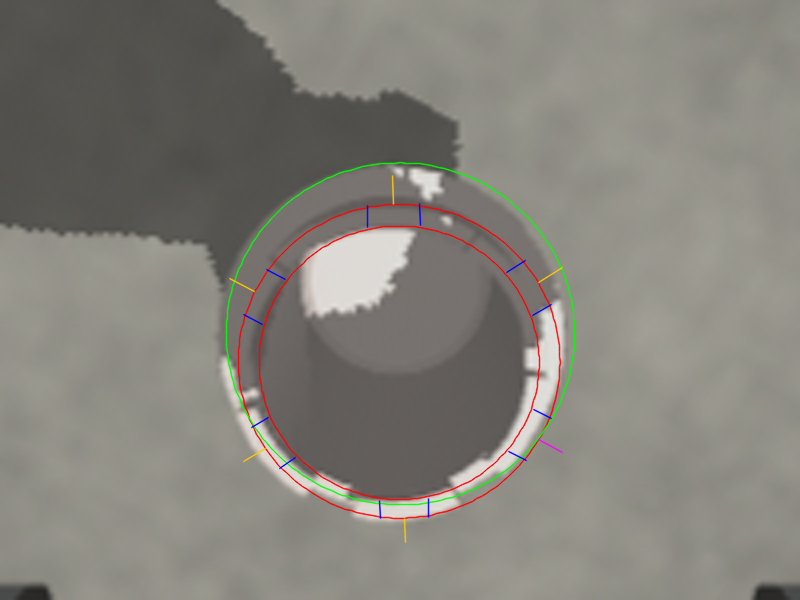

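```bash
python3 - <<'E'
from ov import *
import pickle
im,C,o=pickle.load(open("w1.pkl","rb"))
overlay(im,C,574.0,318.0,33,130,35,30.5,11,102,42,(196,120,100,110),7,"pics/w1o2.png")
E
```

```text
(no output)
```

View pics/w1o2.png

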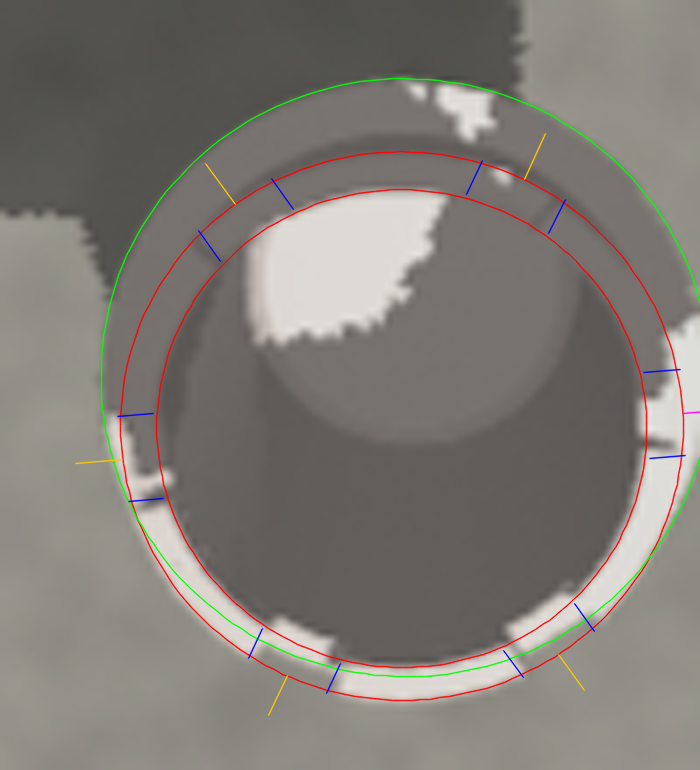

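```bash
python3 st.py 553 27.5 220 28 
```

```text
t1.97 pos [582.02 312.44 231.7 ] psi 28.08 tilt -0.3879262061334614 0.11225840403607136 F [-0.09  0.64  0.01] T [-0.06 -0.07 -0.03] w 0.998 q6 -0.02
delta tool mm [-159.64   12.31 -237.76] yaw 0.0796407521044955
```

```bash
python3 -m handwheel '[{"delta_pos":[-0.02,0.0015,-0.03],"yaw":0},{"delta_pos":[-0.02,0.0015,-0.03],"yaw":0},{"delta_pos":[-0.02,0.0015,-0.03],"yaw":0},{"delta_pos":[-0.02,0.0015,-0.03],"yaw":0},{"delta_pos":[-0.02,0.0015,-0.03],"yaw":0},{"delta_pos":[-0.02,0.0015,-0.03],"yaw":0},{"delta_pos":[-0.02,0.0015,-0.03],"yaw":0},{"delta_pos":[-0.02,0.0015,-0.028],"yaw":0},{"delta_pos":[0,0,0],"yaw":0},{"delta_pos":[0,0,0],"yaw":0}]' 1
python3 st.py 553 27.5 220 28
python3 - <<'E'
from ov import *
import pickle
im,C,o=snap("wrist"); pickle.dump((im,C,o),open("w2.pkl","wb"))
overlay(im,C,553,27.5,0,115,29,24.5,9,87,36,(176,110,160,110),5,"pics/w2.png")
E
```

```text
time: 2.8
tool_pos: [553.0, 18.4, 218.7]
ee_rot: [-1.532, -0.396, 0.403]
contact_force: [-0.4, 0.3, -0.3]
width: 1.002
t2.80 pos [552.97  18.38 218.66] psi 29.21 tilt -0.20834745320509745 0.1238449396837108 F [-0.45  0.27 -0.35] T [ 0.01 -0.03  0.  ] w 1.002 q6 -0.50
delta tool mm [ 4.47 -1.34  7.94] yaw 1.2074465344704777
```

View pics/w2.png

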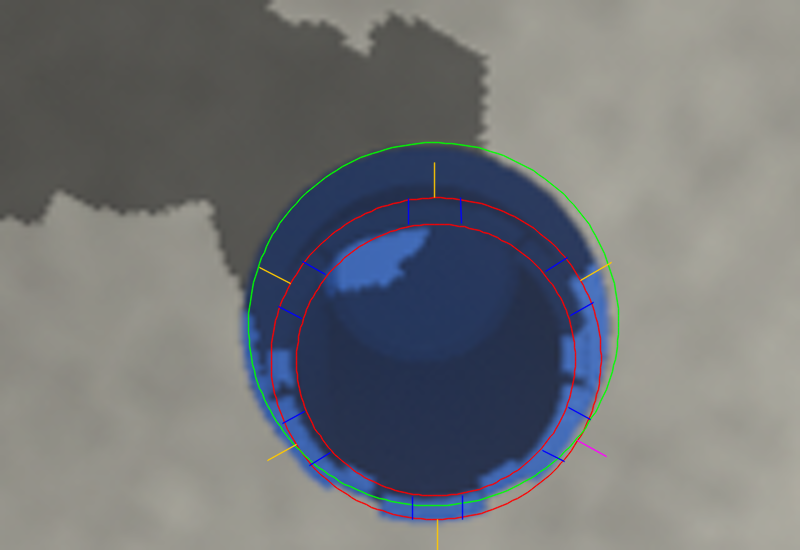

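```bash
python3 - <<'E'
from ov import *
import pickle
im,C,o=pickle.load(open("w2.pkl","rb"))
overlay(im,C,551.6,26.7,33,115,29,24.5,9,87,36,(206,130,110,90),7,"pics/w2b.png")
E
python3 st.py 551.6 26.7 86 28
```

```text
t2.85 pos [552.99  18.48 218.68] psi 29.26 tilt -0.2418016157840883 0.08164954424222289 F [ 0.6   0.3  -0.49] T [0.01 0.02 0.  ] w 0.997 q6 -0.50
delta tool mm [  3.37 132.68   7.66] yaw 1.2574695794575383
```

View pics/w2b.png

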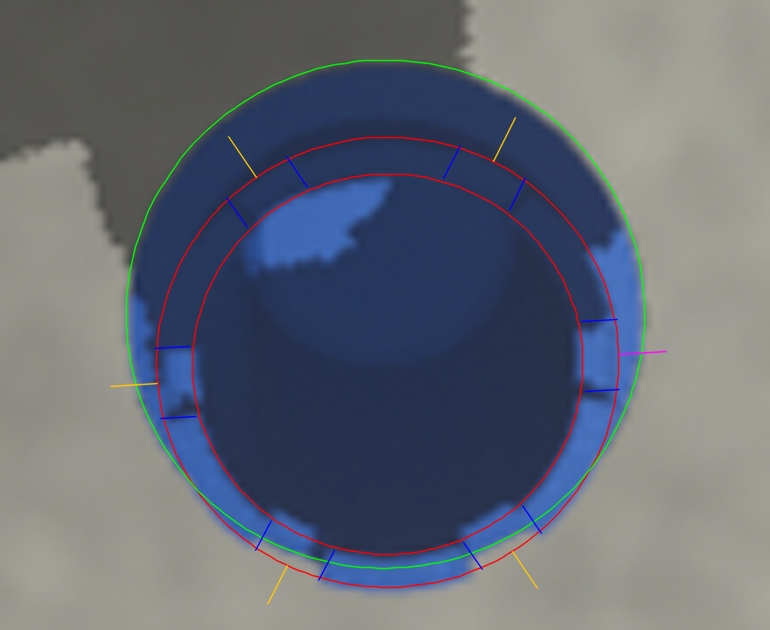

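```bash
python3 -m handwheel '[{"delta_pos":[0.0034,0,0.0077],"yaw":1},{"delta_pos":[0,0.02,0],"yaw":0},{"delta_pos":[0,0.02,0],"yaw":0},{"delta_pos":[0,0.02,0],"yaw":0},{"delta_pos":[0,0.02,0],"yaw":0},{"delta_pos":[0,0,0],"yaw":0},{"delta_pos":[0,0,0],"yaw":0},{"delta_pos":[0,0,0],"yaw":0},{"delta_pos":[0,0,0],"yaw":0},{"delta_pos":[0,0,0],"yaw":0}]' 1
python3 st.py 551.6 26.7 85 28
```

```text
time: 3.68
tool_pos: [557.2, 38.9, 141.2]
ee_rot: [-1.533, -0.405, 0.393]
contact_force: [-0.7, -0.4, -0.1]
width: 1.0
t3.68 pos [557.17  38.93 141.2 ] psi 29.18 tilt 0.44735940109435623 -0.05120440594659099 F [-0.69 -0.38 -0.15] T [ 0.   -0.05  0.02] w 1.000 q6 -0.46
delta tool mm [-11.27  56.12  -7.91] yaw 1.183893092624455
```

```bash
python3 -m handwheel '[{"delta_pos":[-0.006,0,-0.004],"yaw":0.6},{"delta_pos":[0,0,0],"yaw":0},{"delta_pos":[0,0,0],"yaw":0},{"delta_pos":[0,0,0],"yaw":0},{"delta_pos":[0,0,0],"yaw":0},{"delta_pos":[0,0,0],"yaw":0},{"delta_pos":[0,0,0],"yaw":0},{"delta_pos":[0,0,0],"yaw":0},{"delta_pos":[0,0,0],"yaw":0},{"delta_pos":[0,0,0],"yaw":0}]' 1
python3 st.py 551.6 26.7 85 28
```

```text
time: 4.52
tool_pos: [555.2, 31.4, 144.6]
ee_rot: [-1.536, -0.401, 0.378]
contact_force: [0.3, -0.1, -0.1]
width: 0.999
t4.52 pos [555.22  31.4  144.56] psi 28.47 tilt 0.7780567494109244 -0.2122871466371717 F [ 0.3  -0.13 -0.07] T [0.03 0.02 0.02] w 0.999 q6 -0.46
delta tool mm [-6.23 59.49 -2.19] yaw 0.471459777005375
```

```bash
python3 -m handwheel '[{"delta_pos":[-0.001,0.006,0],"yaw":0},{"delta_pos":[-0.001,0.006,0],"yaw":0},{"delta_pos":[-0.001,0.006,-0.001],"yaw":0},{"delta_pos":[-0.001,0.006,0],"yaw":0},{"delta_pos":[-0.001,0.006,0],"yaw":0},{"delta_pos":[-0.001,0.006,-0.001],"yaw":0},{"delta_pos":[0,0,0],"yaw":0},{"delta_pos":[0,0,0],"yaw":0},{"delta_pos":[0,0,0],"yaw":0},{"delta_pos":[0,0,0],"yaw":0}]' 1
python3 st.py 551.6 26.7 85 28
```

```text
time: 5.35
tool_pos: [549.9, 26.4, 102.9]
ee_rot: [-1.535, -0.398, 0.381]
contact_force: [0.1, -0.5, -0.2]
width: 1.001
t5.35 pos [549.91  26.35 102.9 ] psi 28.47 tilt 0.5950208496829558 -0.12040258129917678 F [ 0.14 -0.52 -0.21] T [-0.01 -0.03  0.  ] w 1.001 q6 -0.47
delta tool mm [ 1.46 17.92 -0.46] yaw 0.47271273025859983
```

```bash
python3 -m handwheel '[{"delta_pos":[0.001,0.004,0],"yaw":0},{"delta_pos":[0,0.004,0],"yaw":0},{"delta_pos":[0,0.004,0],"yaw":0},{"delta_pos":[0,0.003,0],"yaw":0},{"delta_pos":[0,0,0],"yaw":0},{"delta_pos":[0,0,0],"yaw":0},{"delta_pos":[0,0,0],"yaw":0},{"delta_pos":[0,0,0],"yaw":0},{"delta_pos":[0,0,0],"yaw":0},{"delta_pos":[0,0,0],"yaw":0}]' 1
python3 st.py 551.6 26.7 85 28
```

```text
time: 6.18
tool_pos: [552.0, 27.1, 87.3]
ee_rot: [-1.535, -0.4, 0.379]
contact_force: [0.5, -0.3, -0.1]
width: 1.004
t6.18 pos [551.99  27.12  87.3 ] psi 28.49 tilt 0.7233918455756906 -0.18501015103444454 F [ 0.48 -0.26 -0.13] T [-0.01 -0.05 -0.03] w 1.004 q6 -0.47
delta tool mm [-0.57  2.29 -0.17] yaw 0.4876818021755227
```

Well aligned. I'll go down 2 mm more and close.

```bash
python3 -m handwheel '[{"delta_pos":[0,0.002,0],"yaw":0},{"delta_pos":[0,0,0],"yaw":0},{"delta_pos":[0,0,0],"yaw":0},{"delta_pos":[0,0,0],"yaw":0},{"delta_pos":[0,0,0],"yaw":0},{"delta_pos":[0,0,0],"yaw":0},{"delta_pos":[0,0,0],"yaw":0},{"delta_pos":[0,0,0],"yaw":0},{"delta_pos":[0,0,0],"yaw":0},{"delta_pos":[0,0,0],"yaw":0}]' -1
python3 st.py 551.6 26.7 85 28
```

```text
time: 7.02
tool_pos: [552.8, 27.2, 86.1]
ee_rot: [-1.536, -0.402, 0.378]
contact_force: [0.1, 0.5, -0.0]
width: 0.65
t7.02 pos [552.76  27.16  86.07] psi 28.49 tilt 0.8324878321126885 -0.2381543010684253 F [ 0.13  0.47 -0.01] T [-0.05  0.04 -0.01] w 0.650 q6 -0.47
delta tool mm [-1.26  1.05  0.15] yaw 0.48789771204342713
```

```bash
python3 -m handwheel '[{"delta_pos":[0,-0.003,0],"yaw":0},{"delta_pos":[0,-0.006,0],"yaw":0},{"delta_pos":[0,-0.010,0],"yaw":0},{"delta_pos":[0,-0.015,0],"yaw":0},{"delta_pos":[0,-0.02,0],"yaw":0},{"delta_pos":[0,-0.02,0],"yaw":0},{"delta_pos":[0,-0.025,0],"yaw":0},{"delta_pos":[0,-0.025,0],"yaw":0},{"delta_pos":[0,-0.025,0],"yaw":0},{"delta_pos":[0,-0.01,0],"yaw":0}]'
python3 st.py 574 318 252 28
```

```text
time: 7.85
tool_pos: [546.4, 26.5, 252.7]
ee_rot: [-1.533, -0.392, 0.387]
contact_force: [0.4, -0.3, -1.2]
width: 0.653
t7.85 pos [546.42  26.46 252.67] psi 28.48 tilt 0.23167861173212465 0.06688748211738287 F [ 0.43 -0.31 -1.24] T [ 0.05 -0.01  0.04] w 0.653 q6 -0.47
delta tool mm [163.27   1.61 243.1 ] yaw 0.48236766031322986
```

```bash
python3 -m handwheel '[{"delta_pos":[0.016,-0.001,0.024],"yaw":0},{"delta_pos":[0.02,-0.001,0.03],"yaw":0},{"delta_pos":[0.02,-0.001,0.03],"yaw":0},{"delta_pos":[0.02,-0.001,0.03],"yaw":0},{"delta_pos":[0.02,-0.001,0.03],"yaw":0},{"delta_pos":[0.02,-0.001,0.03],"yaw":0},{"delta_pos":[0.02,-0.001,0.03],"yaw":0},{"delta_pos":[0.015,-0.001,0.022],"yaw":0},{"delta_pos":[0.005,0,0.008],"yaw":0},{"delta_pos":[0,0,0],"yaw":0}]'
python3 st.py 574 318 252 28
python3 - <<'E'
from ov import *
im,C,o=snap("wrist")
cv2.imwrite("pics/w3.png",im[:,:,::-1])
a,_,_=snap("scene"); b,_,_=snap("side")
x=cv2.resize(a[120:240,330:450,::-1],None,fx=3.3,fy=3.3,interpolation=cv2.INTER_CUBIC)
y=cv2.resize(b[20:140,160:280,::-1],None,fx=3.3,fy=3.3,interpolation=cv2.INTER_CUBIC)
cv2.imwrite("pics/s3.png",np.hstack([x,y]))
E
```

```text
time: 8.68
tool_pos: [573.0, 316.9, 275.3]
ee_rot: [-1.536, -0.4, 0.371]
contact_force: [0.5, -0.6, -2.9]
width: 0.649
t8.68 pos [572.99 316.88 275.35] psi 28.18 tilt 1.0286163132207613 -0.27312628791959614 F [ 0.47 -0.64 -2.91] T [0.04 0.04 0.03] w 0.649 q6 -0.00
delta tool mm [ 1.   23.37  0.62] yaw 0.18360822284367373
```

View pics/w3.png

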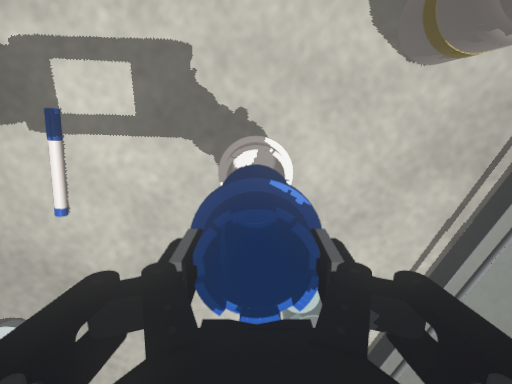

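View pics/s3.png

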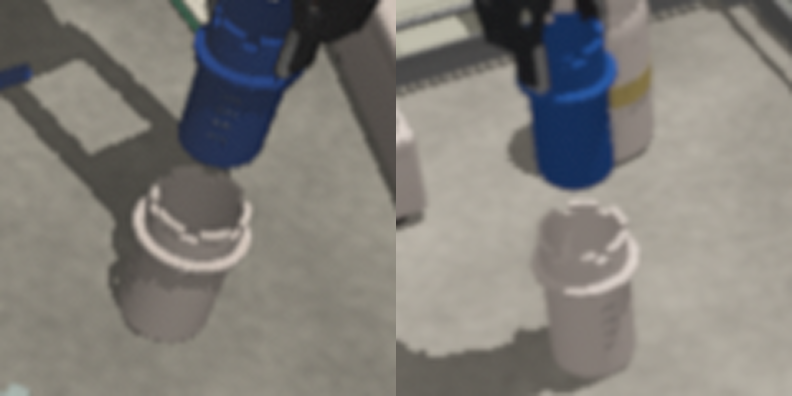

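```bash
python3 - <<'E'
from ov import *
o=bot.get_obs(); im=cv2.imread("pics/w3.png")[:,:,::-1]
c=dict(T_tool_cam=bot.capture("wrist")["T_tool_cam"]); 
C=snap("wrist")[1]; o2=bot.get_obs(); p=np.array(o2["tool_pos"]); print(p)
overlay(im,C,p[0],p[1],33,p[2]+29,29,24.5,9,p[2]+1,36,(156,120,200,150),4,"pics/w3o.png")
E
```

```text
[573.42 312.88 275.5 ]
```

View pics/w3o.png

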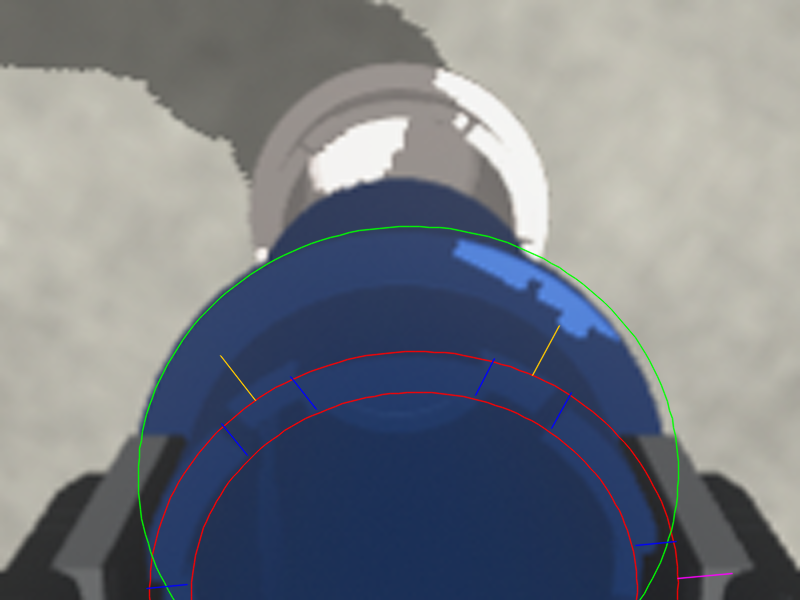

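```bash
python3 st.py 574.9 318.4 228 28; python3 -m handwheel '[{"delta_pos":[0.001,0.004,0.001],"yaw":0},{"delta_pos":[0.001,0.004,0.001],"yaw":0},{"delta_pos":[0,0.006,0.001],"yaw":0},{"delta_pos":[0.001,0.006,0.001],"yaw":0},{"delta_pos":[0,0.006,0],"yaw":0},{"delta_pos":[0,0.006,0],"yaw":0},{"delta_pos":[0,0.006,0],"yaw":0},{"delta_pos":[0,0.004,0],"yaw":0},{"delta_pos":[0,0,0],"yaw":0},{"delta_pos":[0,0,0],"yaw":0}]'
python3 st.py 574.9 318.4 218 28
```

```text
t8.93 pos [573.42 312.88 275.5 ] psi 27.92 tilt 0.9937616950832885 -0.33409963837201134 F [-0.32 -0.85 -2.58] T [-0.03 -0.01 -0.03] w 0.648 q6 -0.00
delta tool mm [ 3.06 47.53  4.46] yaw -0.08341309696704613
time: 9.77
tool_pos: [575.0, 312.7, 228.1]
ee_rot: [-1.541, -0.389, 0.365]
contact_force: [1.2, 0.5, -2.6]
width: 0.654
t9.77 pos [574.98 312.69 228.11] psi 27.56 tilt 0.7766354816852843 -0.39411012066070633 F [ 1.24  0.5  -2.63] T [-0.   -0.05  0.01] w 0.654 q6 0.00
delta tool mm [ 2.43 10.11  5.17] yaw -0.44412846737763445
```

```bash
python3 -m handwheel '[{"delta_pos":[0.003,0,0.005],"yaw":0},{"delta_pos":[0,0,0],"yaw":0},{"delta_pos":[0,0,0],"yaw":0},{"delta_pos":[0,0,0],"yaw":0},{"delta_pos":[0,0,0],"yaw":0},{"delta_pos":[0,0,0],"yaw":0},{"delta_pos":[0,0,0],"yaw":0},{"delta_pos":[0,0,0],"yaw":0},{"delta_pos":[0,0,0],"yaw":0},{"delta_pos":[0,0,0],"yaw":0}]'
python3 st.py 574.9 318.4 218 28;
```

```text
time: 10.6
tool_pos: [576.0, 319.9, 229.9]
ee_rot: [-1.54, -0.392, 0.363]
contact_force: [-0.4, 0.4, -2.7]
width: 0.651
t10.60 pos [576.04 319.92 229.94] psi 27.59 tilt 0.9858407542231814 -0.3899983226269932 F [-0.44  0.45 -2.72] T [-0.02  0.04  0.03] w 0.651 q6 0.01
delta tool mm [-1.92 11.92 -0.74] yaw -0.41408782679516065
```

```bash
python3 -m handwheel '[{"delta_pos":[-0.002,0.004,-0.001],"yaw":0},{"delta_pos":[0,0.004,0],"yaw":0},{"delta_pos":[0,0.004,0],"yaw":0},{"delta_pos":[0,0.002,0],"yaw":0},{"delta_pos":[0,0,0],"yaw":0},{"delta_pos":[0,0,0],"yaw":0},{"delta_pos":[0,0,0],"yaw":0},{"delta_pos":[0,0,0],"yaw":0},{"delta_pos":[0,0,0],"yaw":0},{"delta_pos":[0,0,0],"yaw":0}]'
python3 st.py 574.9 318.4 215 28; python3 - <<'E'
from h import *
a,_,_=snap("scene"); b,_,_=snap("side")
x=cv2.resize(a[140:230,340:430,::-1],None,fx=4.4,fy=4.4,interpolation=cv2.INTER_CUBIC)
y=cv2.resize(b[40:130,175:265,::-1],None,fx=4.4,fy=4.4,interpolation=cv2.INTER_CUBIC)
cv2.imwrite("pics/s4.png",np.hstack([x,y]))
E
```

```text
time: 11.43
tool_pos: [574.7, 317.7, 213.8]
ee_rot: [-1.54, -0.391, 0.364]
contact_force: [0.1, 1.4, -2.8]
width: 0.652
t11.43 pos [574.71 317.7  213.82] psi 27.57 tilt 0.9252349256124955 -0.3905679021897409 F [ 0.13  1.38 -2.82] T [-0.    0.    0.01] w 0.652 q6 0.01
delta tool mm [ 0.51 -1.18  0.53] yaw -0.4270220368583182
```

View pics/s4.png

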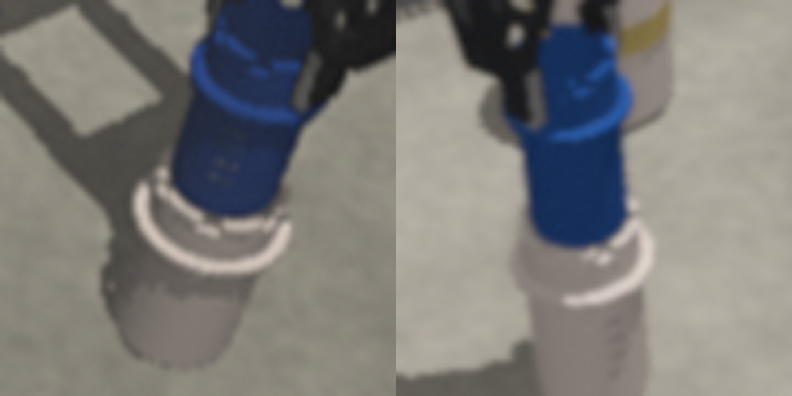

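The foot is at the mouth, centred in both views, with no extra force. I'll continue down slowly.

```bash
python3 -m handwheel '[{"delta_pos":[0.0005,0.003,0.0005],"yaw":0},{"delta_pos":[0,0.003,0],"yaw":0},{"delta_pos":[0,0.003,0],"yaw":0},{"delta_pos":[0,0.003,0],"yaw":0},{"delta_pos":[0,0.003,0],"yaw":0},{"delta_pos":[0,0.003,0],"yaw":0},{"delta_pos":[0,0,0],"yaw":0},{"delta_pos":[0,0,0],"yaw":0},{"delta_pos":[0,0,0],"yaw":0},{"delta_pos":[0,0,0],"yaw":0}]'
python3 st.py 574.9 318.4 145 28
```

```text
time: 12.37
tool_pos: [575.1, 318.3, 193.3]
ee_rot: [-1.541, -0.39, 0.365]
contact_force: [0.5, -0.0, -1.9]
width: 0.651
t12.37 pos [575.05 318.34 193.26] psi 27.57 tilt 0.8609545683231108 -0.39446646429566107 F [ 0.54 -0.   -1.93] T [0.   0.07 0.02] w 0.651 q6 0.01
delta tool mm [-0.83 48.26  0.46] yaw -0.4251436496720231
```

```bash
python3 -m handwheel '[{"delta_pos":[0,0.003,0],"yaw":0},{"delta_pos":[0,0.004,0],"yaw":0},{"delta_pos":[0,0.004,0],"yaw":0},{"delta_pos":[0,0.004,0],"yaw":0},{"delta_pos":[0,0.004,0],"yaw":0},{"delta_pos":[0,0.004,0],"yaw":0},{"delta_pos":[0,0.003,0],"yaw":0},{"delta_pos":[0,0,0],"yaw":0},{"delta_pos":[0,0,0],"yaw":0},{"delta_pos":[0,0,0],"yaw":0}]'
python3 st.py 574.9 318.4 145 28
```

```text
time: 13.2
tool_pos: [575.3, 318.3, 164.1]
ee_rot: [-1.541, -0.39, 0.365]
contact_force: [0.1, 0.1, -1.6]
width: 0.649
t13.20 pos [575.31 318.33 164.1 ] psi 27.57 tilt 0.8223424371893072 -0.38822104887625525 F [ 0.09  0.12 -1.58] T [-0.04 -0.01  0.08] w 0.649 q6 0.01
delta tool mm [-0.61 19.09  0.39] yaw -0.4251913578612836
```

```bash
python3 -m handwheel '[{"delta_pos":[0,0.003,0],"yaw":0},{"delta_pos":[0,0.003,0],"yaw":0},{"delta_pos":[0,0.003,0],"yaw":0},{"delta_pos":[0,0.003,0],"yaw":0},{"delta_pos":[0,0.003,0],"yaw":0},{"delta_pos":[0,0.003,0],"yaw":0},{"delta_pos":[0,0,0],"yaw":0},{"delta_pos":[0,0,0],"yaw":0},{"delta_pos":[0,0,0],"yaw":0},{"delta_pos":[0,0,0],"yaw":0}]'
python3 st.py 574.9 318.4 138.5 28
```

```text
time: 14.03
tool_pos: [575.8, 318.5, 144.5]
ee_rot: [-1.541, -0.39, 0.365]
contact_force: [-0.4, 0.1, -2.0]
width: 0.648
t14.03 pos [575.78 318.49 144.53] psi 27.57 tilt 0.8578259758625377 -0.3802142375896443 F [-0.38  0.12 -1.96] T [-0.    0.06 -0.04] w 0.648 q6 0.01
delta tool mm [-0.91  6.01  0.37] yaw -0.4263966571400104
```

```bash
python3 -m handwheel '[{"delta_pos":[-0.0005,0.0015,0],"yaw":0},{"delta_pos":[0,0.001,0],"yaw":0},{"delta_pos":[0,0.001,0],"yaw":0},{"delta_pos":[0,0.001,0],"yaw":0},{"delta_pos":[0,0,0],"yaw":0},{"delta_pos":[0,0,0],"yaw":0},{"delta_pos":[0,0,0],"yaw":0},{"delta_pos":[0,0,0],"yaw":0},{"delta_pos":[0,0,0],"yaw":0},{"delta_pos":[0,0,0],"yaw":0}]'
python3 st.py 574.9 318.4 138.5 28
```

```text
time: 14.87
tool_pos: [575.7, 318.4, 140.1]
ee_rot: [-1.54, -0.391, 0.364]
contact_force: [0.4, 0.7, -2.8]
width: 0.653
t14.87 pos [575.67 318.41 140.14] psi 27.57 tilt 0.928364324319714 -0.3772410338733167 F [ 0.37  0.67 -2.84] T [-0.01  0.04 -0.03] w 0.653 q6 0.01
delta tool mm [-0.71  1.63  0.36] yaw -0.42574836732996246
```

```bash
python3 -m handwheel '[{"delta_pos":[-0.0005,0.001,0],"yaw":0},{"delta_pos":[0,0.001,0],"yaw":0},{"delta_pos":[0,0.001,0],"yaw":0},{"delta_pos":[0,0.001,0],"yaw":0},{"delta_pos":[0,0,0],"yaw":0},{"delta_pos":[0,0,0],"yaw":0},{"delta_pos":[0,0,0],"yaw":0},{"delta_pos":[0,0,0],"yaw":0},{"delta_pos":[0,0,0],"yaw":0},{"delta_pos":[0,0,0],"yaw":0}]'
python3 st.py 574.9 318.4 138.5 28
```

```text
time: 15.7
tool_pos: [575.6, 318.3, 138.0]
ee_rot: [-1.54, -0.393, 0.362]
contact_force: [-1.1, -0.5, 0.6]
width: 0.651
t15.70 pos [575.6  318.3  137.96] psi 27.58 tilt 1.0693211252581678 -0.38331766340633466 F [-1.13 -0.48  0.61] T [0.   0.17 0.03] w 0.651 q6 0.01
delta tool mm [-0.56 -0.56  0.41] yaw -0.4154143816654532
```

```bash
python3 -m handwheel '[{"delta_pos":[0,0.0007,0],"yaw":2.5},{"delta_pos":[0,0.0007,0],"yaw":2.5},{"delta_pos":[0,0.0007,0],"yaw":2.5},{"delta_pos":[0,0.0007,0],"yaw":2.5},{"delta_pos":[0,0.0007,0],"yaw":2.5},{"delta_pos":[0,0.0007,0],"yaw":2.5},{"delta_pos":[0,0.0007,0],"yaw":2.5},{"delta_pos":[0,0.0007,0],"yaw":2.5},{"delta_pos":[0,0.0007,0],"yaw":0},{"delta_pos":[0,0.0007,0],"yaw":0}]'
python3 st.py 575.5 318.3 134 28
```

```text
time: 16.53
tool_pos: [578.3, 322.7, 137.3]
ee_rot: [-1.558, -0.116, 0.068]
contact_force: [-2.1, -1.2, 4.4]
width: 0.651
t16.53 pos [578.34 322.65 137.28] psi 6.71 tilt 1.7637849468660718 0.513484073846107 F [-2.12 -1.25  4.37] T [-0.22  0.4   0.04] w 0.651 q6 0.38
delta tool mm [-3.43  3.14 -4.02] yaw -21.28539015429049
```

```bash
python3 - <<'E'
from h import *
a,_,_=snap("scene"); b,_,_=snap("side")
x=cv2.resize(a[140:230,340:430,::-1],None,fx=4.4,fy=4.4,interpolation=cv2.INTER_CUBIC)
y=cv2.resize(b[50:140,175:265,::-1],None,fx=4.4,fy=4.4,interpolation=cv2.INTER_CUBIC)
cv2.imwrite("pics/s5.png",np.hstack([x,y]))
E
python3 st.py 575.5 318.3 134 28
```

```text
t16.63 pos [578.35 322.67 137.26] psi 6.71 tilt 1.769500047982303 0.5192336229171537 F [-2.93 -0.9   4.24] T [-0.19  0.35  0.06] w 0.649 q6 0.38
delta tool mm [-3.44  3.12 -4.04] yaw -21.294412377080196
```

View pics/s5.png

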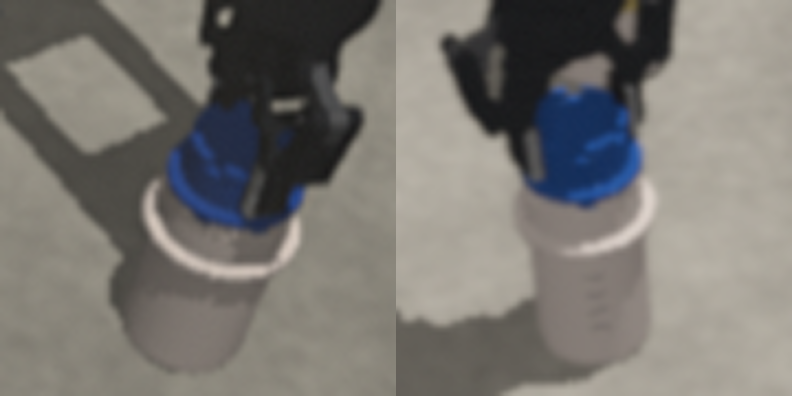

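```bash
python3 -m handwheel '[{"delta_pos":[0,-0.002,0],"yaw":0},{"delta_pos":[-0.0015,0,-0.002],"yaw":0},{"delta_pos":[-0.001,0,-0.001],"yaw":0},{"delta_pos":[0,0,0],"yaw":0},{"delta_pos":[0,0,0],"yaw":0},{"delta_pos":[0,0,0],"yaw":0},{"delta_pos":[0,0,0],"yaw":0},{"delta_pos":[0,0,0],"yaw":0},{"delta_pos":[0,0,0],"yaw":0},{"delta_pos":[0,0,0],"yaw":0}]'
python3 st.py 574.9 318.4 134 28
cat > s.py <<'E'
from h import *
import sys
a,_,_=snap("scene"); b,_,_=snap("side")
x=cv2.resize(a[150:215,355:420,::-1],None,fx=6,fy=6,interpolation=cv2.INTER_CUBIC)
y=cv2.resize(b[60:125,185:250,::-1],None,fx=6,fy=6,interpolation=cv2.INTER_CUBIC)
cv2.imwrite(sys.argv[1],np.hstack([x,y]))
E
python3 s.py pics/s6.png
```

```text
time: 17.47
tool_pos: [577.5, 321.3, 137.7]
ee_rot: [-1.554, -0.119, 0.067]
contact_force: [0.7, 0.7, 0.1]
width: 0.648
t17.47 pos [577.47 321.34 137.66] psi 6.79 tilt 1.9663911372695475 0.7500915238581346 F [0.71 0.68 0.09] T [ 0.26 -0.03  0.04] w 0.648 q6 0.37
delta tool mm [-3.02  3.52 -2.66] yaw -21.213577969982996
```

View pics/s6.png

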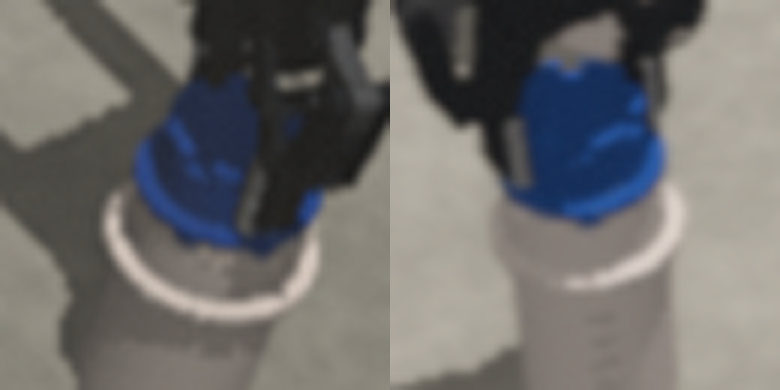

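```bash
python3 -m handwheel '[{"delta_pos":[0,0.0003,0],"yaw":0},{"delta_pos":[0,0,0],"yaw":0},{"delta_pos":[0,0,0],"yaw":0},{"delta_pos":[0,0,0],"yaw":0},{"delta_pos":[0,0,0],"yaw":0},{"delta_pos":[0,0,0],"yaw":0},{"delta_pos":[0,0,0],"yaw":0},{"delta_pos":[0,0,0],"yaw":0},{"delta_pos":[0,0,0],"yaw":0},{"delta_pos":[0,0,0],"yaw":0}]' 0.7
python3 st.py 574.9 318.4 134 28
python3 s.py pics/s7.png
python3 - <<'E'
from ov import *
import pickle
im,C,o=snap("wrist");pickle.dump((im,C,o),open("w7.pkl","wb")); p=np.array(o["tool_pos"])
overlay(im,C,p[0],p[1],None,167.5,29,24.5,9,139.5,36,(156,150,200,150),4,"pics/w7.png")
E
```

```text
time: 18.4
tool_pos: [577.0, 319.1, 136.8]
ee_rot: [-1.558, -0.117, 0.068]
contact_force: [-0.3, -0.3, 0.3]
width: 0.849
t18.40 pos [577.03 319.07 136.76] psi 6.78 tilt 1.8251503547238952 0.5226192971873028 F [-0.32 -0.26  0.29] T [ 0.01 -0.03 -0.04] w 0.849 q6 0.37
delta tool mm [-2.28  2.68 -0.44] yaw -21.219748278274842
```

View pics/s7.png

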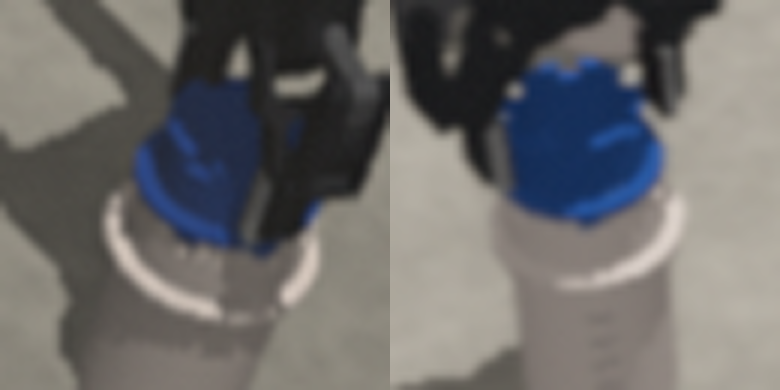

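View pics/w7.png

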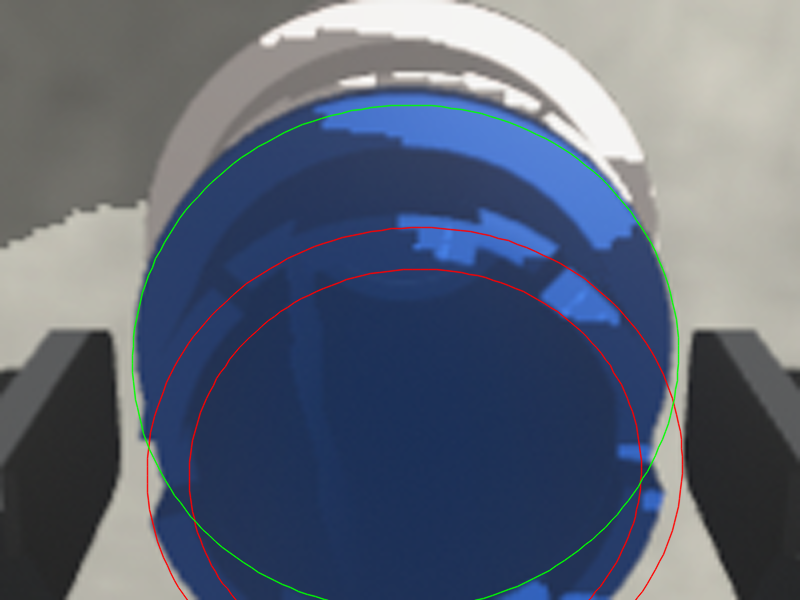

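```bash
python3 - <<'E'
from ov import *
import pickle
im,C,o=pickle.load(open("w7.pkl","rb"))
im=cv2.convertScaleAbs(im,alpha=1.0)
box=(186,145,140,70)
overlay(im,C,0,0,None,130,35,30.5,11,102,42,box,5.7,"pics/w7a.png")
overlay(im,C,576.5,320.9,28,130,35,35,11,102,42,box,5.7,"pics/w7b.png")
a=cv2.imread("pics/w7a.png");b=cv2.imread("pics/w7b.png");h=300
cv2.imwrite("pics/w7ab.png",np.vstack([a[:h],b[:h]]))
E
```

```text
(no output)
```

View pics/w7ab.png

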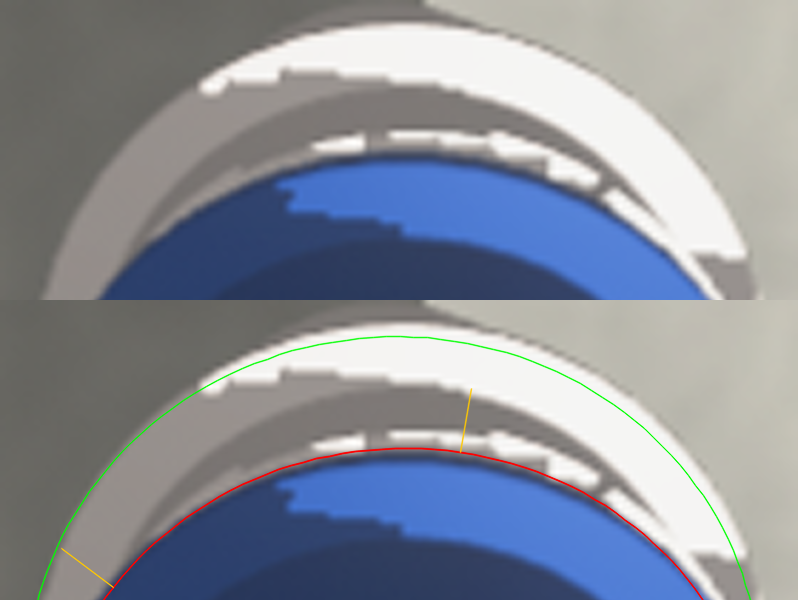

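```bash
python3 -m handwheel '[{"delta_pos":[-0.0005,0,0.0025],"yaw":0},{"delta_pos":[0,0,0],"yaw":0},{"delta_pos":[0,0,0],"yaw":0},{"delta_pos":[0,0,0],"yaw":0},{"delta_pos":[0,0,0],"yaw":0},{"delta_pos":[0,0,0],"yaw":0},{"delta_pos":[0,0,0],"yaw":0},{"delta_pos":[0,0,0],"yaw":0},{"delta_pos":[0,0,0],"yaw":0},{"delta_pos":[0,0,0],"yaw":0}]' 
python3 st.py 576.6 321 137 28
```

```text
time: 19.38
tool_pos: [576.1, 321.9, 136.8]
ee_rot: [-1.558, -0.118, 0.068]
contact_force: [-0.8, 0.3, 1.2]
width: 0.849
t19.38 pos [576.12 321.88 136.79] psi 6.79 tilt 1.8288622865217388 0.52622681209763 F [-0.85  0.31  1.18] T [-0.02  0.01 -0.01] w 0.849 q6 0.38
delta tool mm [ 0.38 -0.21 -0.93] yaw -21.209063070850238
```

```bash
python3 -m handwheel '[{"delta_pos":[0,0,0],"yaw":0},{"delta_pos":[0,0,0],"yaw":0},{"delta_pos":[0,0,0],"yaw":0},{"delta_pos":[0,0,0],"yaw":0},{"delta_pos":[0,0,0],"yaw":0},{"delta_pos":[0,0.0003,0],"yaw":2.5},{"delta_pos":[0,0.0003,0],"yaw":2.5},{"delta_pos":[0,0.0003,0],"yaw":2.5},{"delta_pos":[0,0.0003,0],"yaw":2.5},{"delta_pos":[0,0.0003,0],"yaw":0}]' -1
python3 st.py 576.6 321 137 28
```

```text
time: 20.22
tool_pos: [576.7, 322.2, 137.2]
ee_rot: [-1.555, 0.024, -0.074]
contact_force: [-0.4, -0.6, 2.3]
width: 0.653
t20.22 pos [576.66 322.23 137.15] psi -3.61 tilt 1.8122575554906664 0.912266485159162 F [-0.45 -0.61  2.27] T [-0.05  0.1   0.02] w 0.653 q6 0.56
delta tool mm [ 0.01  0.13 -1.23] yaw -31.609163828604444
```

```bash
python3 -m handwheel '[{"delta_pos":[0,0.0003,-0.0005],"yaw":2.5},{"delta_pos":[0,0.0004,0],"yaw":2.5},{"delta_pos":[0,0.0004,0],"yaw":2.5},{"delta_pos":[0,0.0004,0],"yaw":2.5},{"delta_pos":[0,0.0004,0],"yaw":2.5},{"delta_pos":[0,0.0004,0],"yaw":2.5},{"delta_pos":[0,0.0004,0],"yaw":0},{"delta_pos":[0,0.0004,0],"yaw":0},{"delta_pos":[0,0.0004,0],"yaw":0},{"delta_pos":[0,0.0004,0],"yaw":0}]'
python3 st.py 576.6 321 137 28; python3 s.py pics/s8.png
```

```text
time: 21.05
tool_pos: [577.2, 322.3, 137.0]
ee_rot: [-1.535, 0.226, -0.279]
contact_force: [-1.8, -0.8, 4.3]
width: 0.648
t21.05 pos [577.24 322.26 137.03] psi -18.52 tilt 1.6958397539503047 1.4964888436463464 F [-1.81 -0.84  4.27] T [-0.11  0.18 -0.05] w 0.648 q6 0.82
delta tool mm [-0.21 -0.02 -1.4 ] yaw -46.51884145847636
```

View pics/s8.png

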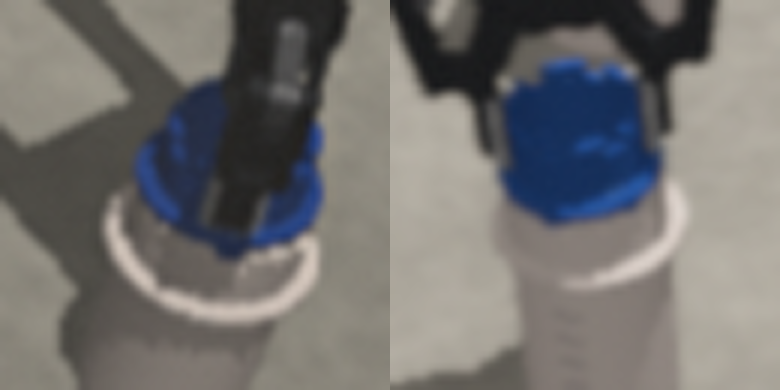

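```bash
cat > hov.py <<'E'
from h import *
import sys
from scipy.optimize import least_squares
# overlay white collar (fit cx,cy) and blue collar at home/lug heights
cx,cy,dz=map(float,sys.argv[1:4])
outs=[]
t=np.linspace(0,2*np.pi,181)
for n,(x0,y0) in (("scene",(355,150)),("side",(185,60))):
    im,C,_=snap(n); f=6
    I=cv2.resize(im[y0:y0+65,x0:x0+65,::-1],None,fx=f,fy=f,interpolation=cv2.INTER_CUBIC)
    I0=I.copy()
    for r,z,c in ((42,97,(0,255,0)),(42,102,(0,255,0)),(36,130+dz,(0,0,255)),(36,135+dz,(0,0,255))):
        q=((proj(C,np.c_[cx+r*np.cos(t),cy+r*np.sin(t),0*t+z])-[x0,y0]+.5)*f-.5).round().astype(int)
        cv2.polylines(I,[q.reshape(-1,1,2)],True,c,1,cv2.LINE_AA)
    outs.append(I)
cv2.imwrite(sys.argv[4],np.hstack(outs))
E
python3 hov.py 577.5 322 0 pics/h1.png; python3 hov.py 577.5 322 4.5 pics/h2.png
python3 -c "
import cv2,numpy as np;cv2.imwrite('pics/h12.png',cv2.resize(np.vstack([cv2.imread('pics/h1.png')[50:340],cv2.imread('pics/h2.png')[50:340]]),None,fx=1,fy=1))"
```

```text
(no output)
```

View pics/h12.png

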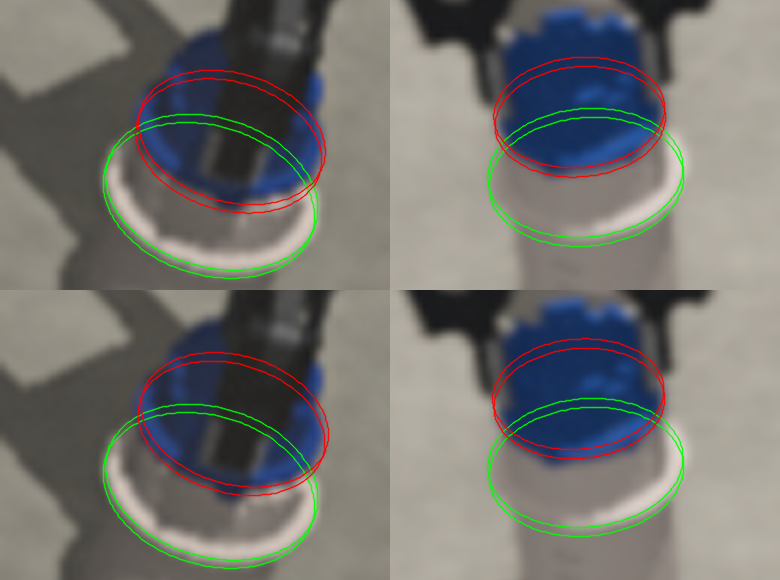

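```bash
python3 -m handwheel '[{"delta_pos":[0,-0.0005,0],"yaw":0},{"delta_pos":[0,0,0],"yaw":0},{"delta_pos":[0,0,0],"yaw":0},{"delta_pos":[0,0,0],"yaw":0},{"delta_pos":[0,-0.005,0],"yaw":0},{"delta_pos":[0,-0.012,0],"yaw":0},{"delta_pos":[0,-0.03,0],"yaw":0},{"delta_pos":[0,-0.03,0],"yaw":0},{"delta_pos":[0,-0.03,0],"yaw":0},{"delta_pos":[0,0,0],"yaw":0}]' 1
python3 st.py 577 321 250 -18
python3 - <<'E'
from ov import *
import pickle
im,C,o=snap("wrist");pickle.dump((im,C,o),open("w9.pkl","wb"))
overlay(im,C,577,321.5,None,167.5,29,24.5,9,139.5,36,(176,100,160,120),5,"pics/w9.png")
E
python3 s.py pics/s9.png
```

```text
time: 22.18
tool_pos: [572.4, 320.0, 246.5]
ee_rot: [-1.539, 0.232, -0.275]
contact_force: [0.2, 0.9, 1.1]
width: 1.002
t22.18 pos [572.41 320.04 246.51] psi -18.56 tilt 1.3785103624084054 1.1863838617345908 F [0.21 0.91 1.07] T [-0.03  0.01 -0.02] w 1.002 q6 0.82
delta tool mm [ 4.13 -3.34  2.44] yaw -0.5572035200392875
```

View pics/w9.png

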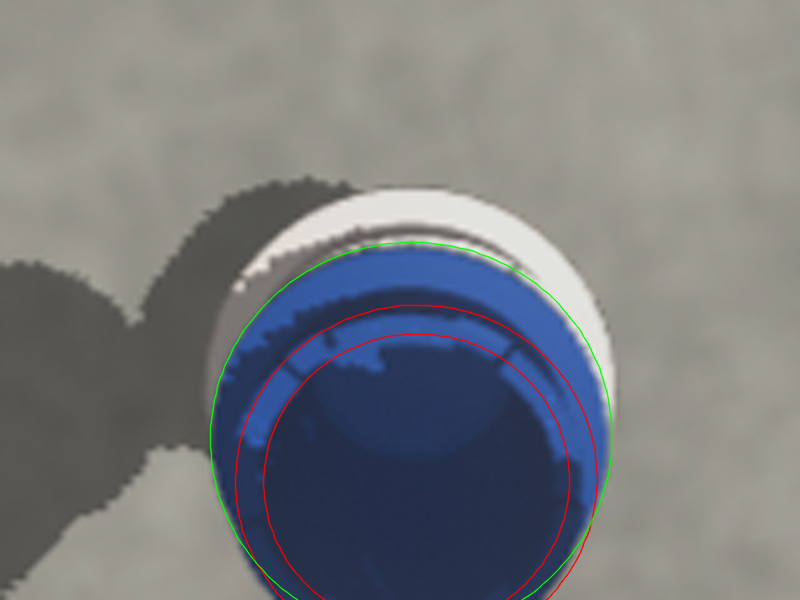

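View pics/s9.png

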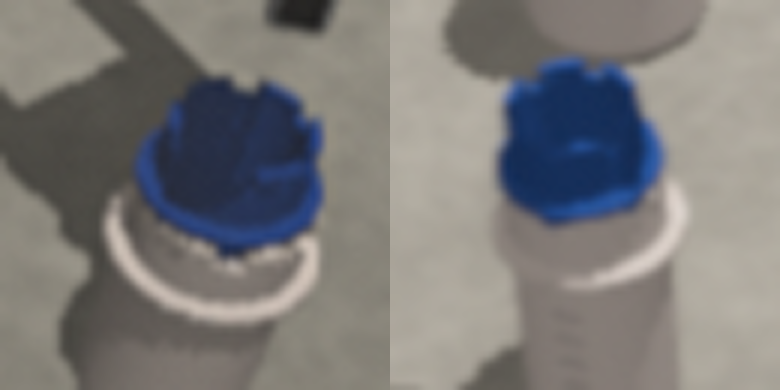

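```bash
python3 - <<'E'
from h import *
a,A,_=snap("scene"); b,B,_=snap("side")
import pickle; pickle.dump((a,A,b,B),open("sc9.pkl","wb"))
x=cv2.resize(a[170:206,368:412,::-1],None,fx=9,fy=9,interpolation=cv2.INTER_CUBIC)
y=cv2.resize(b[75:111,198:242,::-1],None,fx=9,fy=9,interpolation=cv2.INTER_CUBIC)
I=np.hstack([x,y]); I=cv2.convertScaleAbs(I,alpha=1.3,beta=10)
cv2.imwrite("pics/s9z.png",I)
import pickle
im,C,o=pickle.load(open("w9.pkl","rb"))
cv2.imwrite("pics/w9z.png",cv2.resize(im[130:185,210:305,::-1],None,fx=8,fy=8,interpolation=cv2.INTER_CUBIC))
E
```

```text
(no output)
```

View pics/s9z.png

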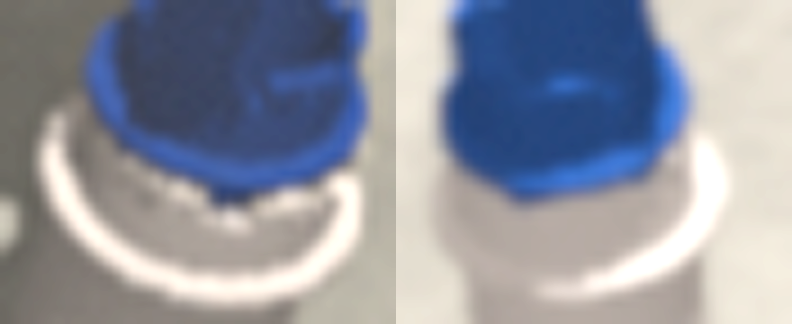

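View pics/w9z.png

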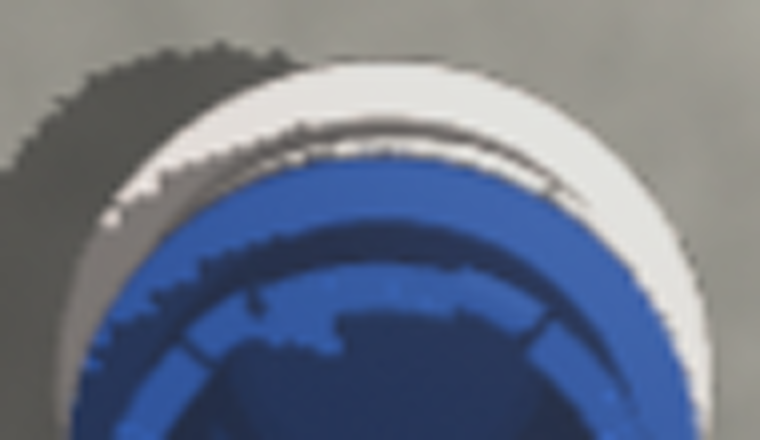

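```bash
cat > fit9.py <<'E'
from ov import *
import pickle,sys
im,C,o=pickle.load(open("w9.pkl","rb")); a,A,b,B=pickle.load(open("sc9.pkl","rb"))
k=lambda u,v:((u+.5)/8+210-.5,(v+.5)/8+130-.5)
for p in ((320,150),(550,188)): print(atz(C,k(*p),130), atz(C,k(*p),123.5))
# collar of white: extremes in crop
for p in ((385,60),(60,350),(712,350)): print(atz(C,k(*p),102))
E
python3 fit9.py
```

```text
[581.23 356.81 130.  ] [581.03 356.21 123.5 ]
[604.47 344.43 130.  ] [604.85 343.52 123.5 ]
[591.53 362.06 102.  ]
[541.   340.96 102.  ]
[619.53 314.18 102.  ]
```

```bash
cat >> fit9.py <<'E'
from scipy.optimize import least_squares
P=np.array([atz(C,k(*p),102)[:2] for p in ((385,60),(250,90),(520,85),(640,190),(700,300),(62,330))])
s=least_squares(lambda c:np.hypot(*(P-c[:2]).T)-42,[577,322]); print(s.x,s.fun)
c=s.x
for p in ((320,150),(550,188)):
    q=atz(C,k(*p),130)[:2]-c; print(np.hypot(*q),np.degrees(np.arctan2(q[1],q[0])))
phi=float(sys.argv[1]); 
overlay(im,C,c[0],c[1],phi,130,35,30.5,11,102,42,(210,130,95,75),8,"pics/o9w.png")
overlay(a,A,c[0],c[1],phi,130,35,30.5,11,102,42,(368,170,44,36),9,"pics/o9a.png")
overlay(b,B,c[0],c[1],phi,130,35,30.5,11,102,42,(198,75,44,36),9,"pics/o9b.png")
x=np.hstack([cv2.imread("pics/o9a.png"),cv2.imread("pics/o9b.png")]);cv2.imwrite("pics/o9ab.png",x)
E
python3 fit9.py 47
```

```text
[581.23 356.81 130.  ] [581.03 356.21 123.5 ]
[604.47 344.43 130.  ] [604.85 343.52 123.5 ]
[591.53 362.06 102.  ]
[541.   340.96 102.  ]
[619.53 314.18 102.  ]
[578.02 322.17] [ 0.12 -0.08  0.52 -0.67 -0.09 -0.37]
34.788843741239056 84.69736221308301
34.570970879331796 40.091329642556005
```

View pics/o9w.png

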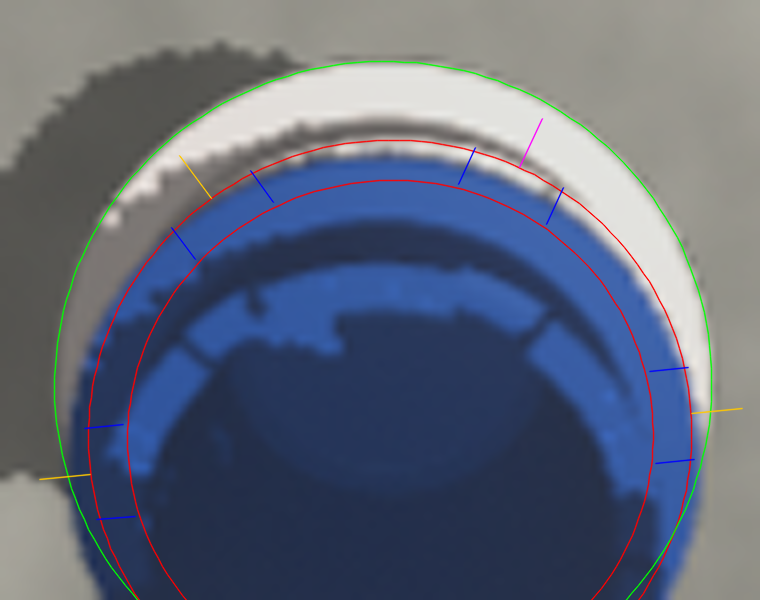

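View pics/o9ab.png

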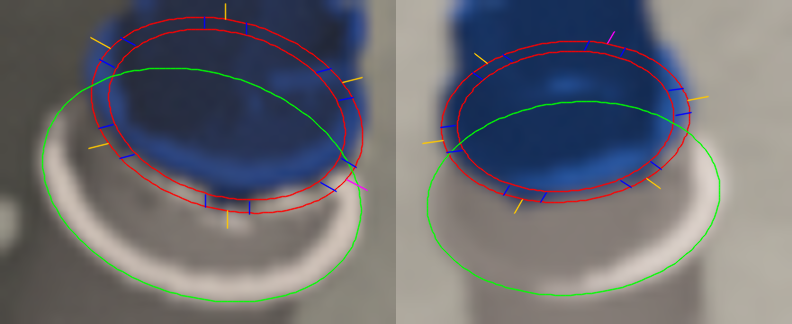

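```bash
python3 st.py 577 321.5 137 -18;  python3 -m handwheel '[{"delta_pos":[0.0035,0.004,0.002],"yaw":0},{"delta_pos":[0,0.008,0],"yaw":0},{"delta_pos":[0,0.012,0],"yaw":0},{"delta_pos":[0,0.012,0],"yaw":0},{"delta_pos":[0,0.012,0],"yaw":0},{"delta_pos":[0,0.008,0],"yaw":0},{"delta_pos":[0,0.003,0],"yaw":0},{"delta_pos":[0,0,0],"yaw":0},{"delta_pos":[0,0,0],"yaw":0},{"delta_pos":[0,0,0],"yaw":0}]' 1
python3 st.py 577 321.5 137 -18
```

```text
t22.43 pos [569.16 318.28 237.16] psi -18.55 tilt 0.7625287011961056 0.5267439079584652 F [-0.93 -0.87 -0.29] T [-0.05 -0.03  0.05] w 1.004 q6 0.82
delta tool mm [  5.07 100.28   4.63] yaw -0.5453014869702173
time: 23.27
tool_pos: [571.2, 317.3, 163.2]
ee_rot: [-1.56, 0.254, -0.255]
contact_force: [0.3, 0.7, 0.2]
width: 1.001
t23.27 pos [571.21 317.29 163.18] psi -18.56 tilt 0.05270687208773013 -0.22816601263853717 F [0.35 0.74 0.19] T [ 0.03  0.   -0.01] w 1.001 q6 0.82
delta tool mm [ 4.12 26.16  5.94] yaw -0.5601384748604055
```

```bash
 python3 -m handwheel '[{"delta_pos":[0.0035,0.001,0.005],"yaw":0},{"delta_pos":[0,0,0],"yaw":0},{"delta_pos":[0,0,0],"yaw":0},{"delta_pos":[0,0,0],"yaw":0},{"delta_pos":[0,0,0],"yaw":0},{"delta_pos":[0,0,0],"yaw":0},{"delta_pos":[0,0,0],"yaw":0},{"delta_pos":[0,0,0],"yaw":0},{"delta_pos":[0,0,0],"yaw":0},{"delta_pos":[0,0,0],"yaw":0}]' 1
python3 st.py 577 321.5 138 -18
python3 - <<'E'
from ov import *
import pickle
im,C,o=snap("wrist")
overlay(im,C,577,321.5,None,167.5,29,24.5,9,139.5,36,(156,120,200,150),4,"pics/w10.png")
E
```

```text
time: 24.1
tool_pos: [578.1, 322.1, 165.5]
ee_rot: [-1.556, 0.25, -0.258]
contact_force: [-0.0, 0.0, -0.4]
width: 0.997
t24.10 pos [578.05 322.13 165.48] psi -18.56 tilt 0.3010567826599192 0.03713067636046264 F [-0.03  0.01 -0.39] T [-0.01 -0.03  0.03] w 0.997 q6 0.82
delta tool mm [-0.94 27.48 -0.95] yaw -0.5576070080631936
```

View pics/w10.png

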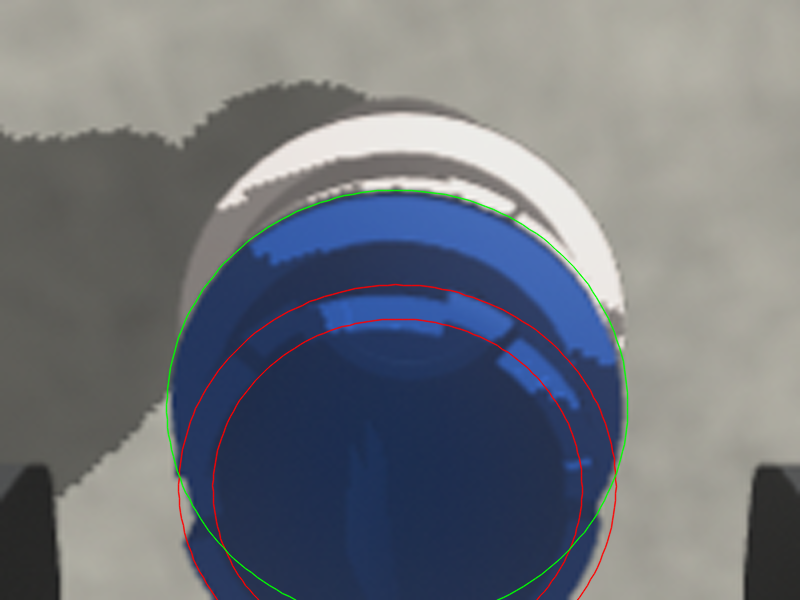

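```bash
 python3 -m handwheel '[{"delta_pos":[-0.0005,0.004,-0.0005],"yaw":0},{"delta_pos":[0,0.005,0],"yaw":0},{"delta_pos":[0,0.005,0],"yaw":0},{"delta_pos":[0,0.005,0],"yaw":0},{"delta_pos":[0,0.004,0],"yaw":0},{"delta_pos":[0,0.002,0],"yaw":0},{"delta_pos":[0,0.001,0],"yaw":0},{"delta_pos":[0,0,0],"yaw":0},{"delta_pos":[0,0,0],"yaw":0},{"delta_pos":[0,0,0],"yaw":0}]' 1
python3 st.py 577 321.5 138 -18
```

```text
time: 24.98
tool_pos: [576.9, 321.4, 135.2]
ee_rot: [-1.558, 0.252, -0.257]
contact_force: [0.5, -0.3, -0.4]
width: 1.0
t24.98 pos [576.92 321.38 135.25] psi -18.56 tilt 0.20130406042648508 -0.07008636748319812 F [ 0.51 -0.29 -0.42] T [ 0.    0.06 -0.  ] w 1.000 q6 0.82
delta tool mm [ 0.05 -2.75  0.14] yaw -0.5601061907440723
```

```bash
 python3 -m handwheel '[{"delta_pos":[0,-0.0025,0],"yaw":0},{"delta_pos":[0,0,0],"yaw":0},{"delta_pos":[0,0,0],"yaw":0},{"delta_pos":[0,0,0],"yaw":0},{"delta_pos":[0,0,0],"yaw":0},{"delta_pos":[0,0,0],"yaw":0},{"delta_pos":[0,0,0],"yaw":0},{"delta_pos":[0,0,0],"yaw":-2.5},{"delta_pos":[0,0,0],"yaw":-2.5},{"delta_pos":[0,0,0],"yaw":0}]' -1
python3 st.py 577 321.5 138 -18
```

```text
time: 25.82
tool_pos: [577.0, 321.5, 138.5]
ee_rot: [-1.564, 0.18, -0.186]
contact_force: [-0.4, 1.1, -2.0]
width: 0.649
t25.82 pos [577.01 321.54 138.55] psi -13.36 tilt 0.240617735656471 -0.04548993973666178 F [-0.43  1.13 -1.96] T [ 0.12  0.02 -0.05] w 0.649 q6 0.73
delta tool mm [-0.    0.55 -0.04] yaw 4.643830990771853
```

```bash
 python3 -m handwheel '[{"delta_pos":[0,0.0003,0],"yaw":-2.5},{"delta_pos":[0,0.0002,0],"yaw":-2.5},{"delta_pos":[0,0.0002,0],"yaw":-2.5},{"delta_pos":[0,0.0002,0],"yaw":-2.5},{"delta_pos":[0,0.0002,0],"yaw":-2.5},{"delta_pos":[0,0.0002,0],"yaw":-2.5},{"delta_pos":[0,0.0002,0],"yaw":-2.5},{"delta_pos":[0,0.0002,0],"yaw":0},{"delta_pos":[0,0.0002,0],"yaw":0},{"delta_pos":[0,0,0],"yaw":0}]' 
python3 st.py 577 321.5 138 -18; python3 s.py pics/s11.png
```

```text
time: 26.65
tool_pos: [576.8, 322.5, 137.3]
ee_rot: [-1.57, -0.059, 0.055]
contact_force: [0.9, -0.0, 0.4]
width: 0.651
t26.65 pos [576.75 322.54 137.31] psi 4.15 tilt 0.14062930158604306 0.02573111071343652 F [ 0.87 -0.05  0.39] T [-0.    0.22 -0.04] w 0.651 q6 0.42
delta tool mm [ 0.17 -0.69 -1.05] yaw 22.152887678387533
```

View pics/s11.png

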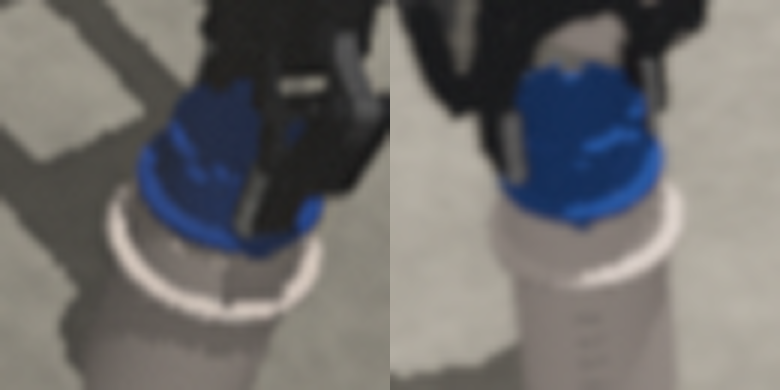

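```bash
cat > z.py <<'E'
from h import *
import sys
a,A,_=snap("scene"); b,B,_=snap("side")
x=cv2.resize(a[170:206,368:412,::-1],None,fx=9,fy=9,interpolation=cv2.INTER_CUBIC)
y=cv2.resize(b[75:111,198:242,::-1],None,fx=9,fy=9,interpolation=cv2.INTER_CUBIC)
I=np.hstack([x,y]); I=cv2.convertScaleAbs(I,alpha=1.3,beta=10)
cv2.imwrite(sys.argv[1],I)
E
python3 z.py pics/z11.png
```

```text
(no output)
```

View pics/z11.png

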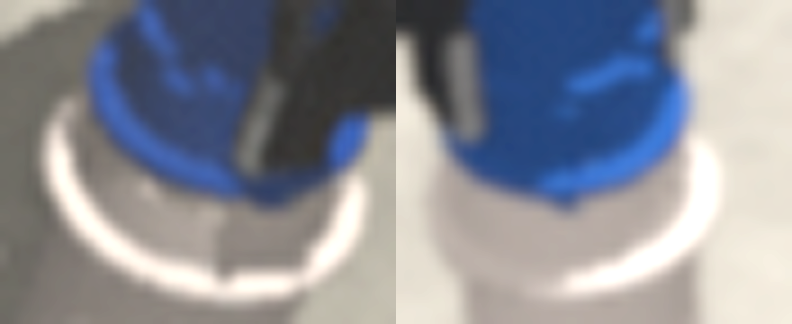

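```bash
 python3 -m handwheel '[{"delta_pos":[0,0.0005,-0.0005],"yaw":0},{"delta_pos":[0,0.0005,0],"yaw":0},{"delta_pos":[0,0.0005,0],"yaw":0},{"delta_pos":[0,0.0005,0],"yaw":0},{"delta_pos":[0,0.0005,0],"yaw":0},{"delta_pos":[0,0.0005,0],"yaw":0},{"delta_pos":[0,0.0005,0],"yaw":0},{"delta_pos":[0,0.0005,0],"yaw":0},{"delta_pos":[0,0,0],"yaw":0},{"delta_pos":[0,0,0],"yaw":0}]' 
python3 st.py 577 321.5 138 -18; python3 z.py pics/z12.png
```

```text
time: 27.68
tool_pos: [576.7, 322.5, 137.2]
ee_rot: [-1.567, -0.06, 0.053]
contact_force: [-0.8, 1.1, 2.4]
width: 0.649
t27.68 pos [576.72 322.54 137.24] psi 4.14 tilt 0.26404050644705035 0.1406489700700384 F [-0.84  1.11  2.37] T [-0.04  0.4   0.06] w 0.649 q6 0.42
delta tool mm [ 0.21 -0.76 -1.06] yaw 22.14069443738271
```

View pics/z12.png

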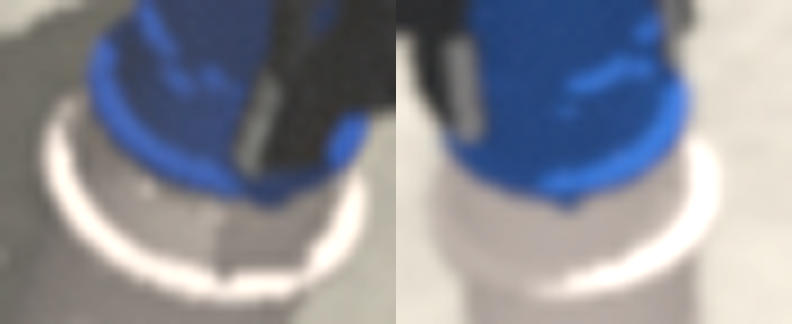

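```bash
 python3 -m handwheel '[{"delta_pos":[0.0005,0,0],"yaw":1},{"delta_pos":[0,0.0003,0],"yaw":1},{"delta_pos":[0,0.0003,0],"yaw":1},{"delta_pos":[0,0.0003,0],"yaw":1},{"delta_pos":[0,0.0004,0],"yaw":1},{"delta_pos":[0,0.0004,0],"yaw":1},{"delta_pos":[0,0.0004,0],"yaw":1},{"delta_pos":[0,0.0004,0],"yaw":1},{"delta_pos":[0,0.0004,0],"yaw":0},{"delta_pos":[0,0.0004,0],"yaw":0}]' 
python3 st.py 577 321.5 138 -18; python3 z.py pics/z13.png
```

```text
time: 28.62
tool_pos: [577.2, 321.4, 137.1]
ee_rot: [-1.569, 0.061, -0.068]
contact_force: [-1.1, -0.4, 5.1]
width: 0.653
t28.62 pos [577.25 321.4  137.13] psi -4.69 tilt 0.2641683755308485 0.08573565052873013 F [-1.09 -0.36  5.06] T [-0.04  0.65  0.06] w 0.653 q6 0.57
delta tool mm [-0.25 -0.87  0.08] yaw 13.312227726162206
```

View pics/z13.png

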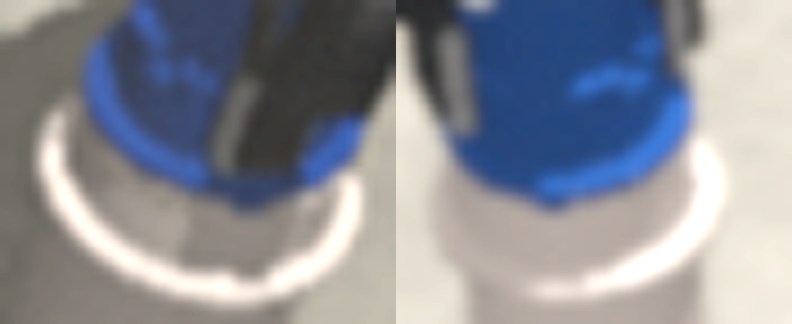

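```bash
 python3 -m handwheel '[{"delta_pos":[0,-0.0007,0],"yaw":0},{"delta_pos":[0,0,0],"yaw":0},{"delta_pos":[0,0,0],"yaw":0},{"delta_pos":[0,0,0],"yaw":0},{"delta_pos":[0,0,0],"yaw":0},{"delta_pos":[0,0,0],"yaw":0},{"delta_pos":[0,0,0],"yaw":0},{"delta_pos":[0,0,0],"yaw":0},{"delta_pos":[0,0,0],"yaw":0},{"delta_pos":[0,0,0],"yaw":0}]' 0.9
python3 st.py 577 321.5 138 -18; python3 z.py pics/z14.png; python3 - <<'E'
from ov import *
import pickle
im,C,o=snap("wrist");pickle.dump((im,C,o),open("w14.pkl","wb"))
overlay(im,C,577.0,321.5,None,167.5,29,24.5,9,139.5,36,(186,140,140,100),5.7,"pics/w14.png")
E
```

```text
time: 29.55
tool_pos: [578.2, 320.9, 135.0]
ee_rot: [-1.57, 0.062, -0.071]
contact_force: [-0.7, 0.7, 1.0]
width: 0.946
t29.55 pos [578.17 320.9  134.99] psi -4.85 tilt 0.3039747729112353 0.008512957906352297 F [-0.68  0.73  0.97] T [-0.   -0.06  0.01] w 0.946 q6 0.58
delta tool mm [-1.2  -3.02  0.49] yaw 13.154923671998134
```

View pics/w14.png

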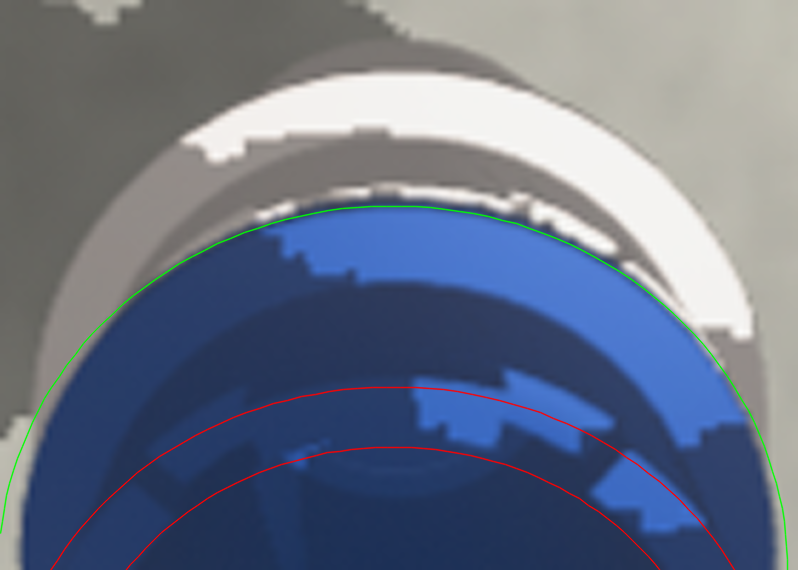

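View pics/z14.png

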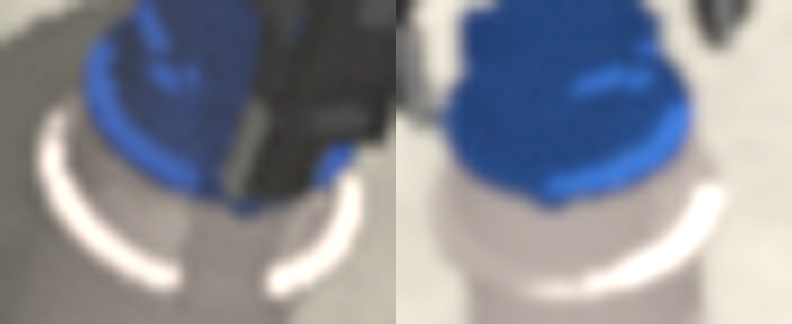

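```bash
cat > fitw.py <<'E'
from ov import *
import pickle
from scipy.optimize import least_squares
def go(f,box,s,col,edges):
    im,C,o=pickle.load(open(f,"rb")); x0,y0=box
    k=lambda u,v:((u+.5)/s+x0-.5,(v+.5)/s+y0-.5)
    P=np.array([atz(C,k(*p),102)[:2] for p in col])
    r=least_squares(lambda c:np.hypot(*(P-c[:2]).T)-42,[577,322]); print(f,r.x,r.fun)
    for e in edges:
        q=atz(C,k(*e),130)[:2]-r.x; print(e,np.hypot(*q),np.degrees(np.arctan2(q[1],q[0])))
    return im,C,r.x
im,C,c=go("w14.pkl",(186,140),5.7,[(390,72),(250,103),(560,112),(680,195),(745,290),(50,300)],[(265,213),(330,200),(400,190),(520,197),(622,258)])
overlay(im,C,c[0],c[1],47,130,35,30.5,11,102,42,(186,140,140,60),5.7,"pics/a.png")
overlay(im,C,c[0],c[1],60,130,35,30.5,11,102,42,(186,140,140,60),5.7,"pics/b.png")
im,C,c=go("w7.pkl",(186,145),5.7,[(390,22),(250,57),(560,62),(680,150),(745,245),(60,250)],[(378,145),(490,135),(545,155),(606,190)])
cv2.imwrite("pics/w14f.png",np.vstack([cv2.resize(im[145:185,186:326,::-1],None,fx=5.7,fy=5.7,interpolation=cv2.INTER_CUBIC),cv2.imread("pics/a.png")]))
E
python3 fitw.py
```

```text
w14.pkl [577.66 321.8 ] [ 0.15 -0.02 -0.39  0.01  0.35  0.18]
(265, 213) 35.14602445621818 105.70548645900463
(330, 200) 34.70648655530317 95.70962659635984
(400, 190) 35.04401763385326 85.06168354629867
(520, 197) 36.10764161868177 67.3332242060045
(622, 258) 35.24904720892878 49.39082441455628
w7.pkl [577.21 322.12] [ 0.43  0.06 -0.3  -0.31  0.22 -0.2 ]
(378, 145) 34.30259618196253 102.006266388885
(490, 135) 35.77475595298672 85.09562339235286
(545, 155) 35.362416674799164 76.26590901490366
(606, 190) 34.87520063398397 65.34261179831717
```

View pics/w14f.png

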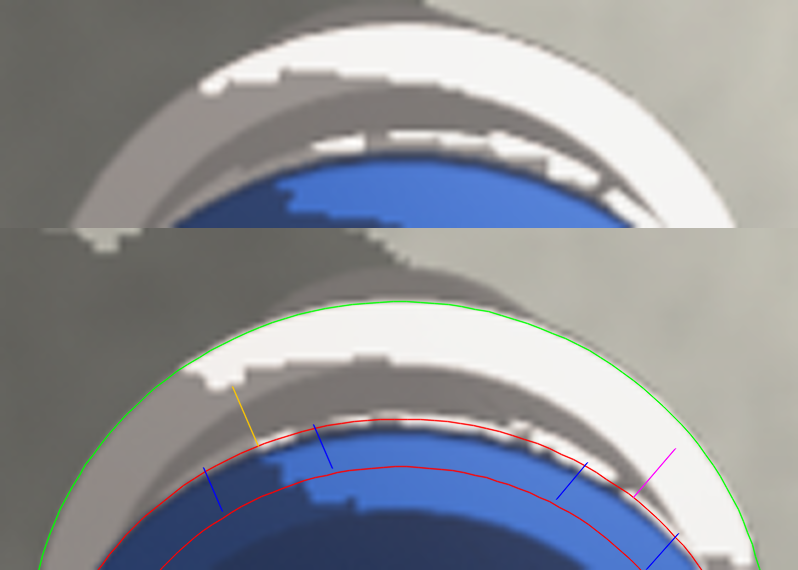

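```bash
python3 - <<'E'
from ov import *
import pickle
im,C,o=pickle.load(open("w14.pkl","rb"))
overlay(im,C,577.3,321.5,None,163,29,24.5,9,135,36,(176,140,160,120),5,"pics/w14h.png")
E
python3 hov.py 577.7 321.8 0 pics/h14.png
```

```text
(no output)
```

View pics/w14h.png

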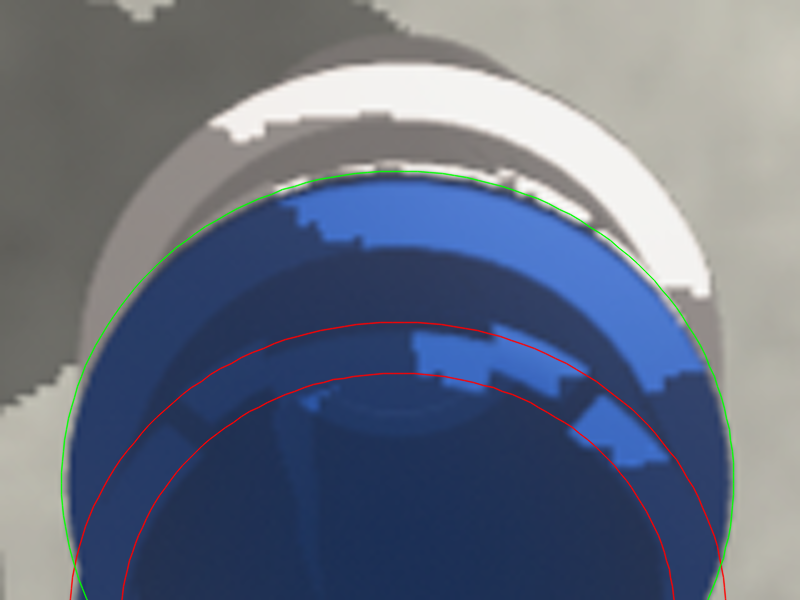

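View pics/h14.png

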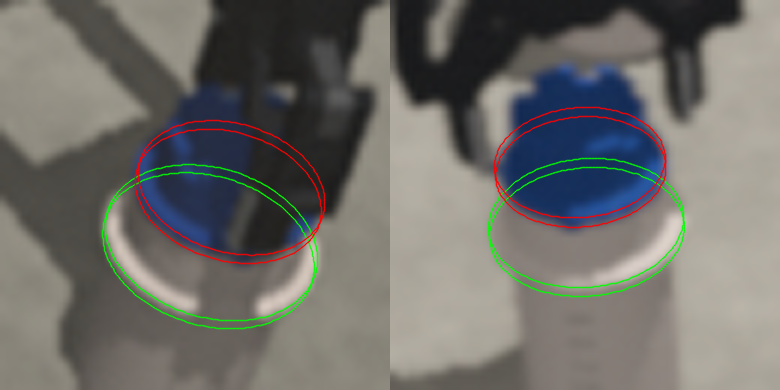

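```bash
python3 - <<'E'
from h import *
import pickle
from scipy.optimize import least_squares
# detect blue collar silhouette (outer edge vs non-blue) in w9,w10-like w14,w7; fit z with r=36, and white collar pts
for f in ("w7.pkl","w9.pkl","w14.pkl"):
    im,C,o=pickle.load(open(f,"rb")); p=np.array(o["tool_pos"])
    I=im.astype(int); m=((I[:,:,2]-I[:,:,0])>25).astype(np.uint8)
    n,l,s,c=cv2.connectedComponentsWithStats(m); k=1+np.argmax(s[1:,4]); m=l==k
    # top boundary points per column
    ys=[];
    x0,w=s[k,0],s[k,2]
    pts=[]
    for x in range(x0+3,x0+w-3):
        y=np.argmax(m[:,x]); pts.append((x,y-.5))
    pts=np.array(pts,float)
    # keep within upper part of the collar arc
    cy=s[k,1]; pts=pts[pts[:,1]<cy+0.42*w]
    def res(q,ring=36):
        P=np.array([atz(C,t,q[2])[:2] for t in pts]); return np.hypot(P[:,0]-q[0],P[:,1]-q[1])-ring
    r=least_squares(res,[577,321.5,137],loss="soft_l1"); J=r.jac; sd=np.sqrt(np.diag(np.linalg.inv(J.T@J))*np.mean(r.fun**2))
    print(f,len(pts),"centre,z collar top",r.x,"sd",sd,"rms",np.std(r.fun))
E
```

```text
w7.pkl 128 centre,z collar top [576.53 320.23 134.69] sd [0.03 0.04 0.24] rms 0.14069769686309158
w9.pkl 73 centre,z collar top [576.21 320.9  138.64] sd [0.05 0.1  1.06] rms 0.23054222398111254
w14.pkl 126 centre,z collar top [577.38 320.28 131.39] sd [0.02 0.04 0.24] rms 0.1381460846075308
```

```bash
python3 - <<'E'
from h import *
import pickle
a,A,b,B=pickle.load(open("sc9.pkl","rb"))
t=np.linspace(0,2*np.pi,721)
def low(C,c,r,z,x): # lowest y on column x
    q=proj(C,np.c_[c[0]+r*np.cos(t),c[1]+r*np.sin(t),0*t+z]); k=np.abs(q[:,0]-x)<0.3; return q[k,1].max()
W=(577.7,321.9)
for n,C,img,x in (("scene",A,a,390),("scene",A,a,397),("scene",A,a,393.5),("side",B,b,219.5),("side",B,b,216),("side",B,b,222.5)):
    w=low(C,W,42,97,x)
    print(n,x,"pred white bottom %.2f"%w,"home: dy %.2f"%(w-low(C,(576.8,321.2),36,130,x)),"lug: dy %.2f"%(w-low(C,(576.8,321.2),36,134.5,x)))
    xi=int(round(x)); 
    y0=170 if n=="scene" else 80
    print([tuple(int(v) for v in img[y,xi]) for y in range(y0+12,y0+36)] if n=="scene" else [tuple(int(v) for v in img[y,xi]) for y in range(y0+8,y0+32)])
E
```

```text
scene 390 pred white bottom 204.10 home: dy 11.66 lug: dy 13.01
[(38, 46, 67), (39, 47, 70), (40, 49, 74), (38, 49, 78), (42, 56, 93), (45, 65, 114), (45, 68, 124), (44, 62, 108), (74, 76, 93), (121, 115, 113), (135, 128, 123), (135, 127, 121), (140, 132, 125), (129, 121, 114), (125, 118, 112), (125, 117, 111), (123, 115, 110), (129, 121, 115), (164, 154, 146), (197, 185, 176), (188, 177, 169), (150, 142, 135), (114, 108, 102), (100, 94, 89)]
scene 397 pred white bottom 203.94 home: dy 10.87 lug: dy 12.09
[(39, 52, 85), (40, 53, 86), (40, 52, 86), (40, 52, 85), (40, 51, 86), (41, 58, 99), (46, 68, 121), (44, 70, 129), (45, 63, 113), (82, 81, 96), (136, 129, 122), (152, 142, 134), (133, 126, 119), (126, 118, 112), (125, 118, 111), (124, 117, 111), (122, 115, 108), (133, 124, 118), (168, 158, 150), (197, 185, 176), (188, 177, 168), (150, 141, 133), (111, 104, 98), (98, 92, 87)]
scene 393.5 pred white bottom 204.27 home: dy 11.23 lug: dy 12.53
[(39, 48, 73), (39, 49, 78), (41, 52, 83), (39, 52, 83), (40, 53, 86), (42, 58, 98), (45, 66, 118), (46, 71, 128), (42, 62, 112), (35, 47, 80), (
[... 887 characters left out ...]
, 111), (129, 122, 118), (133, 124, 119), (132, 124, 119), (132, 124, 118), (133, 124, 119), (133, 125, 119), (135, 126, 121), (142, 133, 128), (161, 151, 145), (170, 160, 154), (149, 139, 133), (134, 125, 119), (132, 124, 118), (131, 123, 117)]
side 222.5 pred white bottom 108.09 home: dy 11.73 lug: dy 13.16
[(22, 47, 90), (22, 47, 90), (24, 50, 95), (30, 62, 119), (38, 80, 149), (44, 86, 156), (54, 83, 140), (83, 88, 114), (117, 111, 112), (129, 121, 116), (131, 122, 117), (131, 122, 117), (132, 123, 118), (133, 124, 119), (136, 127, 121), (145, 136, 130), (174, 164, 157), (200, 190, 183), (196, 186, 180), (156, 147, 141), (131, 123, 117), (131, 123, 117), (131, 123, 117), (131, 123, 118)]
```

```bash
python3 - <<'E'
from h import *
import pickle
a,A,b,B=pickle.load(open("sc9.pkl","rb"))
t=np.linspace(0,2*np.pi,1441)
def low(C,c,r,z,x):
    q=proj(C,np.c_[c[0]+r*np.cos(t),c[1]+r*np.sin(t),0*t+z]); k=np.abs(q[:,0]-x)<0.3; return q[k,1].max()
for n,C,x in (("scene",A,390),("scene",A,397),("side",B,219.5),("side",B,222.5)):
    for bc in ((577.7,321.9),(576.8,321.2)):
        w=low(C,(577.7,321.9),38.5,102,x); print(n,x,bc,"white mid %.2f"%w,"home %.2f lug %.2f"%tuple(w-low(C,bc,32.5,z,x) for z in (135,139.5)))
E
```

```text
scene 390 (577.7, 321.9) white mid 201.61 home 11.62 lug 13.02
scene 390 (576.8, 321.2) white mid 201.61 home 11.79 lug 13.19
scene 397 (577.7, 321.9) white mid 201.48 home 10.62 lug 11.87
scene 397 (576.8, 321.2) white mid 201.48 home 10.93 lug 12.17
side 219.5 (577.7, 321.9) white mid 106.25 home 11.80 lug 13.23
side 219.5 (576.8, 321.2) white mid 106.25 home 11.57 lug 13.01
side 222.5 (577.7, 321.9) white mid 105.60 home 12.06 lug 13.52
side 222.5 (576.8, 321.2) white mid 105.60 home 11.87 lug 13.33
```

```bash
python3 - <<'E'
from h import *
import pickle
a,A,b,B=pickle.load(open("sc9.pkl","rb"))
t=np.linspace(0,2*np.pi,1441)
def low(C,c,r,z,x):
    q=proj(C,np.c_[c[0]+r*np.cos(t),c[1]+r*np.sin(t),0*t+z]); k=np.abs(q[:,0]-x)<0.3; return q[k,1].max()
def peak(img,x,y):
    # bright blue ridge near y
    v=np.array([img[yy,x,2].astype(float) for yy in range(int(y)-4,int(y)+4)]); return int(y)-4+np.arange(8),v
s0=cv2.imread("pics/scene0.png")[:,:,::-1]; d0=cv2.imread("pics/side0.png")[:,:,::-1]
for n,C,img,xs in (("scene",A,s0,(264,268,272)),("side",B,d0,(255,260,265))):
    for x in xs:
        y=low(C,(552.6,27.2),32.5,87,x); print(n,x,"pred %.2f"%y,*peak(img,x,y))
for n,C,img,xs in (("scene",A,a,(386,390,394,398)),("side",B,b,(213,216,219,222))):
    for x in xs:
        y=low(C,(577.2,321.5),32.5,135,x);y2=low(C,(577.2,321.5),32.5,139.5,x); print(n,x,"home %.2f lug %.2f"%(y,y2),*peak(img,x,y))
E
```

```text
scene 264 pred 196.96 [192 193 194 195 196 197 198 199] [ 79.  78.  83. 103. 121. 125. 105.  77.]
scene 268 pred 197.60 [193 194 195 196 197 198 199 200] [ 81.  80.  81. 100. 120. 115.  91.  69.]
scene 272 pred 197.38 [193 194 195 196 197 198 199 200] [ 79.  80.  95. 116. 124. 106.  77.  66.]
side 255 pred 193.75 [189 190 191 192 193 194 195 196] [ 88.  88.  89. 103. 134. 152. 135. 101.]
side 260 pred 194.05 [190 191 192 193 194 195 196 197] [ 89.  90. 106. 139. 156. 145. 114.  92.]
side 265 pred 193.08 [189 190 191 192 193 194 195 196] [ 92.  98. 122. 149. 160. 146. 114.  92.]
scene 386 home 188.30 lug 186.77 [184 185 186 187 188 189 190 191] [ 71. 100. 125. 120. 102.  98. 115. 119.]
scene 390 home 189.90 lug 188.49 [185 186 187 188 189 190 191 192] [ 78.  93. 114. 124. 108.  93. 113. 123.]
scene 394 home 190.64 lug 189.33 [186 187 188 189 190 191 192 193] [ 86.  98. 118. 128. 112.  80.  76. 119.]
scene 398 home 190.62 lug 189.40 [186 187 188 189 190 191 192 193] [ 86. 100. 120. 127. 113. 110. 135. 137.]
side 213 home 94.95 lug 93.57 [90 91 92 93 94 95 96 97] [ 90.  89.  89.  97. 121. 136. 110. 101.]
side 216 home 95.01 lug 93.61 [91 92 93 94 95 96 97 98] [ 90.  95. 121. 149. 146. 116. 111. 118.]
side 219 home 94.67 lug 93.25 [90 91 92 93 94 95 96 97] [ 88.  93. 113. 142. 152. 134. 114. 115.]
side 222 home 93.85 lug 92.40 [89 90 91 92 93 94 95 96] [ 90.  95. 119. 149. 156. 140. 114. 112.]
```

```bash
cat > lev.py <<'E'
from h import *
t=np.linspace(0,2*np.pi,1441)
def low(C,c,r,z,x):
    q=proj(C,np.c_[c[0]+r*np.cos(t),c[1]+r*np.sin(t),0*t+z]); k=np.abs(q[:,0]-x)<0.3; return q[k,1].max()
a,A,_=snap("scene"); b,B,_=snap("side")
for n,C,img,xs in (("scene",A,a,(382,384,386,388,390,394,398,402)),("side",B,b,(210,213,216,219,222,225,228))):
    for x in xs:
        y=low(C,(577.2,321.5),32.5,135,x);y2=low(C,(577.2,321.5),32.5,139.5,x)
        r=np.arange(int(y)-5,int(y)+4); v=img[r,x,2].astype(float)-img[r,x,0]; k=np.argmax(v); k=min(max(k,1),7)
        d=(v[k-1]-v[k+1])/(2*(v[k-1]-2*v[k]+v[k+1])+1e-9); m=r[k]+d+(0.55 if n=="scene" else -.1)
        print(n,x,"home %.2f lug %.2f"%(y,y2),"meas %.2f  -> dz %.1f"%(m,4.5*(m-y)/(y2-y)), v.astype(int))
E
python3 lev.py
```

```text
scene 382 home 185.44 lug 183.73 meas 185.74  -> dz -0.8 [25 30 40 56 73 82 78 53 17]
scene 384 home 187.06 lug 185.48 meas 187.25  -> dz -0.5 [33 33 41 61 79 83 67 31  1]
scene 386 home 188.30 lug 186.77 meas 188.48  -> dz -0.5 [37 37 40 54 75 84 72 40  4]
scene 388 home 189.22 lug 187.76 meas 189.43  -> dz -0.7 [39 39 41 54 72 82 66 25 -4]
scene 390 home 189.90 lug 188.49 meas 189.72  -> dz 0.6 [30 32 34 39 41 45 43 29  6]
scene 394 home 190.64 lug 189.33 meas 193.05  -> dz -8.3 [ 2 -1 -3 -4 -4 -3  4 19 19]
scene 398 home 190.62 lug 189.40 meas 192.51  -> dz -7.0 [-3 -2 -2 -3 -3 -2  1  7  0]
scene 402 home 189.64 lug 188.57 meas 189.86  -> dz -0.9 [ -1  -2  -4  -2   5  18  15  -3 -12]
side 210 home 94.42 lug 93.07 meas 93.46  -> dz 3.2 [66 67 67 69 69 70 54 20 -4]
side 213 home 94.95 lug 93.57 meas 94.07  -> dz 2.9 [69 67 68 68 70 72 71 58 26]
side 216 home 95.01 lug 93.61 meas 94.84  -> dz 0.6 [ 68  69  70  75  94 109  90  43   6]
side 219 home 94.67 lug 93.25 meas 94.14  -> dz 1.7 [ 70  68  69  75  95 115 108  58   9]
side 222 home 93.85 lug 92.40 meas 93.40  -> dz 1.4 [ 69  71  72  78  94 112 112  81  25]
side 225 home 92.35 lug 90.87 meas 91.92  -> dz 1.3 [ 73  75  78  90 107 118 108  63  12]
side 228 home 89.55 lug 87.98 meas 88.85  -> dz 2.0 [ 69  75  88 108 116 121 115  97  56]
```

```bash
sed -e 's/^a,A,_=.*/import pickle; a,A,b,B=pickle.load(open("sc9.pkl","rb"))/' lev.py > lev9.py; python3 lev9.py | cut -c1-60; python3 z.py pics/z15.png
```

```text
scene 382 home 185.44 lug 183.73 meas 185.17  -> dz 0.7 [ 29
scene 384 home 187.06 lug 185.48 meas 186.26  -> dz 2.3 [ 24
scene 386 home 188.30 lug 186.77 meas 187.01  -> dz 3.8 [ 25
scene 388 home 189.22 lug 187.76 meas 187.78  -> dz 4.4 [ 28
scene 390 home 189.90 lug 188.49 meas 188.45  -> dz 4.6 [ 34
scene 394 home 190.64 lug 189.33 meas 189.48  -> dz 4.0 [44 
scene 398 home 190.62 lug 189.40 meas 189.30  -> dz 4.9 [ 46
scene 402 home 189.64 lug 188.57 meas 188.09  -> dz 6.5 [ 42
side 210 home 94.42 lug 93.07 meas 93.90  -> dz 1.7 [66 66 6
side 213 home 94.95 lug 93.57 meas 94.62  -> dz 1.1 [ 67  67
side 216 home 95.01 lug 93.61 meas 94.06  -> dz 3.1 [ 68  69
side 219 home 94.67 lug 93.25 meas 93.51  -> dz 3.7 [ 67  67
side 222 home 93.85 lug 92.40 meas 92.44  -> dz 4.4 [ 68  68
side 225 home 92.35 lug 90.87 meas 91.59  -> dz 2.3 [67 67 6
side 228 home 89.55 lug 87.98 meas 86.40  -> dz 9.0 [111 113
```

View pics/z15.png

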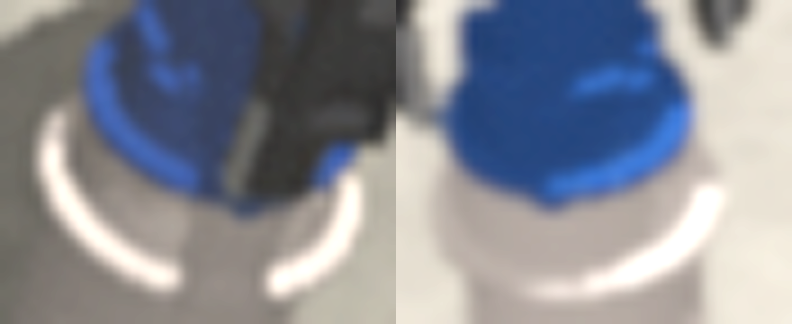

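```bash
 python3 -m handwheel '[{"delta_pos":[0,-0.005,0],"yaw":0},{"delta_pos":[0,-0.015,0],"yaw":0},{"delta_pos":[0,-0.025,0],"yaw":0},{"delta_pos":[0,-0.025,0],"yaw":0},{"delta_pos":[0,-0.02,0],"yaw":0},{"delta_pos":[0,-0.005,0],"yaw":0},{"delta_pos":[0,0,0],"yaw":0},{"delta_pos":[0,0,0],"yaw":0},{"delta_pos":[0,0,0],"yaw":0},{"delta_pos":[0,0,0],"yaw":0}]' 1
python3 st.py 550.2 -298.6 205 -5; python3 - <<'E'
from ov import *
import pickle
im,C,o=snap("wrist");pickle.dump((im,C,o),open("w16.pkl","wb"))
overlay(im,C,577.5,321.5,0,163,29,24.5,9,135,36,(176,100,160,120),5,"pics/w16.png")
E
python3 lev.py | cut -c1-55;python3 z.py pics/z16.png
```

```text
time: 30.83
tool_pos: [576.1, 320.1, 231.8]
ee_rot: [-1.573, 0.066, -0.066]
contact_force: [-0.2, -0.5, -0.0]
width: 1.001
t30.83 pos [576.06 320.1  231.82] psi -4.84 tilt 0.0008596907601597287 -0.18803522732882355 F [-0.2  -0.54 -0.01] T [-0.06 -0.02  0.01] w 1.001 q6 0.58
delta tool mm [  26.45   28.85 -618.58] yaw 0.15857618685773556
scene 382 home 185.44 lug 183.73 meas 185.68  -> dz -0.
scene 384 home 187.06 lug 185.48 meas 187.26  -> dz -0.
scene 386 home 188.30 lug 186.77 meas 188.48  -> dz -0.
scene 388 home 189.22 lug 187.76 meas 189.43  -> dz -0.
scene 390 home 189.90 lug 188.49 meas 190.53  -> dz -2.
scene 394 home 190.64 lug 189.33 meas 191.48  -> dz -2.
scene 398 home 190.62 lug 189.40 meas 191.48  -> dz -3.
scene 402 home 189.64 lug 188.57 meas 189.42  -> dz 0.9
side 210 home 94.42 lug 93.07 meas 94.16  -> dz 0.9 [67
side 213 home 94.95 lug 93.57 meas 94.69  -> dz 0.8 [ 6
side 216 home 95.01 lug 93.61 meas 94.83  -> dz 0.6 [ 6
side 219 home 94.67 lug 93.25 meas 94.15  -> dz 1.7 [ 6
side 222 home 93.85 lug 92.40 meas 93.40  -> dz 1.4 [ 7
side 225 home 92.35 lug 90.87 meas 91.90  -> dz 1.4 [ 7
side 228 home 89.55 lug 87.98 meas 88.90  -> dz 1.9 [ 9
```

View pics/w16.png

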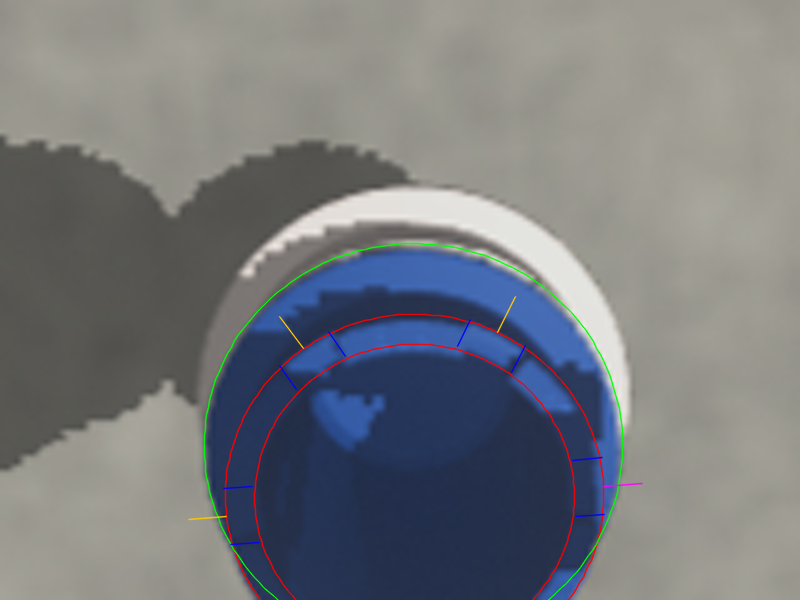

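View pics/z16.png

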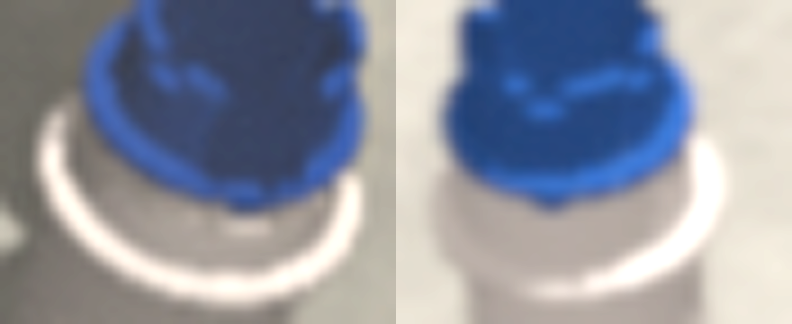

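```bash
 python3 -m handwheel '[{"delta_pos":[0.0015,0,-0.02],"yaw":0},{"delta_pos":[0.0018,0,-0.04],"yaw":0},{"delta_pos":[0.0018,0,-0.041],"yaw":0},{"delta_pos":[0.0018,0,-0.041],"yaw":0},{"delta_pos":[0.0018,0,-0.041],"yaw":0},{"delta_pos":[0.0018,0,-0.041],"yaw":0},{"delta_pos":[0.0018,0,-0.041],"yaw":0},{"delta_pos":[0.0018,0,-0.041],"yaw":0},{"delta_pos":[0.0018,0,-0.041],"yaw":0},{"delta_pos":[0.0018,0,-0.041],"yaw":0}]' 1
python3 st.py 550.2 -298.6 215 -5
```

```text
time: 31.92
tool_pos: [562.2, -68.6, 229.1]
ee_rot: [-1.57, 0.055, -0.054]
contact_force: [0.1, 0.2, 0.1]
width: 1.001
t31.92 pos [562.19 -68.55 229.08] psi -3.98 tilt -0.016785646506936813 0.004526076276289225 F [0.09 0.19 0.12] T [-0.02  0.04  0.01] w 1.001 q6 -0.07
delta tool mm [   4.01   14.06 -230.33] yaw 1.018167882988168
```

```bash
 python3 -m handwheel '[{"delta_pos":[0.0007,0.002,-0.041],"yaw":0},{"delta_pos":[0.0007,0.002,-0.041],"yaw":0},{"delta_pos":[0.0007,0.002,-0.041],"yaw":0},{"delta_pos":[0.0007,0.002,-0.041],"yaw":0},{"delta_pos":[0.0007,0.002,-0.025],"yaw":0},{"delta_pos":[0,0.001,-0.012],"yaw":0},{"delta_pos":[0,0,-0.005],"yaw":0},{"delta_pos":[0,0,0],"yaw":0},{"delta_pos":[0,0,0],"yaw":0},{"delta_pos":[0,0,0],"yaw":0}]' 1
python3 st.py 550.2 -298.6 215 -5
python3 - <<'E'
from ov import *
import pickle
im,C,o=snap("wrist");pickle.dump((im,C,o),open("w17.pkl","wb"))
cv2.imwrite("pics/w17f.png",im[:,:,::-1])
overlay(im,C,550.2,-298.6,0,100,23,19,7,72,30,(176,110,160,120),5,"pics/w17.png")
E
```

```text
time: 32.75
tool_pos: [548.4, -284.1, 216.9]
ee_rot: [-1.57, 0.061, -0.061]
contact_force: [0.3, -0.4, -0.4]
width: 1.002
t32.75 pos [ 548.42 -284.05  216.85] psi -4.44 tilt -0.008691688017426511 0.013252364950501921 F [ 0.27 -0.44 -0.35] T [ 0.    0.   -0.01] w 1.002 q6 -0.42
delta tool mm [  2.9    1.85 -14.37] yaw 0.5573481529458784
```

View pics/w17.png

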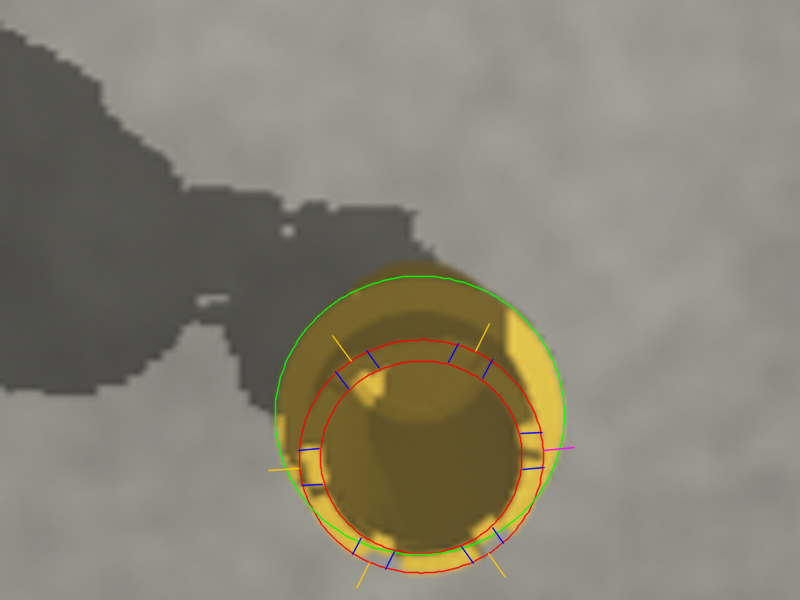

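```bash
python3 - <<'E'
from ov import *
import pickle
im,C,o=pickle.load(open("w17.pkl","rb"))
for p in (2,6): overlay(im,C,550.2,-298.6,p,100,23,19,7,72,30,(230,175,62,52),9,f"pics/q{p}.png")
cv2.imwrite("pics/w17z.png",cv2.resize(np.hstack([cv2.imread("pics/q2.png"),cv2.imread("pics/q6.png")]),None,fx=.71,fy=.71))
E
```

```text
(no output)
```

View pics/w17z.png

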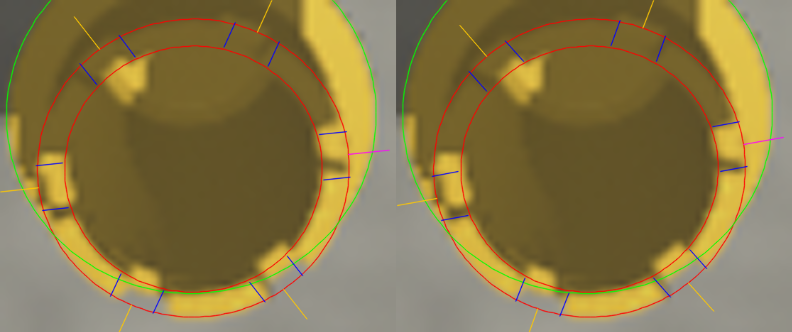

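```bash
 python3 -m handwheel '[{"delta_pos":[0.003,0,-0.012],"yaw":0},{"delta_pos":[0,0.01,0],"yaw":0},{"delta_pos":[0,0.015,0],"yaw":0},{"delta_pos":[0,0.015,0],"yaw":0},{"delta_pos":[0,0.015,0],"yaw":0},{"delta_pos":[0,0.01,0],"yaw":0},{"delta_pos":[0,0.005,0],"yaw":0},{"delta_pos":[0,0,0],"yaw":0},{"delta_pos":[0,0,0],"yaw":0},{"delta_pos":[0,0,0],"yaw":0}]' 1
python3 st.py 550.6 -298.5 71.5 -4.4
```

```text
time: 33.63
tool_pos: [553.6, -291.7, 143.1]
ee_rot: [-1.57, 0.052, -0.056]
contact_force: [0.3, 0.0, 0.1]
width: 1.0
t33.63 pos [ 553.62 -291.67  143.06] psi -3.94 tilt 0.15111871898792287 0.034057218302944565 F [0.33 0.04 0.08] T [ 0.   -0.01  0.02] w 1.000 q6 -0.44
delta tool mm [-2.73 71.55 -7.06] yaw 0.46373156432563656
```

```bash
 python3 -m handwheel '[{"delta_pos":[-0.003,0,-0.006],"yaw":0},{"delta_pos":[0,0.006,0],"yaw":0},{"delta_pos":[0,0.01,0],"yaw":0},{"delta_pos":[0,0.01,0],"yaw":0},{"delta_pos":[0,0.01,0],"yaw":0},{"delta_pos":[0,0.005,0],"yaw":0},{"delta_pos":[0,0,0],"yaw":0},{"delta_pos":[0,0,0],"yaw":0},{"delta_pos":[0,0,0],"yaw":0},{"delta_pos":[0,0,0],"yaw":0}]' 1
python3 st.py 550.6 -298.5 71.5 -4.4
```

```text
time: 34.47
tool_pos: [550.8, -298.8, 99.1]
ee_rot: [-1.571, 0.05, -0.058]
contact_force: [0.5, 0.2, 1.0]
width: 1.006
t34.47 pos [ 550.76 -298.82   99.11] psi -3.96 tilt 0.3027907847438645 -0.03725780602701417 F [0.47 0.21 1.01] T [-0.06  0.   -0.02] w 1.006 q6 -0.45
delta tool mm [-0.33 27.61  0.32] yaw 0.438524750224921
```

```bash
 python3 -m handwheel '[{"delta_pos":[0,0.005,0],"yaw":0},{"delta_pos":[0,0.006,0],"yaw":0},{"delta_pos":[0,0.006,0],"yaw":0},{"delta_pos":[0,0.005,0],"yaw":0},{"delta_pos":[0,0.002,0],"yaw":0},{"delta_pos":[0,0.001,0],"yaw":0},{"delta_pos":[0,0,0],"yaw":0},{"delta_pos":[0,0,0],"yaw":0},{"delta_pos":[0,0,0],"yaw":0},{"delta_pos":[0,0,0],"yaw":0}]' 1
python3 st.py 550.6 -298.5 71.5 -4.4
```

```text
time: 35.3
tool_pos: [551.6, -299.1, 72.3]
ee_rot: [-1.572, 0.049, -0.06]
contact_force: [0.3, 0.2, 0.1]
width: 0.999
t35.30 pos [ 551.63 -299.05   72.33] psi -3.95 tilt 0.41005267214871993 -0.08681148303950748 F [0.34 0.23 0.11] T [ 0.03 -0.07 -0.02] w 0.999 q6 -0.45
delta tool mm [-1.08  0.83  0.48] yaw 0.4533554128209145
```

```bash
 python3 -m handwheel '[{"delta_pos":[-0.0008,0.0005,0.0005],"yaw":0},{"delta_pos":[0,0,0],"yaw":0},{"delta_pos":[0,0,0],"yaw":0},{"delta_pos":[0,0,0],"yaw":0},{"delta_pos":[0,0,0],"yaw":0},{"delta_pos":[0,0,0],"yaw":0},{"delta_pos":[0,0,0],"yaw":0},{"delta_pos":[0,0,0],"yaw":0},{"delta_pos":[0,0,0],"yaw":0},{"delta_pos":[0,0,0],"yaw":0}]' -1
python3 st.py 550.6 -298.5 71.5 -4.4
python3 - <<'E'
from h import *
im,C,o=snap("wrist"); cv2.imwrite("pics/w18.png",im[:,:,::-1])
E
```

```text
time: 36.13
tool_pos: [551.1, -298.7, 72.9]
ee_rot: [-1.573, 0.047, -0.061]
contact_force: [-0.3, 0.4, 0.2]
width: 0.515
t36.13 pos [ 551.08 -298.74   72.89] psi -3.95 tilt 0.48928989293857106 -0.13478627027347143 F [-0.32  0.37  0.18] T [ 0.01  0.02 -0.02] w 0.515 q6 -0.45
delta tool mm [-0.5   1.39  0.21] yaw 0.45426806531132824
```

View pics/w18.png

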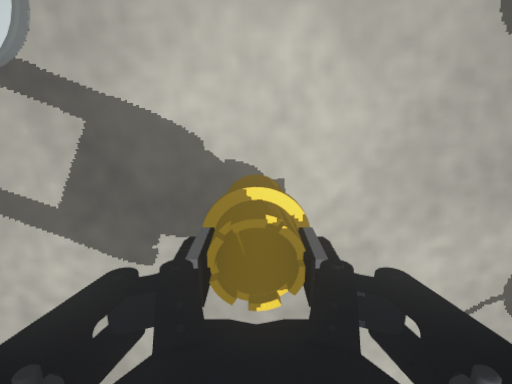

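```bash
 python3 -m handwheel '[{"delta_pos":[0,-0.003,0],"yaw":0},{"delta_pos":[0,-0.006,0],"yaw":0},{"delta_pos":[0,-0.01,0],"yaw":0},{"delta_pos":[0,-0.016,0],"yaw":0},{"delta_pos":[0,-0.024,0],"yaw":0},{"delta_pos":[0,-0.028,0.004],"yaw":0},{"delta_pos":[0,-0.028,0.012],"yaw":0},{"delta_pos":[0,-0.025,0.02],"yaw":0},{"delta_pos":[0,-0.02,0.03],"yaw":0},{"delta_pos":[0,-0.01,0.038],"yaw":0}]'
python3 st.py 576.9 321.3 265 -7
```

```text
time: 37.02
tool_pos: [555.0, -197.2, 251.6]
ee_rot: [-1.572, 0.059, -0.064]
contact_force: [0.8, 1.0, -1.7]
width: 0.517
t37.02 pos [ 555.   -197.21  251.64] psi -4.48 tilt 0.1893409914307209 -0.11663500057953707 F [ 0.82  1.03 -1.69] T [-0.01 -0.05  0.04] w 0.517 q6 -0.28
delta tool mm [-18.62 -14.48 518.61] yaw 2.520752714326428
```

```bash
 python3 -m handwheel '[{"delta_pos":[-0.0015,-0.004,0.041],"yaw":0},{"delta_pos":[-0.0015,-0.002,0.041],"yaw":0},{"delta_pos":[-0.0015,-0.002,0.041],"yaw":0},{"delta_pos":[-0.0015,-0.002,0.041],"yaw":0},{"delta_pos":[-0.0015,-0.002,0.041],"yaw":0},{"delta_pos":[-0.0015,-0.001,0.041],"yaw":0},{"delta_pos":[-0.0015,0,0.041],"yaw":0},{"delta_pos":[-0.0015,0,0.041],"yaw":0},{"delta_pos":[-0.0015,0,0.036],"yaw":0},{"delta_pos":[-0.0015,0,0.03],"yaw":0}]'
python3 st.py 577.7 321.4 255 -7
```

```text
time: 37.85
tool_pos: [570.1, 207.4, 280.6]
ee_rot: [-1.572, 0.043, -0.085]
contact_force: [0.0, 0.6, -1.6]
width: 0.514
t37.85 pos [570.07 207.45 280.56] psi -4.69 tilt 1.5331833080039423 -0.0423123547851508 F [ 0.03  0.61 -1.63] T [-0.02 -0.01 -0.01] w 0.514 q6 0.42
delta tool mm [ -2.4   25.42 114.21] yaw 2.3083910901675786
```

```bash
 python3 -m handwheel '[{"delta_pos":[0,0,0.025],"yaw":0},{"delta_pos":[0,0.002,0.022],"yaw":0},{"delta_pos":[0,0.003,0.018],"yaw":0},{"delta_pos":[0,0.003,0.012],"yaw":0},{"delta_pos":[0,0.003,0.008],"yaw":0},{"delta_pos":[0,0.003,0.003],"yaw":0},{"delta_pos":[0,0,0],"yaw":0},{"delta_pos":[0,0,0],"yaw":0},{"delta_pos":[0,0,0],"yaw":0},{"delta_pos":[0,0,0],"yaw":0}]'
python3 st.py 577.7 321.4 250 -7
```

```text
time: 38.68
tool_pos: [575.3, 304.1, 270.9]
ee_rot: [-1.57, 0.036, -0.083]
contact_force: [0.3, 0.0, -1.3]
width: 0.517
t38.68 pos [575.26 304.13 270.91] psi -4.32 tilt 1.7096373339683364 0.08206435597399869 F [ 0.25  0.01 -1.33] T [-0.01  0.06  0.02] w 0.517 q6 0.55
delta tool mm [ 0.51 20.96 17.37] yaw 2.6761509715300953
```

```bash
 python3 -m handwheel '[{"delta_pos":[0,-0.005,0.012],"yaw":0},{"delta_pos":[0,-0.03,0.005],"yaw":0},{"delta_pos":[0,-0.03,0],"yaw":0},{"delta_pos":[0,-0.03,0],"yaw":0},{"delta_pos":[0,0,0],"yaw":0},{"delta_pos":[0,0,0],"yaw":0},{"delta_pos":[0,0.012,0],"yaw":0},{"delta_pos":[0,0.012,0],"yaw":0},{"delta_pos":[0,0.012,0],"yaw":0},{"delta_pos":[0,0.012,0],"yaw":0}]'
python3 st.py 577.7 321.4 250 -7
```

```text
time: 39.52
tool_pos: [576.4, 313.3, 321.9]
ee_rot: [-1.57, 0.042, -0.093]
contact_force: [-0.1, -0.3, -2.1]
width: 0.516
t39.52 pos [576.44 313.31 321.94] psi -4.92 tilt 1.8675329732032477 0.03891330128476631 F [-0.06 -0.25 -2.07] T [0.02 0.09 0.01] w 0.516 q6 0.58
delta tool mm [-1.79 71.93  8.12] yaw 2.0761867833506082
```

```bash
 python3 -m handwheel '[{"delta_pos":[0,0.015,0.006],"yaw":0},{"delta_pos":[0,0.015,0],"yaw":0},{"delta_pos":[0,0.015,0],"yaw":0},{"delta_pos":[0,0.012,0],"yaw":0},{"delta_pos":[0,0.006,0],"yaw":0},{"delta_pos":[0,0,0],"yaw":1},{"delta_pos":[0,0,0],"yaw":1},{"delta_pos":[0,0,0],"yaw":0},{"delta_pos":[0,0,0],"yaw":0},{"delta_pos":[0,0,0],"yaw":0}]'
python3 st.py 577.7 321.4 250 -7
```

```text
time: 40.35
tool_pos: [575.9, 312.5, 247.4]
ee_rot: [-1.577, 0.087, -0.118]
contact_force: [-1.1, 0.5, -1.4]
width: 0.517
t40.35 pos [575.88 312.51 247.37] psi -7.47 tilt 1.179725707827809 -0.4499701459065206 F [-1.06  0.45 -1.35] T [ 0.04 -0.04 -0.02] w 0.517 q6 0.62
delta tool mm [ 0.7  -2.69  9.03] yaw -0.46596994303148787
```

```bash
 python3 -m handwheel '[{"delta_pos":[0.0005,0,0.008],"yaw":0},{"delta_pos":[0,0,0],"yaw":0},{"delta_pos":[0,0,0],"yaw":0},{"delta_pos":[0,0,0],"yaw":0},{"delta_pos":[0,0,0],"yaw":0},{"delta_pos":[0,0,0],"yaw":0},{"delta_pos":[0,0,0],"yaw":0},{"delta_pos":[0,0,0],"yaw":0},{"delta_pos":[0,0,0],"yaw":0},{"delta_pos":[0,0,0],"yaw":0}]'
python3 st.py 577.7 321.4 236 -7
python3 - <<'E'
from h import *
im,C,o=snap("wrist"); a,_,_=snap("scene"); b,_,_=snap("side")
w=cv2.resize(im[110:210,186:326,::-1],None,fx=2.8,fy=2.8,interpolation=cv2.INTER_CUBIC)
x=cv2.resize(a[130:210,355:425,::-1],None,fx=5.5,fy=5.5,interpolation=cv2.INTER_CUBIC)
y=cv2.resize(b[30:110,185:255,::-1],None,fx=5.5,fy=5.5,interpolation=cv2.INTER_CUBIC)
cv2.imwrite("pics/s19.png",np.hstack([x,y])); cv2.imwrite("pics/w19.png",w)
E
```

```text
time: 41.18
tool_pos: [578.3, 322.0, 249.9]
ee_rot: [-1.575, 0.083, -0.121]
contact_force: [0.9, -0.0, -2.1]
width: 0.512
t41.18 pos [578.33 322.05 249.89] psi -7.44 tilt 1.402144169224238 -0.28392164797284974 F [ 0.89 -0.   -2.06] T [0.05 0.02 0.02] w 0.512 q6 0.63
delta tool mm [-0.88 13.87 -0.66] yaw -0.4400636649339331
```

View pics/s19.png

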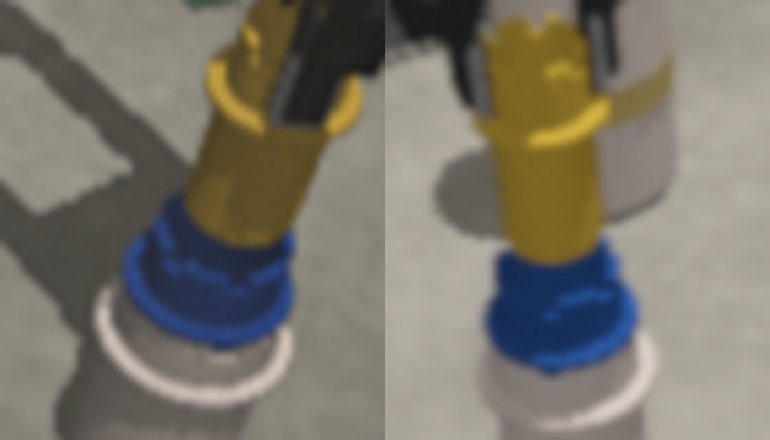

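View pics/w19.png

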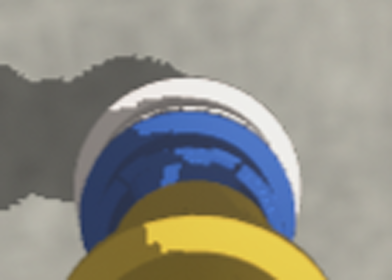

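```bash
 python3 -m handwheel '[{"delta_pos":[-0.0008,0.004,-0.0005],"yaw":0},{"delta_pos":[0,0.004,0],"yaw":0},{"delta_pos":[0,0.004,0],"yaw":0},{"delta_pos":[0,0.004,0],"yaw":0},{"delta_pos":[0,0.002,0],"yaw":0},{"delta_pos":[0,0,0],"yaw":0},{"delta_pos":[0,0,0],"yaw":0},{"delta_pos":[0,0,0],"yaw":0},{"delta_pos":[0,0,0],"yaw":0},{"delta_pos":[0,0,0],"yaw":0}]'
python3 st.py 577.7 321.4 226 -7
```

```text
time: 42.17
tool_pos: [577.6, 321.3, 229.1]
ee_rot: [-1.576, 0.084, -0.12]
contact_force: [0.0, 0.2, -1.8]
width: 0.513
t42.17 pos [577.6  321.28 229.11] psi -7.44 tilt 1.3341339148952795 -0.33210290073623466 F [ 0.02  0.21 -1.77] T [0.02 0.07 0.  ] w 0.513 q6 0.63
delta tool mm [0.01 3.11 0.15] yaw -0.44215254507337676
```

```bash
 python3 -m handwheel '[{"delta_pos":[0,0.004,0],"yaw":0},{"delta_pos":[0,0.004,0],"yaw":0},{"delta_pos":[0,0.004,0],"yaw":0},{"delta_pos":[0,0.004,0],"yaw":0},{"delta_pos":[0,0.004,0],"yaw":0},{"delta_pos":[0,0.004,0],"yaw":0},{"delta_pos":[0,0.004,0],"yaw":0},{"delta_pos":[0,0.002,0],"yaw":0},{"delta_pos":[0,0,0],"yaw":0},{"delta_pos":[0,0,0],"yaw":0}]'
python3 st.py 577.7 321.4 180 -7
```

```text
time: 43.0
tool_pos: [578.1, 320.9, 195.4]
ee_rot: [-1.576, 0.085, -0.12]
contact_force: [0.2, 0.1, -1.2]
width: 0.512
t43.00 pos [578.12 320.87 195.35] psi -7.44 tilt 1.2922358596662415 -0.36184069134212604 F [ 0.24  0.13 -1.18] T [0.05 0.02 0.04] w 0.512 q6 0.63
delta tool mm [-0.83 15.33  0.57] yaw -0.44022944543235365
```

```bash
 python3 -m handwheel '[{"delta_pos":[-0.0003,0.003,0.0004],"yaw":0},{"delta_pos":[0,0.003,0],"yaw":0},{"delta_pos":[0,0.003,0],"yaw":0},{"delta_pos":[0,0.003,0],"yaw":0},{"delta_pos":[0,0.002,0],"yaw":0},{"delta_pos":[0,0,0],"yaw":0},{"delta_pos":[0,0,0],"yaw":0},{"delta_pos":[0,0,0],"yaw":0},{"delta_pos":[0,0,0],"yaw":0},{"delta_pos":[0,0,0],"yaw":0}]'
python3 st.py 577.7 321.4 173.4 -7
```

```text
time: 43.83
tool_pos: [578.6, 321.4, 180.5]
ee_rot: [-1.575, 0.084, -0.12]
contact_force: [0.8, 0.6, -2.1]
width: 0.51
t43.83 pos [578.58 321.45 180.54] psi -7.44 tilt 1.360942518497392 -0.3117084542956756 F [ 0.76  0.6  -2.13] T [-0.01  0.01  0.  ] w 0.510 q6 0.64
delta tool mm [-1.03  7.12 -0.12] yaw -0.44009152767715776
```

```bash
 python3 -m handwheel '[{"delta_pos":[-0.0008,0.001,0],"yaw":0},{"delta_pos":[0,0.001,0],"yaw":0},{"delta_pos":[0,0.001,0],"yaw":0},{"delta_pos":[0,0.001,0],"yaw":0},{"delta_pos":[0,0.001,0],"yaw":0},{"delta_pos":[0,0,0],"yaw":0},{"delta_pos":[0,0,0],"yaw":0},{"delta_pos":[0,0,0],"yaw":0},{"delta_pos":[0,0,0],"yaw":0},{"delta_pos":[0,0,0],"yaw":0}]'
python3 st.py 577.7 321.4 173.4 -7
```

```text
time: 44.67
tool_pos: [578.0, 321.6, 175.3]
ee_rot: [-1.575, 0.083, -0.121]
contact_force: [0.2, 0.3, -2.2]
width: 0.511
t44.67 pos [578.01 321.61 175.34] psi -7.44 tilt 1.399262022192412 -0.2850429521088276 F [ 0.17  0.33 -2.23] T [0.02 0.02 0.02] w 0.511 q6 0.64
delta tool mm [-0.33  1.93 -0.24] yaw -0.44085187071033705
```

```bash
 python3 -m handwheel '[{"delta_pos":[-0.0002,0.0008,0],"yaw":0},{"delta_pos":[0,0.0008,0],"yaw":0},{"delta_pos":[0,0.0008,0],"yaw":0},{"delta_pos":[0,0.0006,0],"yaw":0},{"delta_pos":[0,0,0],"yaw":0},{"delta_pos":[0,0,0],"yaw":0},{"delta_pos":[0,0,0],"yaw":0},{"delta_pos":[0,0,0],"yaw":0},{"delta_pos":[0,0,0],"yaw":0},{"delta_pos":[0,0,0],"yaw":0}]'
python3 st.py 577.7 321.4 173.4 -7; python3 - <<'E'
from h import *
a,_,_=snap("scene"); b,_,_=snap("side")
x=cv2.resize(a[160:205,366:410,::-1],None,fx=9,fy=9,interpolation=cv2.INTER_CUBIC)
y=cv2.resize(b[62:107,196:240,::-1],None,fx=9,fy=9,interpolation=cv2.INTER_CUBIC)
cv2.imwrite("pics/y1.png",cv2.convertScaleAbs(np.hstack([x,y]),alpha=1.3,beta=10))
E
```

```text
time: 45.5
tool_pos: [578.1, 321.8, 172.8]
ee_rot: [-1.574, 0.082, -0.122]
contact_force: [-0.6, -0.2, -1.0]
width: 0.51
t45.50 pos [578.06 321.75 172.85] psi -7.44 tilt 1.4547249645961042 -0.24466583502352846 F [-0.58 -0.16 -1.01] T [ 0.02  0.   -0.04] w 0.510 q6 0.64
delta tool mm [-0.3  -0.56 -0.4 ] yaw -0.43982106051781766
```

View pics/y1.png

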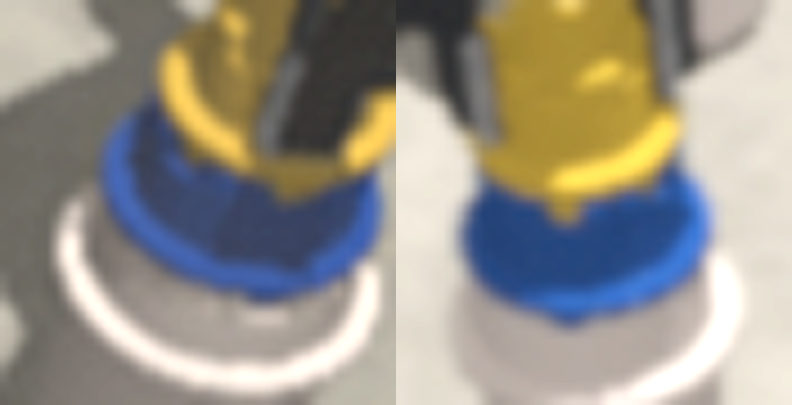

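```bash
 python3 -m handwheel '[{"delta_pos":[-0.0002,0.0005,-0.0002],"yaw":0},{"delta_pos":[0,0.0005,0],"yaw":0},{"delta_pos":[0,0.0005,0],"yaw":0},{"delta_pos":[0,0.0005,0],"yaw":0},{"delta_pos":[0,0.0005,0],"yaw":0},{"delta_pos":[0,0,0],"yaw":0},{"delta_pos":[0,0,0],"yaw":0},{"delta_pos":[0,0,0],"yaw":0},{"delta_pos":[0,0,0],"yaw":0},{"delta_pos":[0,0,0],"yaw":0}]'
python3 st.py 577.7 321.4 173.4 -7;
```

```text
time: 46.43
tool_pos: [578.3, 321.8, 172.1]
ee_rot: [-1.573, 0.081, -0.124]
contact_force: [-0.2, 0.4, 0.5]
width: 0.512
t46.43 pos [578.25 321.77 172.14] psi -7.45 tilt 1.57415491609398 -0.1585297164089939 F [-0.22  0.35  0.54] T [-0.05  0.08 -0.1 ] w 0.512 q6 0.64
delta tool mm [-0.46 -1.27 -0.44] yaw -0.44555892307714906
```

```bash
cat > levy.py <<'E'
from h import *
t=np.linspace(0,2*np.pi,1441)
def low(C,c,r,z,x):
    q=proj(C,np.c_[c[0]+r*np.cos(t),c[1]+r*np.sin(t),0*t+z]); k=np.abs(q[:,0]-x)<0.3; return q[k,1].max()
def run(a,A,b,B,c,zs,xa,xb):
    for n,C,img,xs in (("scene",A,a,xa),("side",B,b,xb)):
        for x in xs:
            y,y2=(low(C,c,26.5,z,x) for z in zs)
            r=np.arange(int(y)-6,int(y)+5); v=img[r,x,0].astype(float)-img[r,x,2]; k=np.argmax(v); k=min(max(k,1),9)
            d=(v[k-1]-v[k+1])/(2*(v[k-1]-2*v[k]+v[k+1])+1e-9); m=r[k]+d
            print(n,x,"home %.2f lug %.2f meas %.2f dz %.1f"%(y,y2,m,4.5*(m-y)/(y2-y)),v.astype(int))
if __name__=="__main__":
    a,A,_=snap("scene"); b,B,_=snap("side")
    s0=cv2.imread("pics/scene0.png")[:,:,::-1]; d0=cv2.imread("pics/side0.png")[:,:,::-1]
    print("calib"); run(s0,A,d0,B,(551.1,-298.3),(72,76.5),(133,136,139,142,145),(325,330,335,340))
    print("now"); run(a,A,b,B,(577.7,321.5),(168,172.5),(385,387,389,391,393,406,408),(208,212,216,219,222,225))
E
python3 levy.py; python3 - <<'E'
from h import *
a,_,_=snap("scene"); b,_,_=snap("side")
x=cv2.resize(a[160:205,366:410,::-1],None,fx=9,fy=9,interpolation=cv2.INTER_CUBIC)
y=cv2.resize(b[62:107,196:240,::-1],None,fx=9,fy=9,interpolation=cv2.INTER_CUBIC)
cv2.imwrite("pics/y2.png",cv2.convertScaleAbs(np.hstack([x,y]),alpha=1.3,beta=10))
E
```

```text
calib
scene 133 home 200.13 lug 199.16 meas 199.67 dz 2.1 [ 74  75  75  82 100 120 125 100  50  23  17]
scene 136 home 200.99 lug 199.89 meas 200.62 dz 1.5 [ 93  81  76  77  80  99 117 120  99  73  62]
scene 139 home 201.10 lug 199.93 meas 200.55 dz 2.1 [ 80  77  76  79  98 117 118  99  76  62  62]
scene 142 home 200.65 lug 199.40 meas 199.96 dz 2.5 [ 69  72  70  74  88 110 121 108  78  62  60]
scene 145 home 199.53 lug 198.21 meas 198.59 dz 3.2 [ 65  65  65  72  98 120 122 102  73  59  60]
side 325 home 316.96 lug 315.80 meas 318.23 dz -4.9 [ 89  82  83  85  88  91  93  98 106 103  88]
side 330 home 319.95 lug 318.86 meas 320.76 dz -3.3 [ 88  88  87  89  89  93 108 125 130 116  96]
side 335 home 320.91 lug 319.92 meas 320.93 dz -0.1 [118 100  90  91  97 118 134 137 133 117  97]
side 340 home 320.34 lug 319.44 meas 320.00 dz 1.7 [ 99  93  93 105 126 137 139 137 127 101  87]
now
scene 385 home 171.99 lug 169.33 meas 168.50 dz 5.9 [ 78 108 119 120 120 118 108  89  57  17 -11]
scene 387 home 174.84 lug 173.01 meas 172.57 dz 5.6 [ 69  78  96 110 119 120 107  80  56  29 -13]
scene 389 hom
[... 341 characters left out ...]
  64  89 112 127 125  98  30 -42 -72]
scene 408 home 175.25 lug 174.83 meas 173.83 dz 15.3 [ 15  59 101 119 124 126 122 104  67  29   9]
side 208 home 81.73 lug 80.36 meas 80.00 dz 5.7 [ 68  64  65  75  88  93  88  55  -9 -55 -64]
side 212 home 82.84 lug 81.41 meas 81.63 dz 3.8 [ 91  90  90  90  92  97 101  75  29 -14 -45]
side 216 home 82.89 lug 81.42 meas 81.39 dz 4.6 [ 91  91  91  94 115 139 136  99  42  10 -16]
side 219 home 82.35 lug 80.86 meas 80.64 dz 5.1 [ 94  95  98 113 134 137 119  65 -23 -68 -69]
side 222 home 81.16 lug 79.63 meas 79.35 dz 5.3 [ 99 101 110 127 138 136 112  55 -24 -69 -72]
side 225 home 78.68 lug 77.05 meas 77.00 dz 4.6 [ 25  48  83 111 134 139 134 111  61   4 -41]
```

View pics/y2.png

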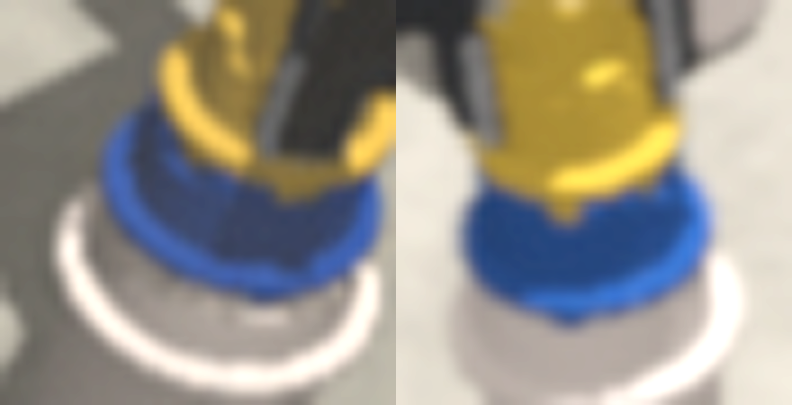

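```bash
 python3 -m handwheel '[{"delta_pos":[-0.0003,0.0002,0],"yaw":-1.2},{"delta_pos":[0,0.0003,0],"yaw":-1.2},{"delta_pos":[0,0.0003,0],"yaw":-1.2},{"delta_pos":[0,0.0003,0],"yaw":-1.2},{"delta_pos":[0,0.0003,0],"yaw":-1.2},{"delta_pos":[0,0.0003,0],"yaw":-1.2},{"delta_pos":[0,0.0003,0],"yaw":-1.2},{"delta_pos":[0,0.0003,0],"yaw":-1.2},{"delta_pos":[0,0.0003,0],"yaw":-1.2},{"delta_pos":[0,0.0003,0],"yaw":-1.2}]'
python3 st.py 577.7 321.4 173.4 -7;
```

```text
time: 47.47
tool_pos: [580.9, 321.3, 172.0]
ee_rot: [-1.576, -0.106, 0.051]
contact_force: [0.6, -1.9, 4.1]
width: 0.509
t47.47 pos [580.92 321.31 172.04] psi 5.75 tilt 1.9683335146288714 -0.5050397530366602 F [ 0.56 -1.89  4.09] T [-0.16 -0.13 -0.13] w 0.509 q6 0.41
delta tool mm [-3.15 -1.47  0.4 ] yaw 12.749428743656024
```

```bash
 python3 -m handwheel '[{"delta_pos":[-0.001,-0.0005,0],"yaw":0},{"delta_pos":[-0.001,-0.0003,0],"yaw":0},{"delta_pos":[-0.0007,0,0],"yaw":-1.2},{"delta_pos":[-0.0005,0,0],"yaw":-1.2},{"delta_pos":[-0.0003,0.0002,0],"yaw":-1.2},{"delta_pos":[-0.0003,0.0002,0],"yaw":-1.2},{"delta_pos":[-0.0003,0.0002,0],"yaw":-1.2},{"delta_pos":[-0.0003,0.0002,0],"yaw":-1.2},{"delta_pos":[-0.0003,0.0002,0],"yaw":-1.2},{"delta_pos":[-0.0003,0.0002,0],"yaw":-1.2}]'
python3 st.py 577.7 321.4 173.4 -7; python3 levy.py | grep -A20 now | cut -c1-55; cat > y.py <<'E'
from h import *
import sys
a,_,_=snap("scene"); b,_,_=snap("side")
x=cv2.resize(a[160:205,366:410,::-1],None,fx=9,fy=9,interpolation=cv2.INTER_CUBIC)
y=cv2.resize(b[62:107,196:240,::-1],None,fx=9,fy=9,interpolation=cv2.INTER_CUBIC)
cv2.imwrite(sys.argv[1],cv2.convertScaleAbs(np.hstack([x,y]),alpha=1.3,beta=10))
E
python3 y.py pics/y3.png
```

```text
time: 48.3
tool_pos: [578.3, 323.4, 172.2]
ee_rot: [-1.564, -0.258, 0.192]
contact_force: [1.4, 0.5, 3.5]
width: 0.514
t48.30 pos [578.32 323.43 172.21] psi 16.41 tilt 2.343045166584855 -0.6190411693755986 F [1.37 0.52 3.53] T [ 0.19 -0.43 -0.08] w 0.514 q6 0.22
delta tool mm [-1.11 -1.22 -1.79] yaw 23.414092952572265
now
scene 385 home 171.99 lug 169.33 meas 168.33 dz 6.2 [ 5
scene 387 home 174.84 lug 173.01 meas 171.61 dz 7.9 [10
scene 389 home 176.49 lug 174.81 meas 173.75 dz 7.3 [ 5
scene 391 home 177.64 lug 176.05 meas 175.23 dz 6.8 [ 6
scene 393 home 178.47 lug 176.95 meas 176.23 dz 6.7 [ 6
scene 406 home 177.59 lug 176.61 meas 177.83 dz -1.1 [ 
scene 408 home 175.25 lug 174.83 meas 176.67 dz -15.3 [
side 208 home 81.73 lug 80.36 meas 81.05 dz 2.3 [  3   
side 212 home 82.84 lug 81.41 meas 81.07 dz 5.6 [ 87  8
side 216 home 82.89 lug 81.42 meas 81.18 dz 5.3 [ 91  9
side 219 home 82.35 lug 80.86 meas 80.44 dz 5.8 [ 94  9
side 222 home 81.16 lug 79.63 meas 78.72 dz 7.1 [101 10
side 225 home 78.68 lug 77.05 meas 75.00 dz 10.2 [128 1
```

View pics/y3.png

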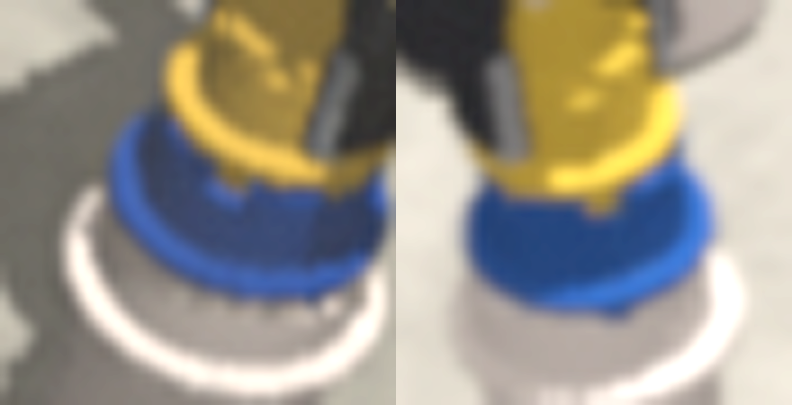

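```bash
python3 -m handwheel '[{"delta_pos":[0,-0.0006,-0.0005],"yaw":0},{"delta_pos":[0,0,0],"yaw":0},{"delta_pos":[0,0,0],"yaw":0},{"delta_pos":[0,0,0],"yaw":0},{"delta_pos":[0,-0.005,0],"yaw":0},{"delta_pos":[0,-0.015,0],"yaw":0},{"delta_pos":[0,-0.03,0],"yaw":0},{"delta_pos":[0,-0.03,0],"yaw":0},{"delta_pos":[0,-0.02,0],"yaw":0},{"delta_pos":[0,0,0],"yaw":0}]' 1
python3 st.py 577.7 321.4 172 16
python3 - <<'E'
from ov import *
import pickle
im,C,o=snap("wrist");pickle.dump((im,C,o),open("w20.pkl","wb"))
overlay(im,C,577.7,322,None,200.5,23,19,7,172.5,30,(176,80,160,120),5,"pics/w20.png")
E
python3 y.py pics/y4.png
```

```text
time: 49.33
tool_pos: [568.4, 319.7, 269.1]
ee_rot: [-1.574, -0.237, 0.211]
contact_force: [1.1, -0.0, 0.9]
width: 1.001
t49.33 pos [568.43 319.74 269.09] psi 16.33 tilt 0.781413573111771 -0.9652308665357273 F [ 1.06 -0.01  0.88] T [-0.02  0.    0.04] w 1.001 q6 0.22
delta tool mm [ 8.04 97.22  0.63] yaw 0.3267875560910305
```

View pics/w20.png

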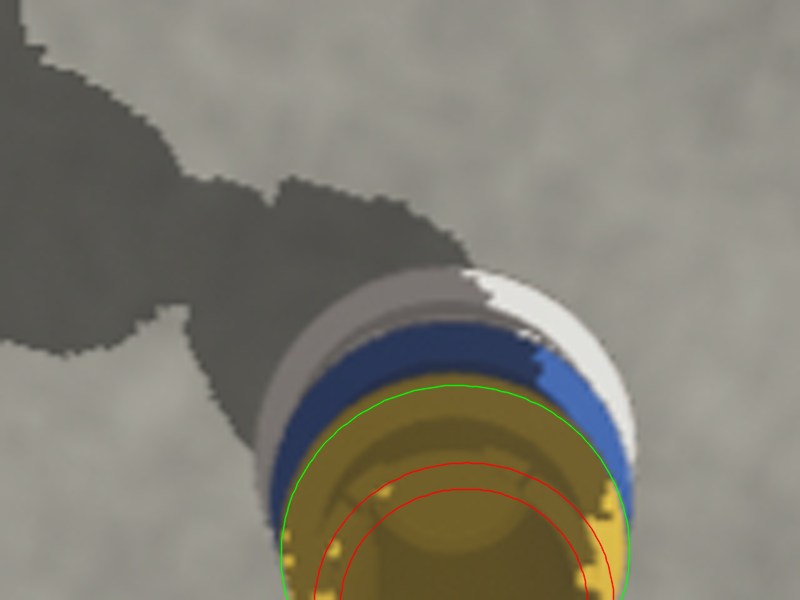

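View pics/y4.png

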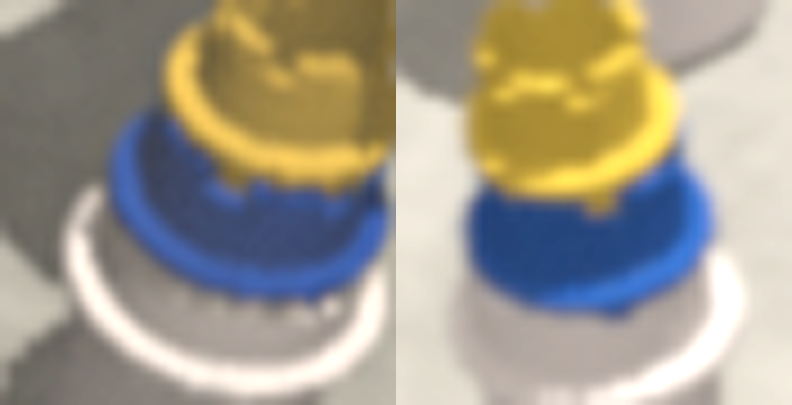

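```bash
sed -i 's/(577.2,321.5)/(578.2,322.4)/g' lev.py; python3 lev.py | cut -c1-52; sed -i 's/(577.7,321.5),(168/(578.2,322.4),(168/' levy.py; python3 levy.py | grep -A20 now | cut -c1-55
python3 - <<'E'
from h import *
import pickle
from scipy.optimize import least_squares
im,C,o=pickle.load(open("w20.pkl","rb"))
k=lambda u,v:((u+.5)/5+176-.5,(v+.5)/5+80-.5)
for z,r,pts in ((102,42,[(455,267),(350,300),(280,375),(560,300),(620,380),(636,450)]),(135,36,[(450,322),(350,360),(290,450),(560,350),(615,420)]),(172.5,30,[(450,372),(370,395),(300,460),(530,390),(600,455)])):
    P=np.array([atz(C,k(*p),z)[:2] for p in pts]); s=least_squares(lambda c:np.hypot(*(P-c).T)-r,[577,322]); print(z,s.x,s.fun)
E
```

```text
scene 382 home 185.27 lug 183.52 meas 185.30  -> dz 
scene 384 home 187.02 lug 185.43 meas 187.16  -> dz 
scene 386 home 188.35 lug 186.80 meas 188.55  -> dz 
scene 388 home 189.34 lug 187.88 meas 189.70  -> dz 
scene 390 home 190.07 lug 188.65 meas 190.41  -> dz 
scene 394 home 190.91 lug 189.60 meas 191.34  -> dz 
scene 398 home 190.98 lug 189.75 meas 191.36  -> dz 
scene 402 home 190.15 lug 189.06 meas 190.48  -> dz 
side 210 home 94.03 lug 92.68 meas 92.73  -> dz 4.3 
side 213 home 94.60 lug 93.22 meas 94.34  -> dz 0.8 
side 216 home 94.69 lug 93.29 meas 94.18  -> dz 1.6 
side 219 home 94.39 lug 92.96 meas 93.96  -> dz 1.4 
side 222 home 93.60 lug 92.14 meas 93.00  -> dz 1.8 
side 225 home 92.18 lug 90.70 meas 91.44  -> dz 2.3 
side 228 home 89.53 lug 87.96 meas 88.80  -> dz 2.1 
now
102 [579.18 323.39] [ 0.55 -0.55 -0.67  0.68 -0.62 -0.71]
135 [580.32 322.25] [ 0.47  0.09 -0.93  0.41 -1.17]
172.5 [576.51 323.68] [ 0.25 -0.2  -0.08  0.11 -0.24]Traceback (most recent call last):
  File "levy.py", line 16, in <module>
    print("now"); run(a,A,b,B,(578.2,322.4),(168,172.5),(385,387,389,391,393,406,408),(208,212,216,219,222,225))
                  ~~~^^^^^^^^^^^^^^^^^^^^^^^^^^^^^^^^^^^^^^^^^^^^^^^^^^^^^^^^^^^^^^^^^^^^^^^^^^^^^^^^^^^^^^^^^^^
  File "levy.py", line 8, in run
    y,y2=(low(C,c,26.5,z,x) for z in zs)
    ^^^^
  File "levy.py", line 8, in <genexpr>
    y,y2=(low(C,c,26.5,z,x) for z in zs)
          ~~~^^^^^^^^^^^^^^
  File "levy.py", line 4, in low
    q=proj(C,np.c_[c[0]+r*np.cos(t),c[1]+r*np.sin(t),0*t+z]); k=np.abs(q[:,0]-x)<0.3; return q[k,1].max()
                                                                                             ~~~~~~~~~~^^
    return umr_maximum(a, axis, None, out, keepdims, initial, where)
ValueError: zero-size array to reduction operation maximum which has no identity
```

```bash
python3 st.py 577.8 322.6 172 16; python3 -m handwheel '[{"delta_pos":[0.008,0.006,0.001],"yaw":0},{"delta_pos":[0,0.012,0],"yaw":0},{"delta_pos":[0,0.013,0],"yaw":0},{"delta_pos":[0,0.012,0],"yaw":0},{"delta_pos":[0,0.006,0],"yaw":0},{"delta_pos":[0,0,0],"yaw":0},{"delta_pos":[0,0,0],"yaw":0},{"delta_pos":[0,0,0],"yaw":0},{"delta_pos":[0,0,0],"yaw":0},{"delta_pos":[0,0,0],"yaw":0}]' 1
python3 st.py 577.8 322.6 172 16
```

```text
t49.68 pos [566.46 318.57 262.41] psi 16.32 tilt 0.15546351132635983 -1.1007289731050942 F [ 0.07 -0.15 -0.09] T [ 0.01 -0.01  0.02] w 1.003 q6 0.22
delta tool mm [11.77 90.42  2.42] yaw 0.3174066833315976
time: 50.52
tool_pos: [576.6, 321.6, 204.9]
ee_rot: [-1.58, -0.224, 0.224]
contact_force: [-0.1, 0.0, -0.4]
width: 0.997
t50.52 pos [576.61 321.58 204.85] psi 16.31 tilt -0.18813926081201754 -1.1870235272465315 F [-0.11  0.02 -0.38] T [-0.01  0.03  0.01] w 0.997 q6 0.22
delta tool mm [ 1.54 32.82  1.33] yaw 0.3091594714738015
```

```bash
python3 -m handwheel '[{"delta_pos":[0.001,0.005,0.001],"yaw":0},{"delta_pos":[0,0.007,0],"yaw":0},{"delta_pos":[0,0.007,0],"yaw":0},{"delta_pos":[0,0.006,0],"yaw":0},{"delta_pos":[0,0.003,0],"yaw":0},{"delta_pos":[0,0.001,0],"yaw":0},{"delta_pos":[0,0,0],"yaw":0},{"delta_pos":[0,0,0],"yaw":0},{"delta_pos":[0,0,0],"yaw":0},{"delta_pos":[0,0,0],"yaw":0}]' 1
python3 st.py 577.8 322.6 173 16; python3 - <<'E'
from ov import *
im,C,o=snap("wrist")
overlay(im,C,577.8,322.6,None,200.5,23,19,7,172.5,30,(156,130,200,150),4,"pics/w21.png")
E
```

```text
time: 51.35
tool_pos: [577.8, 322.6, 174.0]
ee_rot: [-1.579, -0.226, 0.223]
contact_force: [0.2, 0.6, -0.9]
width: 0.997
t51.35 pos [577.8  322.55 174.  ] psi 16.32 tilt -0.05808713074761901 -1.1579961571921484 F [ 0.22  0.58 -0.94] T [0.01 0.02 0.  ] w 0.997 q6 0.22
delta tool mm [0.01 1.   0.07] yaw 0.31662155159085614
```

View pics/w21.png

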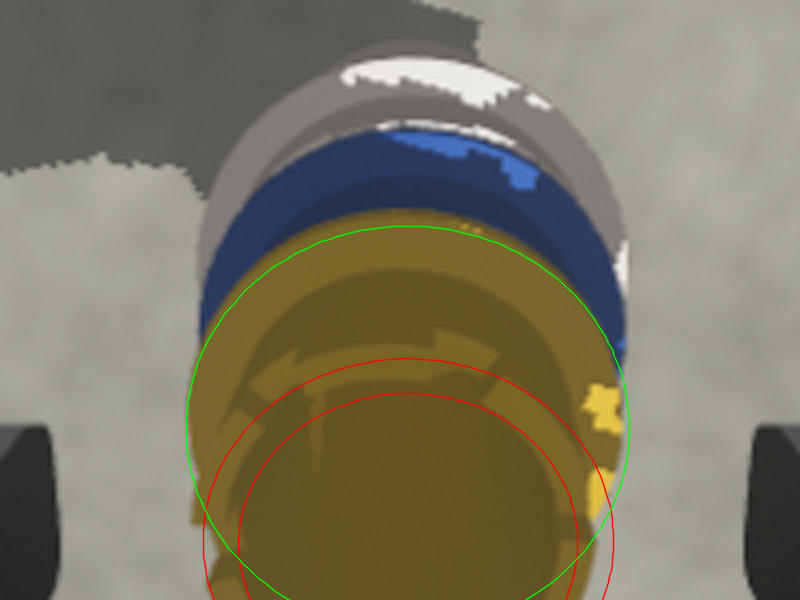

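```bash
python3 -m handwheel '[{"delta_pos":[0,0,0.0012],"yaw":0},{"delta_pos":[0,0,0],"yaw":0},{"delta_pos":[0,0,0],"yaw":0},{"delta_pos":[0,0,0],"yaw":0},{"delta_pos":[0,0,0],"yaw":0},{"delta_pos":[0,0,0],"yaw":0},{"delta_pos":[0,0.0002,0],"yaw":1.2},{"delta_pos":[0,0.0002,0],"yaw":1.2},{"delta_pos":[0,0.0002,0],"yaw":1.2},{"delta_pos":[0,0.0002,0],"yaw":1.2}]' -1
python3 st.py 577.8 322.6 173 16
```

```text
time: 52.23
tool_pos: [577.5, 324.1, 174.4]
ee_rot: [-1.585, -0.156, 0.149]
contact_force: [1.2, -0.0, -1.5]
width: 0.511
t52.23 pos [577.47 324.07 174.37] psi 11.10 tilt 0.13405533012259074 -1.1220748511989174 F [ 1.22 -0.03 -1.49] T [-0.02 -0.15 -0.01] w 0.511 q6 0.32
delta tool mm [ 0.04  1.4  -1.48] yaw -4.899790547859833
```

```bash
python3 -m handwheel '[{"delta_pos":[0,0.0003,0],"yaw":0},{"delta_pos":[0,0.0004,0],"yaw":0},{"delta_pos":[0,0.0003,0],"yaw":1},{"delta_pos":[0,0.0003,0],"yaw":1},{"delta_pos":[0,0.0003,0],"yaw":1},{"delta_pos":[0,0.0003,0],"yaw":1},{"delta_pos":[0,0.0003,0],"yaw":1},{"delta_pos":[0,0.0003,0],"yaw":1},{"delta_pos":[0,0.0003,0],"yaw":1},{"delta_pos":[0,0.0003,0],"yaw":0}]' 
python3 st.py 577.8 322.6 173 16; python3 y.py pics/y5.png
```

```text
time: 53.07
tool_pos: [577.9, 323.7, 173.0]
ee_rot: [-1.589, -0.05, 0.039]
contact_force: [-0.8, -0.7, 3.7]
width: 0.514
t53.07 pos [577.89 323.65 173.05] psi 3.27 tilt 0.37531487770556954 -1.095909743384765 F [-0.84 -0.72  3.71] T [-0.14  0.39  0.12] w 0.514 q6 0.45
delta tool mm [-0.15  0.06 -1.04] yaw -12.729666784033297
```

View pics/y5.png

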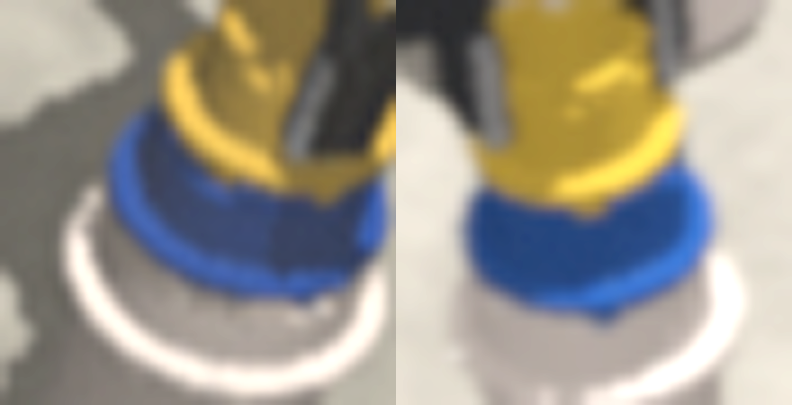

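```bash
sed -i 's/(385,387,389,391,393,406,408),(208,212,216,219,222,225)/(388,390,392,394,396),(210,213,216,219,222,224)/' levy.py; python3 levy.py | grep -A20 now | cut -c1-52;  python3 lev.py | cut -c1-58
```

```text
now
scene 388 home 175.51 lug 173.73 meas 173.83 dz 4.2 
scene 390 home 177.00 lug 175.34 meas 175.55 dz 3.9 
scene 392 home 178.06 lug 176.48 meas 176.79 dz 3.6 
scene 394 home 178.80 lug 177.31 meas 177.67 dz 3.4 
scene 396 home 179.31 lug 177.87 meas 178.68 dz 2.0 
side 210 home 82.18 lug 80.77 meas 81.10 dz 3.4 [ 85
side 213 home 82.66 lug 81.21 meas 82.17 dz 1.5 [ 91
side 216 home 82.63 lug 81.16 meas 82.02 dz 1.9 [ 91
side 219 home 82.09 lug 80.60 meas 81.13 dz 2.9 [ 93
side 222 home 80.91 lug 79.38 meas 79.67 dz 3.7 [100
side 224 home 79.52 lug 77.97 meas 78.00 dz 4.4 [ 96
scene 382 home 185.27 lug 183.52 meas 185.25  -> dz 0.1 [2
scene 384 home 187.02 lug 185.43 meas 187.16  -> dz -0.4 [
scene 386 home 188.35 lug 186.80 meas 188.50  -> dz -0.4 [
scene 388 home 189.34 lug 187.88 meas 189.53  -> dz -0.6 [
scene 390 home 190.07 lug 188.65 meas 190.28  -> dz -0.7 [
scene 394 home 190.91 lug 189.60 meas 191.21  -> dz -1.0 [
scene 398 home 190.98 lug 189.75 meas 191.63  -> dz -2.4 [
scene 402 home 190.15 lug 189.06 meas 191.07  -> dz -3.8 [
side 210 home 94.03 lug 92.68 meas 92.83  -> dz 4.0 [ 68  
side 213 home 94.60 lug 93.22 meas 94.34  -> dz 0.8 [68 68
side 216 home 94.69 lug 93.29 meas 94.46  -> dz 0.7 [ 68  
side 219 home 94.39 lug 92.96 meas 93.98  -> dz 1.3 [ 68  
side 222 home 93.60 lug 92.14 meas 92.96  -> dz 2.0 [ 72  
side 225 home 92.18 lug 90.70 meas 91.51  -> dz 2.0 [ 74  
side 228 home 89.53 lug 87.96 meas 88.76  -> dz 2.2 [101 1
```

```bash
python3 -m handwheel '[{"delta_pos":[0.0005,0,0],"yaw":-1},{"delta_pos":[0.0005,0.0003,0],"yaw":-1},{"delta_pos":[0.0003,0.0005,0],"yaw":-1},{"delta_pos":[0.0003,0.0005,0],"yaw":0},{"delta_pos":[0,0.0005,0],"yaw":0},{"delta_pos":[0,0.0005,0],"yaw":0.5},{"delta_pos":[0,0.0005,0],"yaw":0.5},{"delta_pos":[0,0.0005,0],"yaw":0},{"delta_pos":[0,0.0005,0],"yaw":0},{"delta_pos":[0,0.0005,0],"yaw":0}]' 
python3 st.py 577.8 322.6 173 16; python3 y.py pics/y6.png;python3 levy.py | grep -A20 now | cut -c1-52
```

```text
time: 54.2
tool_pos: [578.4, 324.1, 172.9]
ee_rot: [-1.586, -0.084, 0.076]
contact_force: [-1.5, -0.9, 6.6]
width: 0.514
t54.20 pos [578.4  324.12 172.89] psi 5.82 tilt 0.25879132723521986 -0.9967415086754319 F [-1.46 -0.88  6.64] T [-0.2   0.56  0.03] w 0.514 q6 0.41
delta tool mm [-0.75 -0.08 -1.46] yaw -10.183615296172572
now
scene 388 home 175.51 lug 173.73 meas 173.86 dz 4.2 
scene 390 home 177.00 lug 175.34 meas 175.56 dz 3.9 
scene 392 home 178.06 lug 176.48 meas 176.93 dz 3.2 
scene 394 home 178.80 lug 177.31 meas 177.68 dz 3.4 
scene 396 home 179.31 lug 177.87 meas 178.45 dz 2.7 
side 210 home 82.18 lug 80.77 meas 80.90 dz 4.1 [ 81
side 213 home 82.66 lug 81.21 meas 81.94 dz 2.2 [ 90
side 216 home 82.63 lug 81.16 meas 81.81 dz 2.5 [ 92
side 219 home 82.09 lug 80.60 meas 81.09 dz 3.0 [ 94
side 222 home 80.91 lug 79.38 meas 79.71 dz 3.5 [ 99
side 224 home 79.52 lug 77.97 meas 78.00 dz 4.4 [102
```

View pics/y6.png

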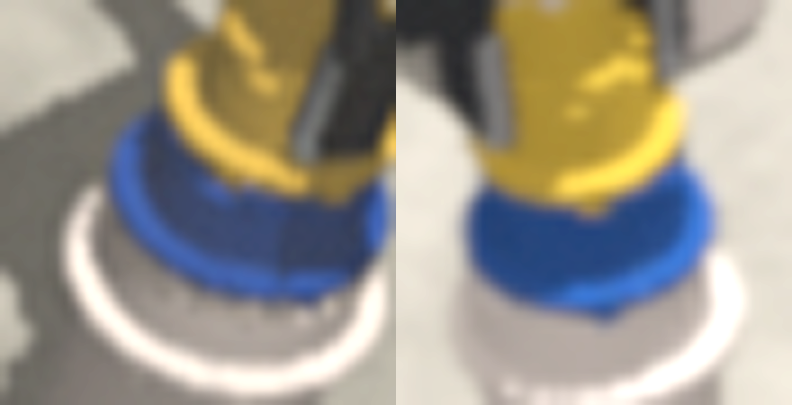

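```bash
python3 -m handwheel '[{"delta_pos":[0,-0.0008,0],"yaw":0},{"delta_pos":[0,0,0],"yaw":0},{"delta_pos":[0,0,0],"yaw":0},{"delta_pos":[0,0,0],"yaw":0},{"delta_pos":[0,-0.004,0],"yaw":0},{"delta_pos":[0,-0.01,0],"yaw":0},{"delta_pos":[0,-0.02,0],"yaw":0},{"delta_pos":[0,-0.02,0],"yaw":0},{"delta_pos":[0,-0.01,0],"yaw":0},{"delta_pos":[0,0,0],"yaw":0}]' 1
python3 st.py 577.8 322.6 173 16; python3 y.py pics/y7.png;python3 levy.py | grep -A20 now | cut -c1-52; python3 - <<'E'
from ov import *
import pickle
im,C,o=snap("wrist");pickle.dump((im,C,o),open("w22.pkl","wb"))
overlay(im,C,577.8,322.6,None,196,23,19,7,168,30,(166,80,160,120),5,"pics/w22.png")
E
```

```text
time: 55.23
tool_pos: [578.3, 325.2, 237.9]
ee_rot: [-1.589, -0.084, 0.08]
contact_force: [-0.5, 0.3, 0.6]
width: 0.997
t55.23 pos [578.26 325.17 237.9 ] psi 5.97 tilt 0.06976733467411629 -1.113560388406981 F [-0.53  0.27  0.58] T [ 0.02 -0.04  0.05] w 0.997 q6 0.40
delta tool mm [-0.81 64.93 -1.24] yaw -10.031928620825534
now
scene 388 home 175.51 lug 173.73 meas 174.40 dz 2.8 
scene 390 home 177.00 lug 175.34 meas 176.18 dz 2.2 
scene 392 home 178.06 lug 176.48 meas 177.38 dz 2.0 
scene 394 home 178.80 lug 177.31 meas 178.23 dz 1.7 
scene 396 home 179.31 lug 177.87 meas 178.92 dz 1.2 
side 210 home 82.18 lug 80.77 meas 81.75 dz 1.4 [ 89
side 213 home 82.66 lug 81.21 meas 82.02 dz 2.0 [ 91
side 216 home 82.63 lug 81.16 meas 82.10 dz 1.6 [ 91
side 219 home 82.09 lug 80.60 meas 81.36 dz 2.2 [ 92
side 222 home 80.91 lug 79.38 meas 79.94 dz 2.9 [ 97
side 224 home 79.52 lug 77.97 meas 78.50 dz 3.0 [111
```

View pics/y7.png

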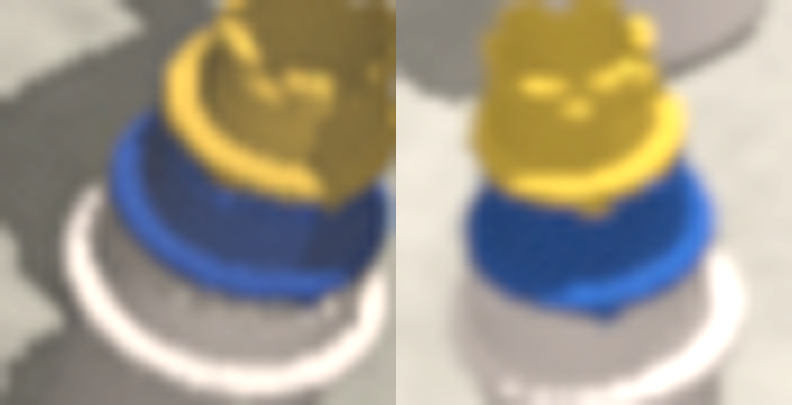

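View pics/w22.png

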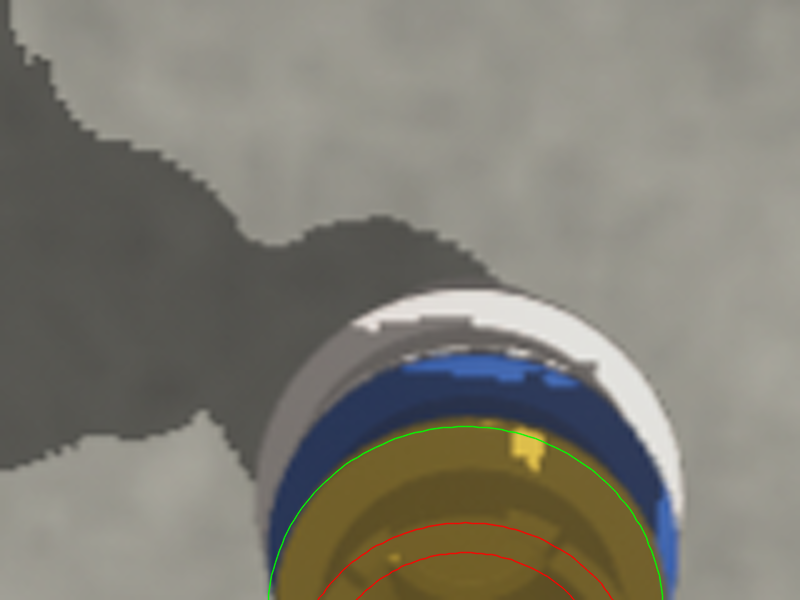

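```bash
python3 -m handwheel '[{"delta_pos":[0,-0.01,0],"yaw":0},{"delta_pos":[0,-0.02,0],"yaw":0},{"delta_pos":[0,-0.02,-0.01],"yaw":0},{"delta_pos":[0,-0.01,-0.02],"yaw":0},{"delta_pos":[0,0,-0.03],"yaw":0},{"delta_pos":[0,0,-0.03],"yaw":0},{"delta_pos":[0,0,-0.03],"yaw":0},{"delta_pos":[0,0,-0.02],"yaw":0},{"delta_pos":[0,0,-0.01],"yaw":0},{"delta_pos":[0,0,0],"yaw":0}]' 1
python3 st.py 577.8 322.6 173 16; python3 levy.py | grep -A20 now | cut -c1-52; python3 lev.py | cut -c1-58; python3 - <<'E'
from h import *
a,_,_=snap("scene"); b,_,_=snap("side")
cv2.imwrite("pics/fin_scene.png",a[:,:,::-1])
x=cv2.resize(a[148:213,360:420,::-1],None,fx=6.5,fy=6.5,interpolation=cv2.INTER_CUBIC)
y=cv2.resize(b[50:115,190:250,::-1],None,fx=6.5,fy=6.5,interpolation=cv2.INTER_CUBIC)
cv2.imwrite("pics/y8.png",cv2.convertScaleAbs(np.hstack([x,y]),alpha=1.3,beta=10))
E
```

```text
time: 56.32
tool_pos: [591.6, 171.8, 297.0]
ee_rot: [-1.596, -0.074, 0.097]
contact_force: [-0.5, 1.3, -0.1]
width: 0.998
t56.32 pos [591.59 171.82 297.03] psi 6.20 tilt -0.9327289318895938 -1.5112146283605645 F [-0.48  1.34 -0.08] T [-0.04 -0.    0.  ] w 0.998 q6 0.17
delta tool mm [  4.6  119.94 154.61] yaw -9.796789226835465
now
scene 388 home 175.51 lug 173.73 meas 174.50 dz 2.5 
scene 390 home 177.00 lug 175.34 meas 176.22 dz 2.1 
scene 392 home 178.06 lug 176.48 meas 177.41 dz 1.9 
scene 394 home 178.80 lug 177.31 meas 178.27 dz 1.6 
scene 396 home 179.31 lug 177.87 meas 178.92 dz 1.2 
side 210 home 82.18 lug 80.77 meas 81.75 dz 1.4 [ 89
side 213 home 82.66 lug 81.21 meas 82.00 dz 2.0 [ 91
side 216 home 82.63 lug 81.16 meas 82.09 dz 1.7 [ 91
side 219 home 82.09 lug 80.60 meas 81.40 dz 2.1 [ 93
side 222 home 80.91 lug 79.38 meas 79.91 dz 2.9 [ 96
side 224 home 79.52 lug 77.97 meas 78.50 dz 3.0 [117
scene 382 home 185.27 lug 183.52 meas 185.26  -> dz 0.0 [3
scene 384 home 187.02 lug 185.43 meas 187.25  -> dz -0.6 [
scene 386 home 188.35 lug 186.80 meas 188.50  -> dz -0.4 [
scene 388 home 189.34 lug 187.88 meas 189.66  -> dz -1.0 [
scene 390 home 190.07 lug 188.65 meas 190.51  -> dz -1.4 [
scene 394 home 190.91 lug 189.60 meas 191.42  -> dz -1.8 [
scene 398 home 190.98 lug 189.75 meas 191.46  -> dz -1.7 [
scene 402 home 190.15 lug 189.06 meas 190.53  -> dz -1.6 [
side 210 home 94.03 lug 92.68 meas 92.40  -> dz 5.4 [ 67  
side 213 home 94.60 lug 93.22 meas 94.00  -> dz 1.9 [69 68
side 216 home 94.69 lug 93.29 meas 94.07  -> dz 2.0 [ 69  
side 219 home 94.39 lug 92.96 meas 93.88  -> dz 1.6 [ 69  
side 222 home 93.60 lug 92.14 meas 92.94  -> dz 2.0 [ 67  
side 225 home 92.18 lug 90.70 meas 91.48  -> dz 2.1 [ 74  
side 228 home 89.53 lug 87.96 meas 88.73  -> dz 2.3 [ 97
```

View pics/y8.png

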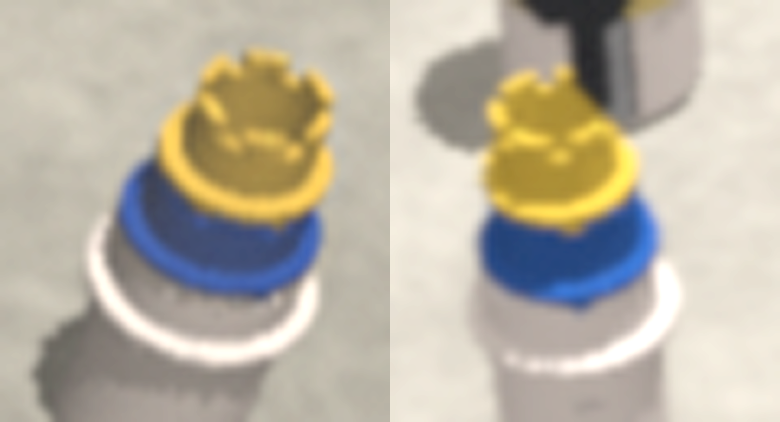

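View pics/fin_scene.png

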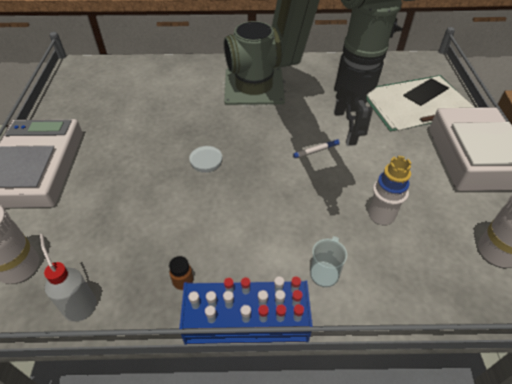

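```bash
python3 - <<'E'
from plant import bot
o=bot.get_obs(); print(o["time"],o["joint_vel"]); print(bot.sign_off())
E
```

```text
56.6167 [-2.00241678e-03 -1.44179433e-05 -3.66719924e-04 -5.53609968e-03
  4.07397489e-04 -2.33134236e-03]
the job is handed in; nothing more can be done
None
```

The blue pot is in the white one and the yellow pot is in the blue one, in that order. I handed the job in at 56.6 s with the gripper clear of the nest. But the white pot did not stay exactly where it stood.

**Last checks:** In the final pictures each visible lug sits in a notch, and no rim tops or gaps show under either collar. I checked the heights against how each pot looked on the bench:
- **Scene camera:** both collars match the home height to about 1 mm; the yellow pot's left edge reads about 1 mm high.
- **Side camera:** both collars read about 2 mm above home, against 4.5 mm on the lugs. The blue pot showed nearly the same offset (about 1–1.5 mm) when I had already judged it home, so I took this as camera error.

**What did not go cleanly:**
- **White pot moved:** it was dragged about 5–7 mm from where it stood and turned by some tens of degrees while I was turning the pots in. I did not push it back, because that risked unseating or toppling the nest.
- **Final settling:** each pot was first cocked in its notches, and part of the last settling (a few mm at most) happened when the gripper let go.

The beaker, pen, dish and jar look undisturbed in the final scene picture. Wrist force readings stayed under about 10 N.

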